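Put the packing-room headsets in the sanitising cabinet

TASK

Swing the sanitising cabinet's door open wide by its handle, hang every headset that stands on the table over the bar on the inside of the door (the bar under the crown, one ear cup each side) and let go, then swing the door fully shut without slamming it. Last, turn the timer knob until the pointer lines up with the red mark. Leave the jars and the tape roll where they are.

Things in the scene. Friction and masses are not known exactly. Their poses are not given: they have to be found in the camera images.
- cabinet: white sanitising cabinet for headsets, 220 deep (x) x 340 wide (y) x 215 mm high, walls 10 mm, open at the front (-x side) where the door hangs; fixed to the table; the dial axis stands at x -48, y 55 mm on its roof; origin at the centre of its underside, x from the front to the back, y to its left as the robot faces it
- door (a joint): angle of the blue cabinet door (rad): 0 closed, grows as it swings open towards the robot, to 1.75. The door is 330 wide, 205 high (top 210 mm above the table), 12 mm thick, hinged upright at its left (+y) edge; a stiff hinge that stays where it is left
- door_hinge (a point): point on the door's hinge axis, on the outer face of the door. Its axes are the door's: x from the outer to the inner face, -y from the hinge to the free edge
- door_handle (a point): grip point of the steel door handle: an upright round bar 12 mm thick standing 40 mm off the outer face, 295 mm from the hinge; the bar runs from 110 to 203 mm above the table, its top end is free, one stalk joins it to the door at its lower end; this point is 180 mm above the table on the bar's axis. Axes as door_hinge
- bar (a point): level round steel hanging bar on the inner face of the door, 12 mm thick and 250 mm long, reachable from above when the door is open; origin at its middle on its axis, 150 mm above the table, 83 mm off the inner face; its y runs along the bar, x away from the door, z up. A stop disc 36 mm across stands at each end, 119 mm from the middle; a stalk at each end carries it
- knob (a joint): angle of the black timer knob on the cabinet roof (rad), 0 to 8, grows as it turns clockwise seen from above
- knob_grip (a point): on the axis of the knob at the height to grip, about 252 mm above the table; the knob's upright bar grip is 42 long (along this point's x), 14 wide (y), 32 mm high, its top 7 mm above this point; it turns with the knob
- pointer (a joint): angle of the black timer pointer on the white dial on the cabinet roof to the left of the knob (rad), geared to the knob: a third of the knob's angle, clockwise. It starts at 0
- pointer_tip (a point): tip of the pointer, 42 mm from its axis
- mark_tip (a point): inner end of the red mark on the dial's edge, 42 mm from the pointer's axis: the pointer tip is to come to this point
- headset1: rigid headset, orange band, 130 high x 130 wide (y, ear to ear); may be absent. Origin: centre of its underside, z up; it stands on two black ear cups (60 x 24 x 60 mm, at y = -53 and 53 mm). On top a black crown pad 30 (x) x 40 (y) x 24 mm, its top 130 mm above the origin; the band slopes from the pad to the cups; gap between cups 82 mm
- headset1_crown (a point): middle of the underside of the crown pad of headset1, 106 mm above its origin: what rests on the bar when hung, between two flared lips that reach 10 mm lower and are 16 mm apart at the root. Axes as the headset
- headset2: rigid headset, yellow band, 130 high x 130 wide (y, ear to ear); may be absent. Origin: centre of its underside, z up; it stands on two black ear cups (60 x 24 x 60 mm, at y = -53 and 53 mm). On top a black crown pad 30 (x) x 40 (y) x 24 mm, its top 130 mm above the origin; the band slopes from the pad to the cups; gap between cups 82 mm
- headset2_crown (a point): middle of the underside of the crown pad of headset2, 106 mm above its origin: what rests on the bar when hung, between two flared lips that reach 10 mm lower and are 16 mm apart at the root. Axes as the headset
- headset3: rigid headset, green band, 130 high x 130 wide (y, ear to ear); may be absent. Origin: centre of its underside, z up; it stands on two black ear cups (60 x 24 x 60 mm, at y = -53 and 53 mm). On top a black crown pad 30 (x) x 40 (y) x 24 mm, its top 130 mm above the origin; the band slopes from the pad to the cups; gap between cups 82 mm
- headset3_crown (a point): middle of the underside of the crown pad of headset3, 106 mm above its origin: what rests on the bar when hung, between two flared lips that reach 10 mm lower and are 16 mm apart at the root. Axes as the headset
- jar1: bystander: jam jar, 68 across, 90 mm high, origin under its centre
- jar2: bystander: second jam jar, same size
- tape: bystander: roll of orange parcel tape lying flat, 100 across, 50 mm high, origin under its centre

How it is judged:
By the outcome, as a careful person would: the job done as asked, in the order asked, and still so for the second after the job is handed in, with the robot touching nothing.
Of headset1, headset2, headset3 only 2 to 3 are there at a start; the rules pass over those that are not, and their reading is None.
At some moment in a run one of headset1, headset2, headset3 may be knocked a few centimetres aside while the robot is not near it.
Once in a run the grip may slacken for a moment while it holds something.
It also fails if it takes over 210 s, if anything falls off the work surface, if the arm or the gripper's body presses on something with over 40 N, if the wrist force passes 120 N, or if a joint passes its speed limit or range.

ROBOT

A 7-joint arm with a two-finger parallel gripper is mounted at the origin on the work surface. World frame = base frame: x ahead of the robot, y to its left, z up, the work surface at z = 0. Lengths are in m, angles in rad, forces in N, time in s.
With the tool pointing down it reaches from about 0.425 to 0.875 m from the base axis. Payload 4.7 kg.
Tool frame: the origin (TCP) lies on the centre line of the jaws, within the pads' length; the fingertips stand ahead of it and the grasp point (between the pads) lies 8 mm behind it (ctrl.finger_overhang is the x of the fingertips in the tool frame, in m); x points along the fingers, z is the direction in which the jaws open and shut, and the axes are right-handed (so a half turn about x gives the same grasp; the last joint's range is limited). The gripper opens to 87 mm and grips with 3 to 60 N. Pads are 19 mm wide; open, the fingers measure 117 mm over their backs; the gripper's body (75 mm by 190 mm) begins 51 mm behind the grasp point.
Start: joints at [-1.325, 0.321, -0.07, 1.45, 0.023, 1.371, -0.057], TCP at [0.149, 0.633, 0.213] pointing down, gripper open.
Joint ranges: [-2.86, 2.86], [-0.3, 2.09], [-1.38, 1.24], [0.06, 2.45], [-1.56, 4.7], [0.09, 2.05], [-2.69, 2.69]. Speed limits (rad/s): [2.57, 2.57, 3.14, 3.14, 3.14, 3.14, 3.14].

INTERFACE

Orientations are given as a rotation vector (axis times angle).
In Python, from bench import readout, viewer, job, nets, ctrl gives the robot as it stands.
- The arm moves only by the shell command python3 -m creep 'ROWS' [FORCE]. ROWS is JSON, a list of rows, each an object with "linear": the shift along the tool's x, y, z in m, a list of three; "twist": the turn, a rotation vector about the tool's x, y, z in degrees, a list of three; "fingers": the gripper's target within -1 to 1 (shut at 1, half-way at 0, fully open at -1). A call has 1 to 8 rows; each row is the pose to reach, as a shift and turn from the pose commanded when the call began, along the tool's axes at that moment; what a row does not reach only later rows make up. A row lasts 1/12 s, in which the tool goes at most 41.7 mm and 7.16 degrees, less where a joint would pass 70% of its speed; a pose out of reach is approached as far as the arm can. A call with a gripper value outside its range is refused whole. The fingers move at their own pace and stop on an object; FORCE is the grip in N (left out, the last holds). Time passes only in rows, so rows that repeat a pose let the fingers close. It gives the time, the measured TCP pose, the force and the opening at its end, in the units of the state.
- readout.get_state(): the state, without advancing time (a new reading comes with each control period).
- viewer.get_image(name): name is "scene" or "top" or "wrist"; returns (picture, depth): 480x640x3 uint8, red, green, blue; 480x640 float32, m along the optical axis (not along the pixel's ray), 0 where there is no reading.
- viewer.camera_params(name): a dict with "K" (3x3 intrinsics, pixels), "cam_to_world" (4x4, takes a point from camera to world coordinates). Camera axes: x right, y down, z forward; pixel columns grow to the right and rows downward; lengths in m; the calibration is good to about 2 mm. A picture is of the moment at which its call begins: read the wrist's pose just before it. camera_params takes no time and is no camera call; for the wrist camera it gives the pose at the moment of the call.
- job.close_job(): hands the job in, once; it reports no verdict.
Trained networks look in the newest picture that a camera, given by its name, has taken for a name from the list of things; names that differ only in an ending like _2 or _b are one class to them, and where a whole thing is asked for, a point or a joint stands for the part that bears it (a point fixed in the world has none). Each returns a list of dicts, best first, with "conf" (0 to 1); they miss things now and then, are a little off and sometimes report something else, mostly with a low value. They report only what shows in the picture. A call takes as long as a camera call.
- nets.boxes_of(camera, label): "centre" ([x, y, z] in m, in world coordinates, good to about 4 mm: the middle of the surface that is visible of it).
- nets.place_of(camera, label): "centre" ([x, y, z] in m, in world coordinates, good to about 4 mm: a listed point, or the origin of a listed thing).
The state is a dict: "time": time; "joint_positions": joint angles; "qd": joint speeds; "joint_torque": joint torques, N m; "position": TCP position; "tool_rot": TCP orientation; "ft_force": force on the tool from outside, world axes, zero at the start; "torque": the same for the moment, N m; "grip_width": opening from 0.0 (shut) to 1.0 (fully open).
Only numpy, scipy, OpenCV 4.12 (cv2) and the standard library are available. Lean on these libraries where they do the work, as an engineer would, in place of code of your own. Each camera call takes 0.05 s, during which the arm holds its last target.

## Working session

There is one attempt and no reset: what is moved stays moved. The work goes in short steps, Python scripts to look and compute and a shell command to move; the robot and the scene stay as the last step left them, time stands still between calls to the robot, and variables do not carry over. Pictures are saved under pics/ and viewed, and the job is handed in when it is done.

```bash
ls; mkdir -p pics; python3 - <<'E'
from bench import readout, viewer, job, nets, ctrl
import cv2
s=readout.get_state(); print(s); print(ctrl.finger_overhang)
for n in ["scene","top","wrist"]:
    im,d=viewer.get_image(n); cv2.imwrite(f"pics/{n}0.png",im[:,:,::-1]); 
    p=viewer.camera_params(n); print(n,p)
E
```

```text
pics
{'time': 0.0, 'joint_positions': array([-1.32491552,  0.3218499 , -0.07012203,  1.45164482,  0.02259452,
        1.37082069, -0.0569157 ]), 'qd': array([ 0.00153722,  0.00031501, -0.00083246,  0.00114817, -0.00189405,
       -0.00017879,  0.00095927]), 'joint_torque': array([ 8.70817366e-04, -4.91294324e+01, -4.03561899e-01, -3.12526417e+01,
       -6.40653865e-02,  4.36762290e-02,  1.58365160e-04]), 'position': array([0.14920637, 0.63205788, 0.21165952]), 'tool_rot': array([-1.03809021,  1.31145128,  1.03597941]), 'ft_force': array([-0.18805852, -0.35391565,  0.0936099 ]), 'torque': array([ 0.00533958,  0.00468452, -0.05261257]), 'grip_width': 1.0024052938667096}
0.011
scene {'K': array([[568.51045647,   0.        , 322.75472231],
       [  0.        , 568.51045647, 241.10987493],
       [  0.        ,   0.        ,   1.        ]]), 'cam_to_world': array([[-0.43047612,  0.64296001, -0.6334767 ,  1.36386196],
       [ 0.90256996,  0.30072472, -0.30811053,  0.39074457],
       [-0.00760065, -0.70439127, -0.70977121,  1.04958904],
       [ 0.        ,  0.        ,  0.        ,  1.
[... 168 characters left out ...]
     ]]), 'cam_to_world': array([[ 0.02102014, -0.99189505,  0.12530906,  0.37796967],
       [-0.9997205 , -0.01949673,  0.01337145, -0.01831414],
       [-0.01081996, -0.12555511, -0.99202764,  1.81635151],
       [ 0.        ,  0.        ,  0.        ,  1.        ]])}
wrist {'K': array([[358.7039155 ,   0.        , 322.84356616],
       [  0.        , 358.7039155 , 233.45144927],
       [  0.        ,   0.        ,   1.        ]]), 'cam_to_world': array([[ 0.22989428,  0.9334725 ,  0.27527752,  0.0746316 ],
       [ 0.97321492, -0.22016913, -0.06616854,  0.65048262],
       [-0.0011589 ,  0.28311596, -0.95908498,  0.38461486],
       [ 0.        ,  0.        ,  0.        ,  1.        ]])}
```

View pics/scene0.png

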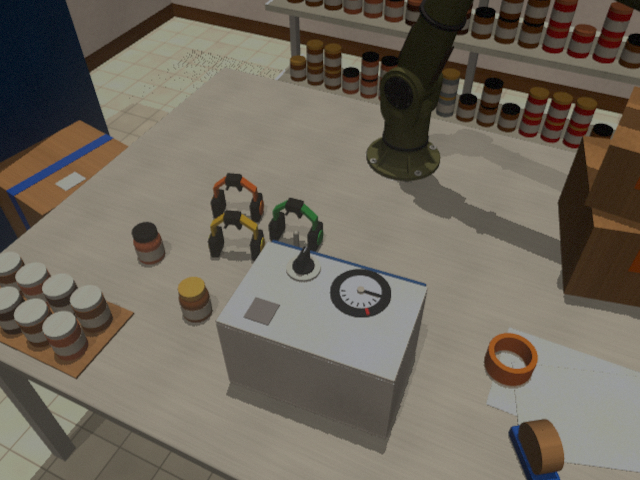

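View pics/top0.png

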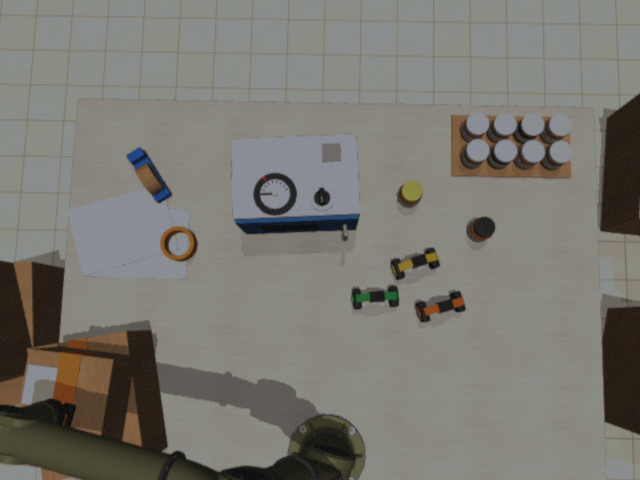

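```bash
python3 - <<'E'
from bench import readout, viewer, job, nets, ctrl
for l in ["cabinet","door_hinge","door_handle","bar","knob_grip","pointer_tip","mark_tip","headset1","headset2","headset3","headset1_crown","headset2_crown","headset3_crown","jar1","jar2","tape"]:
    for c in ["top","scene"]:
        r=nets.place_of(c,l)
        print(l,c,[(x["centre"].__repr__() if 0 else [round(float(v),4) for v in x["centre"]],round(float(x["conf"]),2), [k for k in x if k not in("centre","conf")]) for x in r[:4]])
print(readout.get_state()["time"])
E
```

```text
cabinet top []
cabinet scene []
door_hinge top [([0.6308, 0.2606, 0.1088], 0.86, [])]
door_hinge scene []
door_handle top [([0.6105, -0.0388, 0.1793], 0.96, [])]
door_handle scene [([0.6127, -0.0408, 0.1799], 0.61, [])]
bar top []
bar scene []
knob_grip top [([0.7013, 0.0246, 0.2496], 0.7, [])]
knob_grip scene [([0.7047, 0.0241, 0.2507], 0.82, [])]
pointer_tip top [([0.707, 0.1928, 0.2197], 0.43, []), ([0.4456, -0.1313, 0.0029], 0.37, [])]
pointer_tip scene [([0.7103, 0.1937, 0.2249], 0.5, []), ([0.4283, -0.3234, 0.1064], 0.25, [])]
mark_tip top [([0.6119, -0.0404, 0.1771], 0.31, [])]
mark_tip scene [([0.7457, 0.1786, 0.2273], 0.57, [])]
headset1 top [([0.555, -0.2471, -0.0023], 0.78, []), ([0.4302, -0.3165, 0.003], 0.73, []), ([0.4513, -0.1296, 0.0045], 0.62, [])]
headset1 scene [([0.5481, -0.2514, -0.0004], 0.86, []), ([0.4257, -0.3224, 0.0046], 0.82, []), ([0.4497, -0.1346, -0.0008], 0.72, [])]
headset2 top [([0.555, -0.2471, -0.0023], 0.78, []), ([0.4302, -0.3165, 0.003], 0.73, []), ([0.4513, -0.1296, 0.0045], 0.62, [])]
headset2 scene [([0.5481, -0.2514, -0.0004], 0.86, []), ([0
[... 534 characters left out ...]
-0.0025], 0.17, [])]
headset2_crown scene [([0.5507, -0.2441, 0.1053], 0.66, []), ([0.6544, -0.4424, -0.001], 0.53, [])]
headset3_crown top [([0.4513, -0.1349, 0.1064], 0.82, [])]
headset3_crown scene []
jar1 top [([0.7535, -0.231, -0.0007], 0.87, []), ([0.6569, -0.4377, -0.0009], 0.7, [])]
jar1 scene [([0.6559, -0.4439, 0.0008], 0.97, []), ([0.7543, -0.226, -0.002], 0.89, []), ([0.4295, -0.324, 0.1071], 0.71, [])]
jar2 top [([0.7535, -0.231, -0.0007], 0.87, []), ([0.6569, -0.4377, -0.0009], 0.7, [])]
jar2 scene [([0.6559, -0.4439, 0.0008], 0.97, []), ([0.7543, -0.226, -0.002], 0.89, []), ([0.4295, -0.324, 0.1071], 0.71, [])]
tape top []
tape scene [([0.5978, 0.4553, 0.0018], 0.83, [])]
1.75
```

```bash
cat > h.py <<'E'
from bench import readout, viewer, job, nets, ctrl
import numpy as np, cv2
from scipy.spatial.transform import Rotation as R
np.set_printoptions(precision=4,suppress=True)
def cur():
    s=readout.get_state(); return s,np.array(s["position"]),R.from_rotvec(s["tool_rot"])
def rot(zaz):  # tool down, z axis at azimuth (deg)
    a=np.radians(zaz); x=np.array([0,0,-1.]); z=np.array([np.cos(a),np.sin(a),0]); y=np.cross(z,x)
    return R.from_matrix(np.stack([x,y,z],1))
def go(p,zaz,base=None):
    s,P,Q=cur()
    if base: P,Q=np.array(base[0]),rot(base[1])
    T=rot(zaz); 
    d=Q.inv().apply(np.array(p)-P); w=(Q.inv()*T).as_rotvec(degrees=True)
    print("linear",d.round(4),"twist",w.round(1))
def st():
    s,P,Q=cur(); z=Q.as_matrix()[:,2]; x=Q.as_matrix()[:,0]
    print("t%.2f P"%s["time"],P,"zaz %.1f"%np.degrees(np.arctan2(z[1],z[0])),"x",x,"F",np.array(s["ft_force"]).round(1),"w %.3f"%s["grip_width"],"q",np.array(s["joint_positions"]).round(2))
def pic(n,name,crop=None,sc=1):
    im,d=viewer.get_image(n); o=im[:,:,::-1]
    if crop: o=o[crop[1]:crop[3],crop[0]:crop[2]]
    if sc!=1:o=cv2.resize(o,None,fx=sc,fy=sc,interpolation=cv2.INTER_CUBIC)
    cv2.imwrite("pics/%s.png"%name,o); return im,d,viewer.camera_params(n)
def world(d,p,u,v):
    z=d[int(v),int(u)]; K=p["K"]; c=np.array([(u-K[0,2])/K[0,0]*z,(v-K[1,2])/K[1,1]*z,z,1]); return (p["cam_to_world"]@c)[:3]
def cloud(d,p):
    v,u=np.mgrid[:480,:640]; K=p["K"]; c=np.stack([(u-K[0,2])/K[0,0]*d,(v-K[1,2])/K[1,1]*d,d,np.ones_like(d)],-1)
    W=(c@p["cam_to_world"].T)[...,:3]; W[d==0]=np.nan; return W
def px(p,X):
    T=np.linalg.inv(p["cam_to_world"]); c=T[:3,:3]@np.array(X)+T[:3,3]; q=p["K"]@c; return q[:2]/q[2]
def nn(c,l,f=nets.place_of):
    for x in f(c,l): print(l,np.array(x["centre"]).round(4),round(float(x["conf"]),2))
E
python3 - <<'E'
from h import *
st()
# cabinet front edge / roof from depth
for n,crop in (("top",(220,120,380,250)),("scene",(200,230,440,440))):
    im,d,p=pic(n,n+"1",crop,3.2)
    W=cloud(d,p)
    m=(abs(W[...,2]-.215)<.006)&(W[...,0]>.55)&(W[...,0]<.95)&(abs(W[...,1]-.1)<.25)
    pts=W[m][:,:2].astype(np.float32); print(n,len(pts),cv2.minAreaRect(pts), W[m][:,2].mean())
E
```

```text
t1.75 P [0.1494 0.6326 0.2128] zaz 76.7 x [ 0.  0. -1.] F [-0.8  0.1 -0. ] w 1.002 q [-1.32  0.32 -0.07  1.45  0.02  1.37 -0.06]
top 8515 ((0.7401992678642273, 0.09756648540496826), (0.2769204378128052, 0.3403376638889313), 3.5254902839660645) 0.21567831355636385
scene 16707 ((0.7408946752548218, 0.09832196682691574), (0.2744993269443512, 0.3414505422115326), 3.3145697116851807) 0.21503454578832185
```

View pics/top1.png

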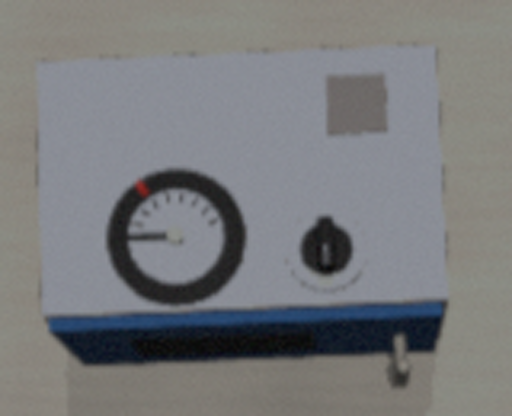

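View pics/scene1.png

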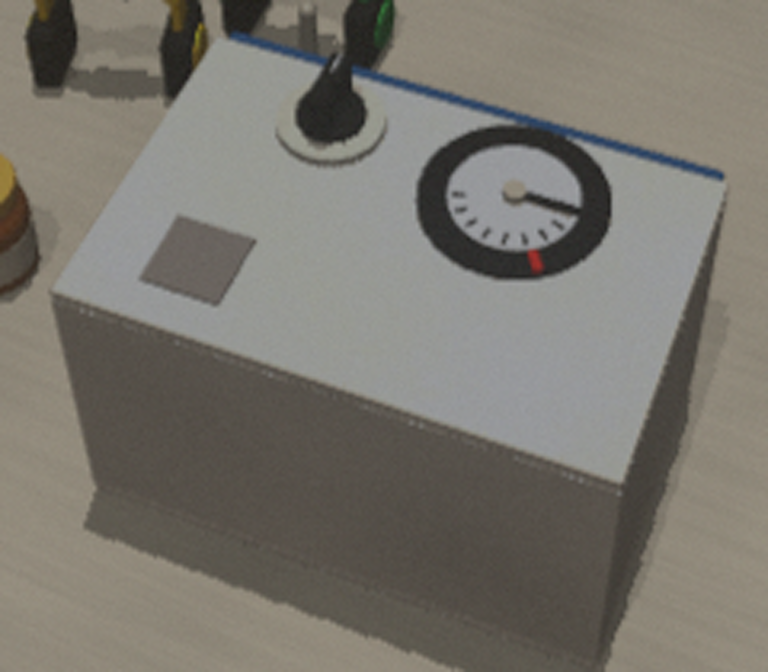

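```bash
python3 -c "
from h import *
go([0.45,0.30,0.33],110); go([0.612,-0.040,0.30],138.4)"
```

```text
linear [-0.1172 -0.369  -0.2546] twist [-33.3   0.    0. ]
linear [-0.0872 -0.6048 -0.5483] twist [-61.7   0.    0. ]
```

```bash
python3 -m creep '[{"linear":[-0.04,0,0],"twist":[0,0,0],"fingers":0.1},{"linear":[-0.08,0,0],"twist":[-7,0,0],"fingers":0.1},{"linear":[-0.117,-0.03,-0.02],"twist":[-14,0,0],"fingers":0.1},{"linear":[-0.117,-0.06,-0.04],"twist":[-21,0,0],"fingers":0.1},{"linear":[-0.117,-0.09,-0.06],"twist":[-28,0,0],"fingers":0.1},{"linear":[-0.117,-0.12,-0.08],"twist":[-33,0,0],"fingers":0.1},{"linear":[-0.117,-0.15,-0.1],"twist":[-33,0,0],"fingers":0.1},{"linear":[-0.117,-0.18,-0.12],"twist":[-33,0,0],"fingers":0.1}]'; python3 -c "
from h import *
st();go([0.45,0.28,0.33],115); go([0.612,-0.040,0.30],138.4)"
```

```text
time: 2.52
position: [0.298, 0.473, 0.3301]
tool_rot: [-1.458, 1.025, 1.458]
ft_force: [0.7, -0.2, 0.1]
grip_width: 0.499
t2.52 P [0.298  0.473  0.3301] zaz 109.7 x [ 0.0004  0.0008 -1.    ] F [ 0.7 -0.2  0.1] w 0.499 q [-1.05  0.1  -0.01  1.49  0.    1.56  0.86]
linear [ 0.     -0.0779 -0.233 ] twist [-5.3  0.   0. ]
linear [ 0.0298 -0.1223 -0.5889] twist [-28.7   0.    0. ]
```

```bash
python3 -m creep '[{"linear":[0,-0.012,-0.035],"twist":[0,0,0],"fingers":0.1},{"linear":[0,-0.024,-0.07],"twist":[0,0,0],"fingers":0.1},{"linear":[0,-0.036,-0.105],"twist":[0,0,0],"fingers":0.1},{"linear":[0,-0.046,-0.14],"twist":[-4,0,0],"fingers":0.1},{"linear":[0,-0.055,-0.18],"twist":[-8,0,0],"fingers":0.1},{"linear":[0,-0.063,-0.22],"twist":[-12,0,0],"fingers":0.1},{"linear":[0,-0.07,-0.26],"twist":[-16,0,0],"fingers":0.1},{"linear":[0,-0.075,-0.30],"twist":[-20,0,0],"fingers":0.1}]'; python3 -c "
from h import *
st(); go([0.612,-0.040,0.28],138.4)"
```

```text
time: 3.18
position: [0.4696, 0.2155, 0.33]
tool_rot: [-1.701, 0.794, 1.7]
ft_force: [0.5, 0.0, -1.0]
grip_width: 0.45
t3.18 P [0.4696 0.2155 0.33  ] zaz 129.9 x [ 0.0007  0.0005 -1.    ] F [ 0.5  0.  -1. ] w 0.450 q [-0.74 -0.    0.26  1.59  0.    1.55  1.79]
linear [ 0.05    0.0548 -0.2873] twist [-8.5 -0.   0.1]
```

```bash
python3 -m creep '[{"linear":[0,0.007,-0.036],"twist":[-1,0,0],"fingers":0.1},{"linear":[0,0.014,-0.072],"twist":[-2,0,0],"fingers":0.1},{"linear":[0,0.021,-0.108],"twist":[-3,0,0],"fingers":0.1},{"linear":[0,0.028,-0.144],"twist":[-4,0,0],"fingers":0.1},{"linear":[0,0.035,-0.18],"twist":[-5,0,0],"fingers":0.1},{"linear":[0.02,0.042,-0.216],"twist":[-6,0,0],"fingers":0.1},{"linear":[0.04,0.048,-0.252],"twist":[-7.5,0,0],"fingers":0.1},{"linear":[0.05,0.055,-0.287],"twist":[-8.5,0,0],"fingers":0.1}]'; python3 - <<'E'
from h import *
st(); go([0.612,-0.040,0.175],138.4)
im,d,p=pic("wrist","w1")
nn("wrist","door_handle"); nn("wrist","door_hinge"); nn("wrist","headset3_crown")
E
```

```text
time: 3.85
position: [0.6099, -0.04, 0.2778]
tool_rot: [-1.796, 0.685, 1.799]
ft_force: [-0.2, 1.6, -0.3]
grip_width: 0.447
t3.85 P [ 0.6099 -0.04    0.2778] zaz 138.3 x [-0.0016  0.0003 -1.    ] F [-0.2  1.6 -0.3] w 0.447 q [-0.4   0.23  0.52  1.47 -0.11  1.48  2.53]
linear [ 0.1028 -0.0015 -0.0018] twist [-0.1  0.1 -0.1]
door_handle [ 0.6079 -0.0422  0.1806] 0.8
door_handle [ 0.444  -0.1359  0.1052] 0.38
headset3_crown [ 0.4466 -0.1377  0.1072] 0.88
```

View pics/w1.png

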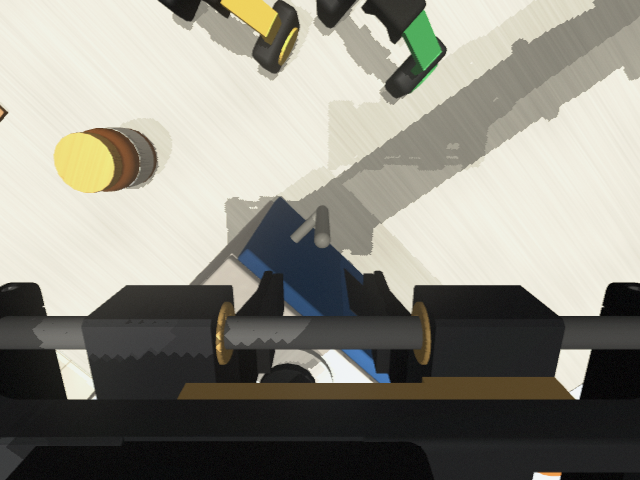

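```bash
python3 -m creep '[{"linear":[0.03,0,0],"twist":[0,0,0],"fingers":0.1},{"linear":[0.06,0,0],"twist":[0,0,0],"fingers":0.1},{"linear":[0.085,0,0],"twist":[0,0,0],"fingers":0.1},{"linear":[0.1,0,0],"twist":[0,0,0],"fingers":0.1},{"linear":[0.103,0,0],"twist":[0,0,0],"fingers":0.1}]' 30; python3 -m creep '[{"linear":[0,0,0],"twist":[0,0,0],"fingers":1},{"linear":[0,0,0],"twist":[0,0,0],"fingers":1},{"linear":[0,0,0],"twist":[0,0,0],"fingers":1},{"linear":[0,0,0],"twist":[0,0,0],"fingers":1},{"linear":[0,0,0],"twist":[0,0,0],"fingers":1}]' 30; python3 - <<'E'
from h import *
st()
E
```

```text
time: 4.47
position: [0.608, -0.0357, 0.1742]
tool_rot: [-1.794, 0.684, 1.803]
ft_force: [-0.1, -0.2, 0.5]
grip_width: 0.449
time: 4.88
position: [0.6106, -0.0385, 0.1781]
tool_rot: [-1.798, 0.685, 1.794]
ft_force: [1.4, -3.0, 0.3]
grip_width: 0.159
t4.88 P [ 0.6106 -0.0385  0.1781] zaz 138.2 x [ 0.0023  0.0002 -1.    ] F [ 1.4 -3.   0.3] w 0.159 q [-0.4   0.27  0.5   1.62 -0.14  1.28  2.54]
```

```bash
cat >> h.py <<'E'
HINGE=np.array([0.6332,0.2585]); YAW=3.4
def arc(steps,tw=1.0):
    s,P,Q=cur(); off=P[:2]-HINGE
    print("r",np.hypot(*off), "theta", YAW-(np.degrees(np.arctan2(off[1],off[0]))%360-360+97.72))
    for t in steps:
        a=-np.radians(t); c,sn=np.cos(a),np.sin(a); n=np.array([[c,-sn],[sn,c]])@off-off
        d=Q.inv().apply([n[0],n[1],0.]); print(t,d.round(4),"tw",t*tw)
E
python3 -c "
from h import *
arc(range(4,33,4))"
```

```text
r 0.29786433624585457 theta 0.0222112824792986
4 [-0.      0.0121  0.0169] tw 4.0
8 [-0.0001  0.0229  0.0347] tw 8.0
12 [-0.0001  0.0325  0.0531] tw 12.0
16 [-0.0002  0.0407  0.0722] tw 16.0
20 [-0.0002  0.0477  0.0918] tw 20.0
24 [-0.0003  0.0532  0.1119] tw 24.0
28 [-0.0003  0.0573  0.1322] tw 28.0
32 [-0.0003  0.06    0.1529] tw 32.0
```

```bash
python3 -m creep '[{"linear":[0,0.006,0.008],"twist":[2,0,0],"fingers":1},{"linear":[0,0.0121,0.0169],"twist":[4,0,0],"fingers":1},{"linear":[0,0.0229,0.0347],"twist":[8,0,0],"fingers":1},{"linear":[0,0.0325,0.0531],"twist":[12,0,0],"fingers":1},{"linear":[0,0.0407,0.0722],"twist":[16,0,0],"fingers":1},{"linear":[0,0.0477,0.0918],"twist":[20,0,0],"fingers":1},{"linear":[0,0.0532,0.1119],"twist":[24,0,0],"fingers":1},{"linear":[0,0.0573,0.1322],"twist":[28,0,0],"fingers":1}]' 40; python3 -c "
from h import *
st();arc(range(4,33,4))"
```

```text
time: 5.55
position: [0.4733, 0.0065, 0.1779]
tool_rot: [-1.463, 1.022, 1.458]
ft_force: [0.7, -0.3, 0.5]
grip_width: 0.122
t5.55 P [0.4733 0.0065 0.1779] zaz 110.0 x [ 0.003   0.0003 -1.    ] F [ 0.7 -0.3  0.5] w 0.122 q [-0.56 -0.06  0.47  1.94  0.03  1.25  1.83]
r 0.2984601762851403 theta 28.081015945100027
4 [-0.      0.0121  0.0169] tw 4.0
8 [-0.0001  0.0231  0.0347] tw 8.0
12 [-0.0001  0.0327  0.0531] tw 12.0
16 [-0.0002  0.0411  0.0722] tw 16.0
20 [-0.0002  0.0481  0.0918] tw 20.0
24 [-0.0002  0.0537  0.1119] tw 24.0
28 [-0.0003  0.0579  0.1323] tw 28.0
32 [-0.0003  0.0607  0.1529] tw 32.0
```

```bash
python3 -m creep '[{"linear":[0,0.0121,0.0169],"twist":[4,0,0],"fingers":1},{"linear":[0,0.0231,0.0347],"twist":[8,0,0],"fingers":1},{"linear":[0,0.0327,0.0531],"twist":[12,0,0],"fingers":1},{"linear":[0,0.0411,0.0722],"twist":[16,0,0],"fingers":1},{"linear":[0,0.0481,0.0918],"twist":[20,0,0],"fingers":1},{"linear":[0,0.0537,0.1119],"twist":[24,0,0],"fingers":1},{"linear":[0,0.0579,0.1322],"twist":[28,0,0],"fingers":1},{"linear":[0,0.0607,0.1529],"twist":[32,0,0],"fingers":1}]' 40; python3 -c "
from h import *
st();arc(range(4,37,4));pic('top','top2')"
```

```text
time: 6.22
position: [0.3643, 0.1301, 0.1779]
tool_rot: [-1.054, 1.297, 1.051]
ft_force: [5.7, 1.9, -2.4]
grip_width: 0.125
t6.22 P [0.3643 0.1301 0.1779] zaz 78.0 x [ 0.0045  0.0017 -1.    ] F [ 5.7  1.9 -2.4] w 0.125 q [-0.63 -0.24  0.18  2.1   0.05  1.28  0.9 ]
r 0.29797868822768153 theta 60.16562879275221
4 [-0.      0.0121  0.0169] tw 4.0
8 [-0.      0.023   0.0346] tw 8.0
12 [0.     0.0326 0.0531] tw 12.0
16 [0.     0.0409 0.0722] tw 16.0
20 [0.     0.0479 0.0918] tw 20.0
24 [0.0001 0.0534 0.1118] tw 24.0
28 [0.0001 0.0576 0.1322] tw 28.0
32 [0.0002 0.0603 0.1528] tw 32.0
36 [0.0002 0.0616 0.1736] tw 36.0
```

View pics/top2.png

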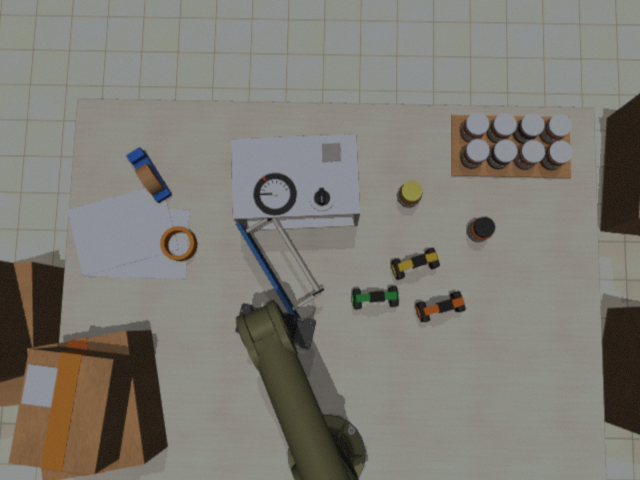

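```bash
python3 -m creep '[{"linear":[0,0.0121,0.0169],"twist":[4,0,0],"fingers":1},{"linear":[0,0.023,0.0346],"twist":[8,0,0],"fingers":1},{"linear":[0,0.0326,0.0531],"twist":[12,0,0],"fingers":1},{"linear":[0,0.0409,0.0722],"twist":[16,0,0],"fingers":1},{"linear":[0,0.0479,0.0918],"twist":[20,0,0],"fingers":1},{"linear":[0,0.0534,0.1118],"twist":[24,0,0],"fingers":1},{"linear":[0,0.0576,0.1322],"twist":[28,0,0],"fingers":1},{"linear":[0,0.0603,0.1528],"twist":[32,0,0],"fingers":1}]' 40; python3 -m creep '[{"linear":[0,0,0],"twist":[0,0,0],"fingers":1},{"linear":[0,0,0],"twist":[0,0,0],"fingers":1},{"linear":[0,0,0],"twist":[0,0,0],"fingers":0.3},{"linear":[0,0,0],"twist":[0,0,0],"fingers":0.1},{"linear":[0,0,0],"twist":[0,0,0],"fingers":0.1}]' 40; python3 -c "
from h import *
st();arc([4])
"
```

```text
time: 6.93
position: [0.3381, 0.2915, 0.1779]
tool_rot: [-0.628, 1.473, 0.625]
ft_force: [7.3, -2.5, 0.6]
grip_width: 0.121
time: 7.35
position: [0.335, 0.2911, 0.1769]
tool_rot: [-0.63, 1.478, 0.631]
ft_force: [0.5, -0.2, -0.6]
grip_width: 0.269
t7.35 P [0.335  0.2911 0.1769] zaz 46.2 x [-0.0009  0.0001 -1.    ] F [ 0.5 -0.2 -0.6] w 0.269 q [-0.7  -0.09 -0.07  1.98 -0.01  1.25  0.04]
r 0.29993709100298654 theta 91.91887624946929
4 [-0.      0.0122  0.017 ] tw 4.0
```

```bash
python3 -m creep '[{"linear":[-0.04,0,0],"twist":[0,0,0],"fingers":-0.2},{"linear":[-0.08,0,0],"twist":[0,0,0],"fingers":-0.2},{"linear":[-0.12,0,0],"twist":[0,0,0],"fingers":-0.2},{"linear":[-0.15,0,0],"twist":[0,0,0],"fingers":-0.2},{"linear":[-0.15,0.02,-0.03],"twist":[0,0,0],"fingers":-0.2},{"linear":[-0.15,0.04,-0.06],"twist":[0,0,0],"fingers":-0.2},{"linear":[-0.15,0.04,-0.1],"twist":[0,0,0],"fingers":-0.2},{"linear":[-0.15,0.04,-0.14],"twist":[0,0,0],"fingers":-0.2}]';  python3 -c "
from h import *
st();go([0.45,-0.14,0.33],0)
"
```

```text
time: 8.02
position: [0.2544, 0.2593, 0.3155]
tool_rot: [-0.632, 1.507, 0.608]
ft_force: [1.1, -1.4, -0.3]
grip_width: 0.593
t8.02 P [0.2544 0.2593 0.3155] zaz 45.3 x [-0.0181 -0.024  -0.9995] F [ 1.1 -1.4 -0.3] w 0.593 q [-0.67 -0.3  -0.15  1.87 -0.04  1.59 -0.02]
linear [-0.0085 -0.4199 -0.1466] twist [45.3 -1.5  0.9]
```

```bash
python3 -m creep '[{"linear":[0,-0.04,0.005],"twist":[0,0,0],"fingers":-0.2},{"linear":[0,-0.08,0.01],"twist":[5,0,0],"fingers":-0.2},{"linear":[0,-0.12,0.015],"twist":[10,0,0],"fingers":-0.2},{"linear":[0,-0.16,0.02],"twist":[16,0,0],"fingers":-0.2},{"linear":[0,-0.20,0.02],"twist":[22,0,0],"fingers":-0.2},{"linear":[0,-0.24,0.02],"twist":[28,0,0],"fingers":-0.2},{"linear":[0,-0.27,0],"twist":[34,0,0],"fingers":-0.2},{"linear":[0,-0.30,-0.02],"twist":[40,0,0],"fingers":-0.2}]';  python3 -c "
from h import *
st();go([0.45,-0.14,0.33],0)
"
```

```text
time: 8.68
position: [0.4557, 0.0404, 0.3128]
tool_rot: [-0.095, 1.598, 0.069]
ft_force: [0.7, -0.5, -0.2]
grip_width: 0.602
t8.68 P [0.4557 0.0404 0.3128] zaz 5.9 x [-0.0283 -0.0175 -0.9994] F [ 0.7 -0.5 -0.2] w 0.602 q [-0.43 -0.11  0.25  1.72  0.04  1.56 -0.08]
linear [-0.0139 -0.1791 -0.0248] twist [ 6.  -1.7  0.9]
```

Now look at the bar and headsets.

```bash
python3 - <<'E'
from h import *
im,d,p=pic("top","top3",(220,200,480,340),3)
W=cloud(d,p)
# door top
m=(abs(W[...,2]-.21)<.006)&(W[...,0]>.25)&(W[...,0]<.62)&(W[...,1]>.2)&(W[...,1]<.4)
print("door",m.sum(),cv2.minAreaRect(W[m][:,:2].astype(np.float32)))
m=(abs(W[...,2]-.153)<.008)&(W[...,0]>.3)&(W[...,0]<.62)&(W[...,1]>.08)&(W[...,1]<.22)
print("bar",m.sum(),cv2.minAreaRect(W[m][:,:2].astype(np.float32)), np.median(W[m],0))
nn("top","bar")
for k in "123": nn("top","headset%s_crown"%k)
nn("top","headset1")
pic("wrist","w2"); 
for k in "123": nn("wrist","headset%s_crown"%k)
nn("wrist","headset1"); nn("wrist","bar")
im,d,p=pic("scene","scene3",(150,100,450,325),2.6); W=cloud(d,p)
m=(abs(W[...,2]-.153)<.006)&(W[...,0]>.3)&(W[...,0]<.62)&(W[...,1]>.08)&(W[...,1]<.22)
print("bar",m.sum(),cv2.minAreaRect(W[m][:,:2].astype(np.float32)), np.median(W[m],0))
for k in "123": nn("scene","headset%s_crown"%k)
nn("scene","headset1"); nn("scene","bar")
E
```

```text
door 534 ((0.46348243951797485, 0.2703399658203125), (0.31126999855041504, 0.058423493057489395), 0.5294458866119385)
bar 494 ((0.48941975831985474, 0.18041065335273743), (0.2584143877029419, 0.07616282999515533), 0.3080098330974579) [0.4855 0.1614 0.1548]
bar [0.4828 0.1626 0.1497] 0.57
headset1_crown [ 0.4306 -0.3158  0.1076] 0.89
headset2_crown [ 0.5549 -0.2503  0.1018] 0.74
headset3_crown [ 0.451 -0.132  0.107] 0.6
headset1 [ 0.5553 -0.2483  0.0001] 0.93
headset1 [ 0.4291 -0.3166  0.001 ] 0.73
headset1 [ 0.4493 -0.1312 -0.    ] 0.65
headset3_crown [ 0.4421 -0.135   0.1066] 0.66
headset1 [ 0.5474 -0.2492  0.0012] 0.94
headset1 [ 0.4486 -0.1309 -0.0038] 0.73
bar [0.4905 0.1582 0.1513] 0.86
bar 518 ((0.47080010175704956, 0.1569284200668335), (0.07412614673376083, 0.2412574291229248), 77.35407257080078) [0.4577 0.1626 0.1539]
headset1_crown [ 0.4273 -0.3212  0.1068] 0.92
headset1_crown [ 0.4485 -0.1327  0.002 ] 0.66
headset2_crown [ 0.5475 -0.2454  0.1067] 0.82
headset3_crown [ 0.4505 -0.1338  0.1032] 0.98
headset1 [ 0.4272 -0.32    0.0018] 0.77
headset1 [ 0.5489 -0.2467  0.0034] 0.64
headset1 [ 0.4474 -0.133  -0.0005] 0.58
bar [0.4849 0.1623 0.1465] 0.73
bar [ 0.5511 -0.2456  0.0024] 0.57
bar [ 0.6579 -0.4449 -0.0008] 0.56
```

View pics/top3.png

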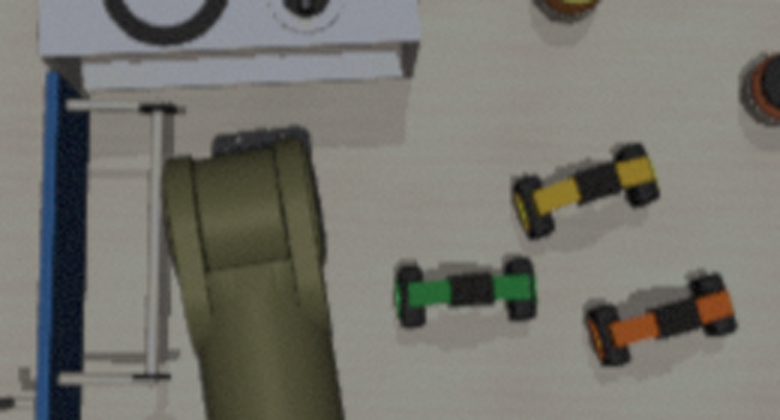

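View pics/w2.png

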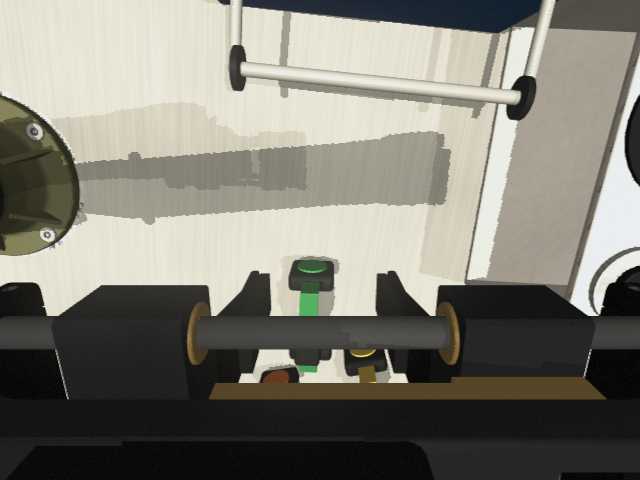

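View pics/scene3.png

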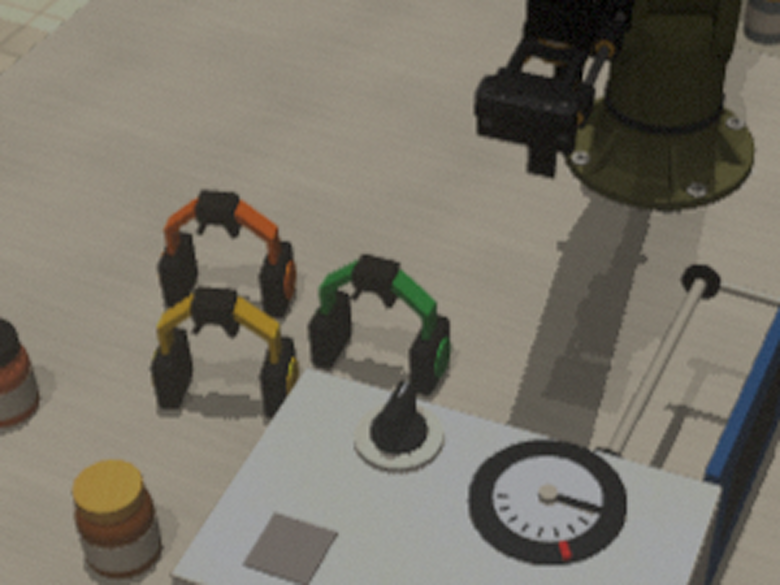

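```bash
cat >> h.py <<'E'
def barfit(c,p=None,im=None,d=None):
    if d is None: im,d=viewer.get_image(c); p=viewer.camera_params(c)
    W=cloud(d,p)
    m=(abs(W[...,2]-.152)<.009)&(W[...,0]>.3)&(W[...,0]<.62)&(W[...,1]>.12)&(W[...,1]<.2)
    q=W[m]
    for _ in range(6):
        l=np.polyfit(q[:,0],q[:,1],1); r=W[m][:,1]-np.polyval(l,W[m][:,0]); q=W[m][abs(r)<.008]
    u=np.degrees(np.arctan(l[0])); print(c,"bar az %.2f"%u,"y at x=.484: %.4f"%np.polyval(l,.484),"n",len(q),"x range",q[:,0].min(),q[:,0].max(),"z",np.percentile(q[:,2],[5,50,95]))
def pads(c):
    im,d=viewer.get_image(c); p=viewer.camera_params(c); W=cloud(d,p)
    m=(W[...,2]>.121)&(W[...,2]<.140)&(W[...,0]>.3)&(W[...,0]<.7)&(W[...,1]<-.05)&(W[...,1]>-.45)&(im.max(-1)<90)
    n,L,S,C=cv2.connectedComponentsWithStats(m.astype(np.uint8))
    for i in range(1,n):
        if S[i,4]>25:
            q=W[L==i]; r=cv2.minAreaRect(q[:,:2].astype(np.float32)); print(c,"pad n",S[i,4],np.array(r[0]),np.array(r[1]),"ang %.1f"%r[2],"z",np.median(q[:,2]))
E
python3 - <<'E'
from h import *
for c in("top","scene","wrist"): barfit(c)
for c in("top","scene","wrist"): pads(c)
E
```

```text
top bar az 0.64 y at x=.484: 0.1596 n 355 x range 0.3611308472782248 0.618063720003197 z [0.1486 0.1548 0.1598]
scene bar az 0.59 y at x=.484: 0.1613 n 418 x range 0.3646973170162745 0.5964337403719097 z [0.1495 0.1543 0.1576]
wrist bar az 0.57 y at x=.484: 0.1594 n 4425 x range 0.3559755270004346 0.6067034593362687 z [0.1522 0.1558 0.1577]
top pad n 151 [ 0.555  -0.2473] [0.03   0.0417] ang 18.2 z 0.129855672902625
top pad n 156 [ 0.4527 -0.1298] [0.0295 0.0448] ang 7.4 z 0.1308334251026756
top pad n 154 [ 0.4312 -0.3213] [0.0296 0.042 ] ang 16.7 z 0.1295166385901696
scene pad n 144 [ 0.4312 -0.3184] [0.0334 0.0396] ang 16.3 z 0.1282166388621085
scene pad n 167 [ 0.4523 -0.1292] [0.0346 0.0428] ang 4.7 z 0.12807467291885932
scene pad n 169 [ 0.5545 -0.2439] [0.0341 0.0419] ang 21.0 z 0.1284193533881931
wrist pad n 375 [ 0.4516 -0.1389] [0.029  0.0232] ang 5.8 z 0.13056794892740253
```

```bash
python3 -c "
from h import *
st();go([0.452,-0.131,0.25],5);go([0.452,-0.131,0.12],5)
"
```

```text
t9.88 P [0.4555 0.0418 0.3134] zaz 6.2 x [-0.0265 -0.0173 -0.9995] F [ 0.3 -0.2 -0.2] w 0.600 q [-0.43 -0.11  0.25  1.72  0.04  1.56 -0.08]
linear [ 0.0664 -0.1705 -0.0203] twist [ 1.2 -1.6  0.8]
linear [ 0.1964 -0.1687 -0.0167] twist [ 1.2 -1.6  0.8]
```

```bash
python3 -m creep '[{"linear":[0,-0.035,-0.004],"twist":[0,0,0],"fingers":-0.3},{"linear":[0,-0.07,-0.01],"twist":[1.2,-1.6,0.8],"fingers":-0.3},{"linear":[0.0,-0.105,-0.015],"twist":[1.2,-1.6,0.8],"fingers":-0.3},{"linear":[0.03,-0.14,-0.02],"twist":[1.2,-1.6,0.8],"fingers":-0.3},{"linear":[0.06,-0.1705,-0.0203],"twist":[1.2,-1.6,0.8],"fingers":-0.3},{"linear":[0.0664,-0.1705,-0.0203],"twist":[1.2,-1.6,0.8],"fingers":-0.3},{"linear":[0.0664,-0.1705,-0.0203],"twist":[1.2,-1.6,0.8],"fingers":-0.3}]';  python3 -c "
from h import *
st();go([0.452,-0.131,0.12],5);pic('wrist','w3')
nn('wrist','headset3_crown')
nn('wrist','headset3');pads('wrist')
"
```

```text
time: 10.47
position: [0.4498, -0.1329, 0.2473]
tool_rot: [-0.065, 1.575, 0.065]
ft_force: [-0.3, 1.0, -0.2]
grip_width: 0.652
t10.47 P [ 0.4498 -0.1329  0.2473] zaz 4.7 x [-0.0052 -0.0003 -1.    ] F [-0.3  1.  -0.2] w 0.652 q [-0.28 -0.1   0.47  1.84  0.05  1.4   0.27]
linear [0.1273 0.0017 0.003 ] twist [-0.3 -0.3 -0. ]
headset3_crown [ 0.445  -0.1362  0.1072] 0.84
headset3 [ 0.547  -0.247   0.0047] 0.91
headset3 [ 0.4496 -0.1309 -0.0009] 0.75
wrist pad n 1596 [ 0.4512 -0.1301] [0.0292 0.0405] ang 4.2 z 0.13073777403125802
```

View pics/w3.png

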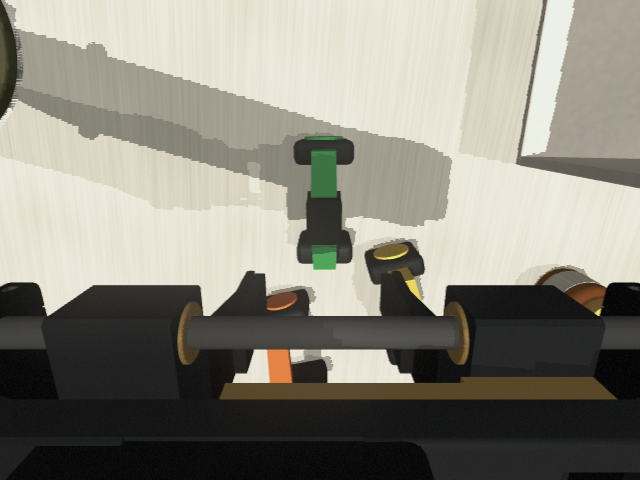

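```bash
python3 -m creep '[{"linear":[0.03,0.002,0.002],"twist":[0,0,0],"fingers":-0.3},{"linear":[0.06,0.002,0.002],"twist":[0,0,0],"fingers":-0.3},{"linear":[0.09,0.002,0.002],"twist":[0,0,0],"fingers":-0.3},{"linear":[0.115,0.002,0.002],"twist":[0,0,0],"fingers":-0.3},{"linear":[0.127,0.002,0.002],"twist":[0,0,0],"fingers":-0.3},{"linear":[0.127,0.002,0.002],"twist":[0,0,0],"fingers":-0.3},{"linear":[0.127,0.002,0.002],"twist":[0,0,0],"fingers":-0.3}]' 35;python3 -c "
from h import *
st()"; python3 -m creep '[{"linear":[0,0,0],"twist":[0,0,0],"fingers":0},{"linear":[0,0,0],"twist":[0,0,0],"fingers":0.3},{"linear":[0,0,0],"twist":[0,0,0],"fingers":1},{"linear":[0,0,0],"twist":[0,0,0],"fingers":1},{"linear":[0,0,0],"twist":[0,0,0],"fingers":1},{"linear":[0,0,0],"twist":[0,0,0],"fingers":1}]' 35;  python3 -c "
from h import *
st()"
```

```text
time: 11.25
position: [0.4546, -0.1278, 0.1238]
tool_rot: [-0.071, 1.569, 0.07]
ft_force: [0.1, -0.0, 0.8]
grip_width: 0.65
t11.25 P [ 0.4546 -0.1278  0.1238] zaz 5.1 x [ 0.0004 -0.0008 -1.    ] F [ 0.1 -0.   0.8] w 0.650 q [-0.27 -0.    0.49  2.01  0.    1.14  0.31]
time: 11.75
position: [0.454, -0.1289, 0.1234]
tool_rot: [-0.069, 1.569, 0.068]
ft_force: [-0.4, -0.9, 0.3]
grip_width: 0.28
t11.75 P [ 0.454  -0.1289  0.1234] zaz 5.0 x [ 0.0005 -0.0006 -1.    ] F [-0.4 -0.9  0.3] w 0.280 q [-0.27 -0.    0.49  2.01  0.    1.14  0.31]
```

```bash
python3 -m creep '[{"linear":[0,0,0],"twist":[0,0,0],"fingers":1},{"linear":[0,0,0],"twist":[0,0,0],"fingers":1},{"linear":[0,0,0],"twist":[0,0,0],"fingers":1}]' 35;  python3 -c "
from h import *
st();pic('scene','s4',(150,100,450,325),2.6);pic('wrist','w4')"
```

```text
time: 12.0
position: [0.4538, -0.1289, 0.123]
tool_rot: [-0.069, 1.57, 0.068]
ft_force: [0.0, 0.4, 0.4]
grip_width: 0.059
t12.00 P [ 0.4538 -0.1289  0.123 ] zaz 5.0 x [-0.0002 -0.0007 -1.    ] F [0.  0.4 0.4] w 0.059 q [-0.27 -0.    0.49  2.01  0.    1.14  0.31]
```

View pics/s4.png

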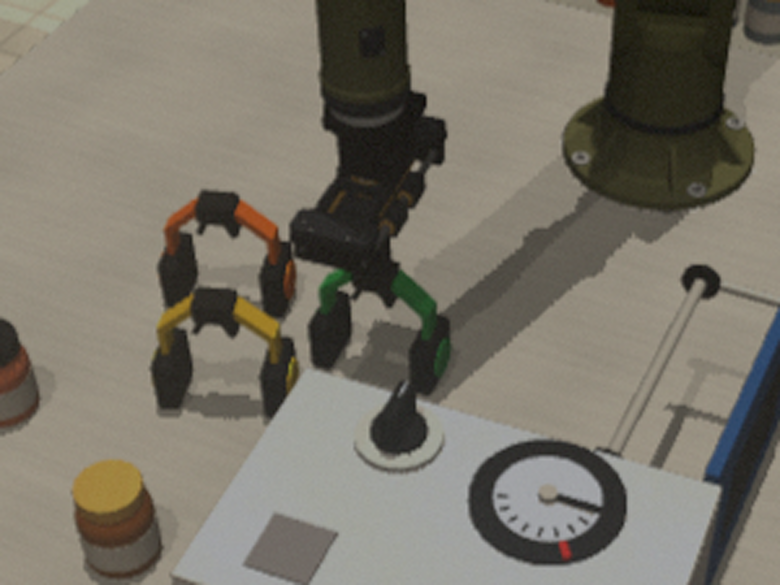

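View pics/w4.png

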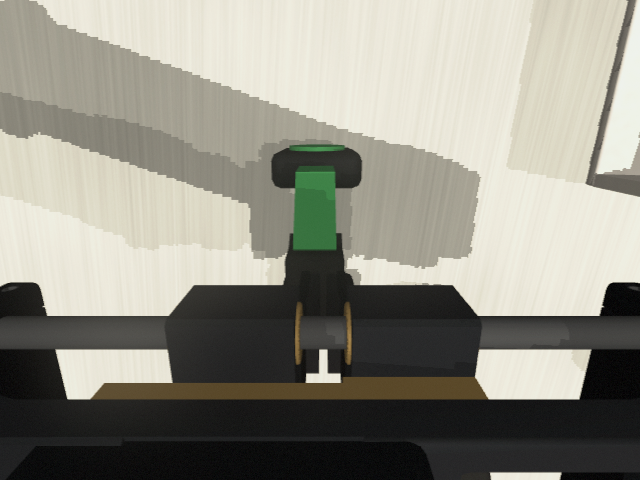

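```bash
python3 - <<'E'
from h import *
st()
im,d,p=pic('wrist','w5',(240,220,400,340),5); W=cloud(d,p)
for v in range(232,330,6): print(v,[W[v,u].round(3).tolist() for u in (300,312,322,338)])
E
```

```text
t12.10 P [ 0.4538 -0.1289  0.123 ] zaz 5.0 x [-0.0001 -0.0007 -1.    ] F [0.3 0.2 0.3] w 0.029 q [-0.27 -0.    0.49  2.01  0.    1.14  0.31]
232 [[0.441, -0.104, 0.118], [0.447, -0.103, 0.118], [0.452, -0.103, 0.117], [0.468, -0.135, 0.001]]
238 [[0.441, -0.106, 0.12], [0.447, -0.106, 0.12], [0.452, -0.105, 0.121], [0.462, -0.111, 0.1]]
244 [[0.441, -0.109, 0.122], [0.447, -0.108, 0.123], [0.453, -0.108, 0.122], [0.462, -0.113, 0.104]]
250 [[0.442, -0.112, 0.123], [0.448, -0.111, 0.123], [0.453, -0.111, 0.122], [0.461, -0.111, 0.121]]
256 [[0.442, -0.113, 0.129], [0.448, -0.112, 0.13], [0.453, -0.111, 0.13], [0.461, -0.111, 0.13]]
262 [[0.442, -0.116, 0.13], [0.448, -0.115, 0.13], [0.453, -0.114, 0.131], [0.461, -0.114, 0.131]]
268 [[0.443, -0.118, 0.131], [0.448, -0.117, 0.132], [0.453, -0.117, 0.131], [0.461, -0.117, 0.13]]
274 [[0.443, -0.122, 0.131], [0.449, -0.119, 0.135], [0.454, -0.121, 0.131], [0.461, -0.117, 0.138]]
280 [[0.443, -0.125, 0.131], [0.449, -0.119, 0.142], [0.454, -0.124, 0.13], [0.461, -0.117, 0.144]]
286 [[0.445, -0.092, 0.209], [0.449, -0.12, 0.148], [0.454, -0.127, 0.13], [0.46, -0.117, 0.15]]
292 [[0.446, -0.092, 0.211], [0.449, -0.12, 0.154], [0.454, -0.13, 0.132], [0.46, -0.117, 0.157]]
298 [[0.446, -0.093, 0.212], [0.449, -0.12, 0.16], [0.455, -0.134, 0.131], [0.46, -0.118, 0.161]]
304 [[0.446, -0.093, 0.216], [0.45, -0.119, 0.165], [0.455, -0.137, 0.131], [nan, nan, nan]]
310 [[0.446, -0.093, 0.219], [0.45, -0.12, 0.17], [0.455, -0.14, 0.131], [0.46, -0.117, 0.172]]
316 [[0.446, -0.093, 0.221], [0.449, -0.096, 0.216], [0.452, -0.096, 0.216], [0.456, -0.096, 0.216]]
322 [[0.446, -0.094, 0.223], [0.449, -0.097, 0.218], [0.452, -0.096, 0.219], [0.455, -0.095, 0.219]]
328 [[0.447, -0.095, 0.223], [0.449, -0.097, 0.22], [0.452, -0.097, 0.22], [0.456, -0.097, 0.22]]
```

View pics/w5.png

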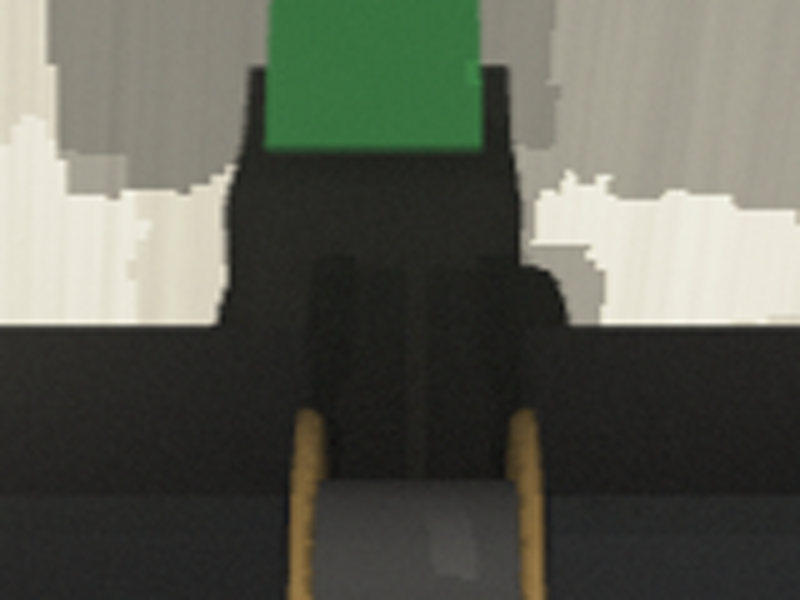

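```bash
python3 -m creep '[{"linear":[0,0,0],"twist":[0,0,0],"fingers":-0.3},{"linear":[0,0,0],"twist":[0,0,0],"fingers":-0.3},{"linear":[0,0,0],"twist":[0,0,0],"fingers":-0.3},{"linear":[0,0,0],"twist":[0,0,0],"fingers":-0.3},{"linear":[0,0,0],"twist":[0,0,0],"fingers":-0.3}]' 35;python3 - <<'E'
from h import *
st()
im,d,p=pic('wrist','w6',(200,200,440,380),3.3); W=cloud(d,p)
s,P,Q=cur()
# points near finger: transform to tool frame, find max x with |y|<.012
T=(W-P)@Q.as_matrix()
m=(abs(T[...,1])<.0125)&(abs(T[...,2])<.06)&(W[...,2]>0.05)&(T[...,0]>-0.05)
for lo,hi in((-.06,-.02),(-.02,.02),(.02,.06)):
    k=m&(T[...,2]>lo)&(T[...,2]<hi); 
    if k.sum(): print(lo,k.sum(),np.percentile(T[k][:,0],[50,90,98,100]), np.percentile(T[k][:,2],[2,50,98]))
nn('wrist','headset3_crown')
E
```

```text
time: 12.57
position: [0.4539, -0.1289, 0.1231]
tool_rot: [-0.069, 1.57, 0.068]
ft_force: [0.1, -0.6, 0.1]
grip_width: 0.305
t12.57 P [ 0.4539 -0.1289  0.1231] zaz 5.0 x [-0.     -0.0007 -1.    ] F [ 0.1 -0.6  0.1] w 0.305 q [-0.27 -0.    0.49  2.01  0.    1.14  0.31]
-0.06 228 [-0.0404 -0.0196 -0.0124 -0.0107] [-0.0241 -0.0213 -0.0201]
-0.02 3966 [-0.0083 -0.0069 -0.0056 -0.0027] [-0.0192 -0.002   0.0193]
0.02 378 [-0.0389 -0.0185 -0.013  -0.0109] [0.0201 0.022  0.0255]
headset3_crown [ 0.443  -0.1359  0.1075] 0.86
```

View pics/w6.png

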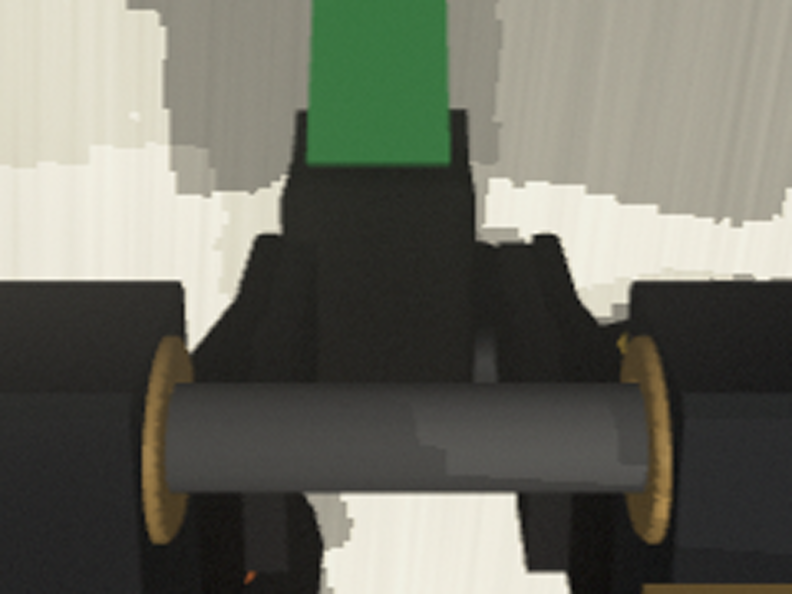

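```bash
python3 -m creep '[{"linear":[0,0,0],"twist":[0,0,0],"fingers":-0.3},{"linear":[0,0,0],"twist":[0,0,0],"fingers":-0.3},{"linear":[0,0,0],"twist":[0,0,0],"fingers":-0.3},{"linear":[0,0,0],"twist":[0,0,0],"fingers":-0.3},{"linear":[0.01,0,0],"twist":[0,0,0],"fingers":-0.3},{"linear":[0.02,0,0],"twist":[0,0,0],"fingers":-0.3},{"linear":[0.02,0,0],"twist":[0,0,0],"fingers":-0.3}]' 35;python3 -m creep '[{"linear":[0,0,0],"twist":[0,0,0],"fingers":1},{"linear":[0,0,0],"twist":[0,0,0],"fingers":1},{"linear":[0,0,0],"twist":[0,0,0],"fingers":1},{"linear":[0,0,0],"twist":[0,0,0],"fingers":1},{"linear":[0,0,0],"twist":[0,0,0],"fingers":1},{"linear":[0,0,0],"twist":[0,0,0],"fingers":1},{"linear":[0,0,0],"twist":[0,0,0],"fingers":1},{"linear":[0,0,0],"twist":[0,0,0],"fingers":1}]' 35;python3 - <<'E'
from h import *
st()
im,d,p=pic('wrist','w7',(200,200,440,380),3.3); W=cloud(d,p)
E
```

```text
time: 13.25
position: [0.452, -0.1285, 0.1005]
tool_rot: [-0.069, 1.574, 0.069]
ft_force: [-1.3, 0.7, -0.9]
grip_width: 0.648
time: 13.92
position: [0.4539, -0.1289, 0.1032]
tool_rot: [-0.069, 1.57, 0.068]
ft_force: [-0.9, -1.1, 0.4]
grip_width: 0.345
t13.92 P [ 0.4539 -0.1289  0.1032] zaz 5.0 x [ 0.0001 -0.0006 -1.    ] F [-0.9 -1.1  0.4] w 0.345 q [-0.27  0.02  0.49  2.03 -0.01  1.09  0.32]
```

View pics/w7.png

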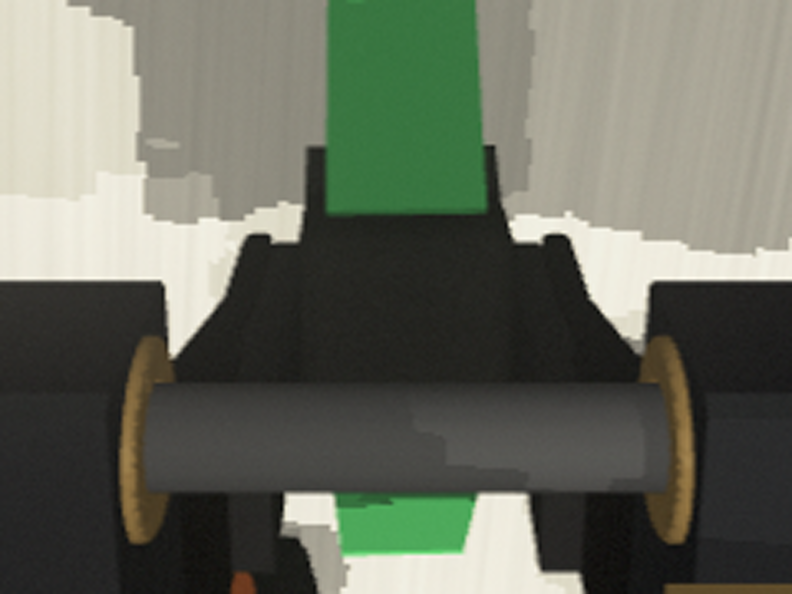

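```bash
python3 -m creep '[{"linear":[-0.02,0,0],"twist":[0,0,0],"fingers":1},{"linear":[-0.045,0,0],"twist":[0,0,0],"fingers":1},{"linear":[-0.075,0,0],"twist":[0,0,0],"fingers":1},{"linear":[-0.105,0,0],"twist":[0,0,0],"fingers":1},{"linear":[-0.135,0,0],"twist":[0,0,0],"fingers":1},{"linear":[-0.165,0,0.0],"twist":[0,0,0],"fingers":1},{"linear":[-0.19,0,0.0],"twist":[0,0,0],"fingers":1},{"linear":[-0.20,0,0.0],"twist":[0,0,0],"fingers":1}]' 45;python3 - <<'E'
from h import *
st()
go([0.5545,0.1615,0.305],0.6)
pic('scene','s8',(150,50,450,275),2.6)
E
```

```text
time: 14.63
position: [0.4553, -0.1291, 0.3066]
tool_rot: [-0.07, 1.564, 0.068]
ft_force: [0.8, -0.7, -0.7]
grip_width: 0.344
t14.63 P [ 0.4553 -0.1291  0.3066] zaz 5.0 x [ 0.0055 -0.0008 -1.    ] F [ 0.8 -0.7 -0.7] w 0.344 q [-0.29 -0.12  0.46  1.73  0.05  1.51  0.26]
linear [0.0019 0.2808 0.1243] twist [4.4 0.3 0.1]
```

View pics/s8.png

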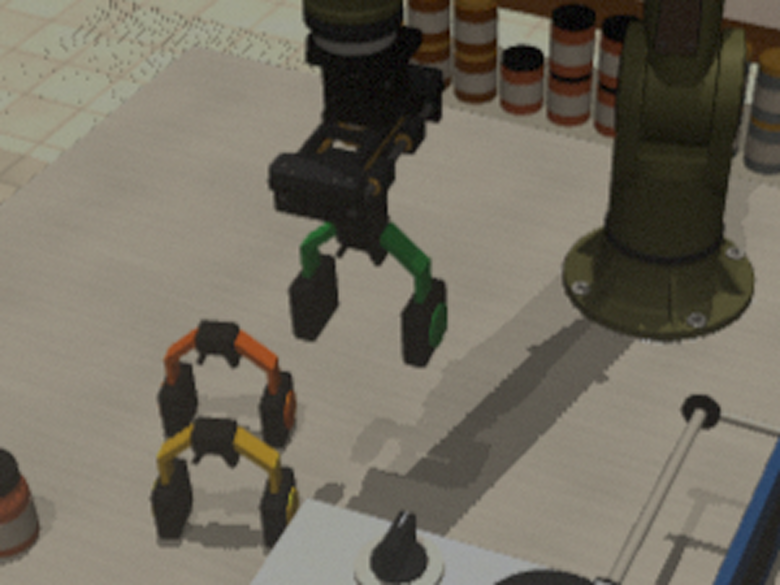

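```bash
python3 -m creep '[{"linear":[0,0.02,0.009],"twist":[0,0,0],"fingers":1},{"linear":[0,0.05,0.022],"twist":[1,0,0],"fingers":1},{"linear":[0,0.085,0.037],"twist":[2,0,0],"fingers":1},{"linear":[0,0.12,0.053],"twist":[3,0,0],"fingers":1},{"linear":[0,0.155,0.069],"twist":[4.4,0,0],"fingers":1},{"linear":[0,0.19,0.084],"twist":[4.4,0,0],"fingers":1},{"linear":[0,0.22,0.1],"twist":[4.4,0,0],"fingers":1},{"linear":[0,0.245,0.115],"twist":[4.4,0,0],"fingers":1}]' 45;python3 - <<'E'
from h import *
st()
go([0.5545,0.1615,0.305],0.6)
E
```

```text
time: 15.35
position: [0.5463, 0.1285, 0.3002]
tool_rot: [-0.011, 1.574, 0.01]
ft_force: [-0.3, -0.2, -1.4]
grip_width: 0.339
t15.35 P [0.5463 0.1285 0.3002] zaz 0.8 x [-0.0035 -0.0008 -1.    ] F [-0.3 -0.2 -1.4] w 0.339 q [-0.49  0.1   0.24  1.54 -0.02  1.5  -0.24]
linear [-0.0048  0.0329  0.0086] twist [ 0.2 -0.2  0. ]
```

```bash
python3 -m creep '[{"linear":[0,0.015,0.004],"twist":[0,0,0],"fingers":1},{"linear":[0,0.028,0.008],"twist":[0,0,0],"fingers":1},{"linear":[0,0.033,0.0085],"twist":[0,0,0],"fingers":1},{"linear":[0.02,0.033,0.0085],"twist":[0,0,0],"fingers":1},{"linear":[0.04,0.033,0.0085],"twist":[0,0,0],"fingers":1},{"linear":[0.06,0.033,0.0085],"twist":[0,0,0],"fingers":1},{"linear":[0.08,0.033,0.0085],"twist":[0,0,0],"fingers":1},{"linear":[0.08,0.033,0.0085],"twist":[0,0,0],"fingers":1}]' 45;python3 - <<'E'
from h import *
st()
go([0.5545,0.1615,0.155],0.6)
im,d,p=pic('wrist','w9')
W=cloud(d,p)
m=(abs(W[...,2]-.152)<.009)&(W[...,0]>.3)&(W[...,0]<.51)&(W[...,1]>.12)&(W[...,1]<.2)
q=W[m]; print(np.polyfit(q[:,0],q[:,1],1), np.median(q,0))
pic('scene','s9',(250,100,450,300),3)
E
```

```text
time: 16.02
position: [0.5523, 0.1555, 0.2184]
tool_rot: [-0.01, 1.578, 0.003]
ft_force: [-0.9, -0.4, -2.1]
grip_width: 0.341
t16.02 P [0.5523 0.1555 0.2184] zaz 0.5 x [-0.0075 -0.0042 -1.    ] F [-0.9 -0.4 -2.1] w 0.341 q [-0.51  0.16  0.22  1.64 -0.03  1.35 -0.28]
linear [0.0633 0.0062 0.0027] twist [-0.1 -0.4  0.2]
[-0.0806  0.1987] [0.4121 0.1628 0.1574]
```

View pics/w9.png

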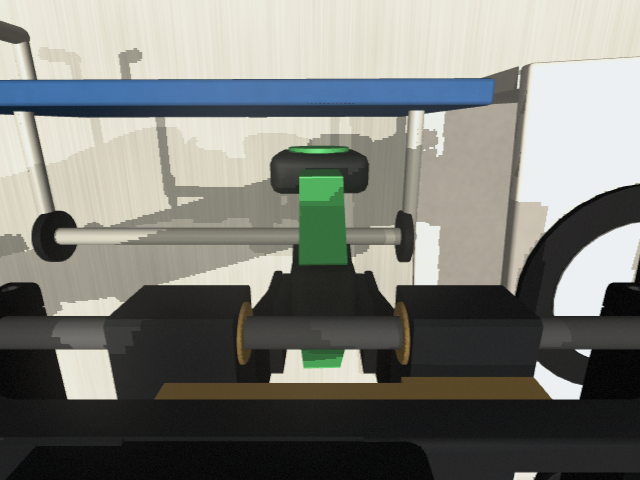

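View pics/s9.png

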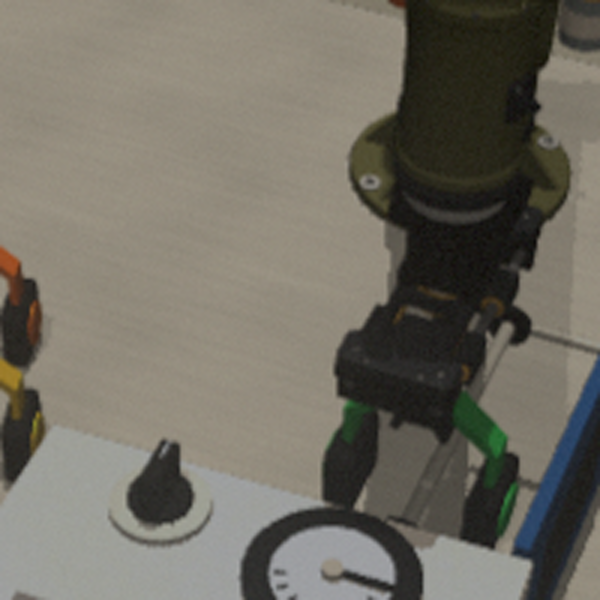

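```bash
python3 - <<'E'
from h import *
barfit('wrist'); st()
im,d=viewer.get_image('wrist');p=viewer.camera_params('wrist'); W=cloud(d,p)
for u in (100,150,200,250,280,380,405):
    print(u,[W[v,u].round(4).tolist() for v in (232,236,240)])
pads_=W[272:285,300:345].reshape(-1,3); print(np.nanmedian(pads_,0), np.nanmin(pads_,0),np.nanmax(pads_,0))
st()
E
```

```text
wrist bar az 0.49 y at x=.484: 0.1621 n 5258 x range 0.36702194540172906 0.6179999490109498 z [0.152  0.1567 0.1585]
t16.17 P [0.5555 0.1574 0.224 ] zaz 0.5 x [ 0.001  -0.0006 -1.    ] F [ 0.2  0.4 -1.5] w 0.341 q [-0.52  0.16  0.22  1.63 -0.03  1.36 -0.28]
100 [[0.4008, 0.1642, 0.1555], [0.4011, 0.1616, 0.1567], [0.4013, 0.159, 0.1577]]
150 [[0.4354, 0.1643, 0.1547], [0.436, 0.1619, 0.1566], [0.4362, 0.1593, 0.1577]]
200 [[0.4711, 0.165, 0.1562], [0.4713, 0.1625, 0.1575], [0.4708, 0.1594, 0.1569]]
250 [[0.5059, 0.1652, 0.1559], [0.5059, 0.1625, 0.1565], [0.506, 0.1598, 0.1574]]
280 [[0.5269, 0.1654, 0.1559], [0.5271, 0.163, 0.1576], [0.527, 0.16, 0.1575]]
380 [[0.597, 0.166, 0.1559], [0.597, 0.1634, 0.1571], [0.5971, 0.1606, 0.1574]]
405 [[0.6118, 0.1694, 0.1672], [0.612, 0.1666, 0.1672], [0.612, 0.1641, 0.1682]]
[0.5563 0.1728 0.2524] [0.5465 0.1695 0.2501] [0.566  0.1756 0.2546]
t16.22 P [0.5559 0.1578 0.2246] zaz 0.6 x [ 0.0022  0.     -1.    ] F [ 0.1 -0.4 -0.9] w 0.339 q [-0.52  0.16  0.22  1.63 -0.03  1.36 -0.28]
```

```bash
python3 -m creep '[{"linear":[0.0,0.004,0.002],"twist":[0,0,0],"fingers":1},{"linear":[0.015,0.0045,0.002],"twist":[0,0,0],"fingers":1},{"linear":[0.03,0.0045,0.002],"twist":[0,0,0],"fingers":1},{"linear":[0.045,0.0045,0.002],"twist":[0,0,0],"fingers":1},{"linear":[0.054,0.0045,0.002],"twist":[0,0,0],"fingers":1},{"linear":[0.054,0.0045,0.002],"twist":[0,0,0],"fingers":1},{"linear":[0.054,0.0045,0.002],"twist":[0,0,0],"fingers":1}]' 45;python3 - <<'E'
from h import *
st()
im,d,p=pic('wrist','w10')
pic('scene','s10',(250,100,450,300),3)
st()
E
```

```text
time: 16.8
position: [0.5573, 0.1631, 0.1693]
tool_rot: [-0.009, 1.571, 0.008]
ft_force: [0.2, 0.3, -1.0]
grip_width: 0.343
t16.80 P [0.5573 0.1631 0.1693] zaz 0.6 x [ 0.0003 -0.0006 -1.    ] F [ 0.2  0.3 -1. ] w 0.343 q [-0.52  0.2   0.21  1.7  -0.04  1.25 -0.28]
t16.90 P [0.5579 0.1632 0.1702] zaz 0.6 x [ 0.0019  0.0001 -1.    ] F [ 0.9  0.1 -1.6] w 0.341 q [-0.52  0.2   0.21  1.7  -0.04  1.25 -0.28]
```

View pics/s10.png

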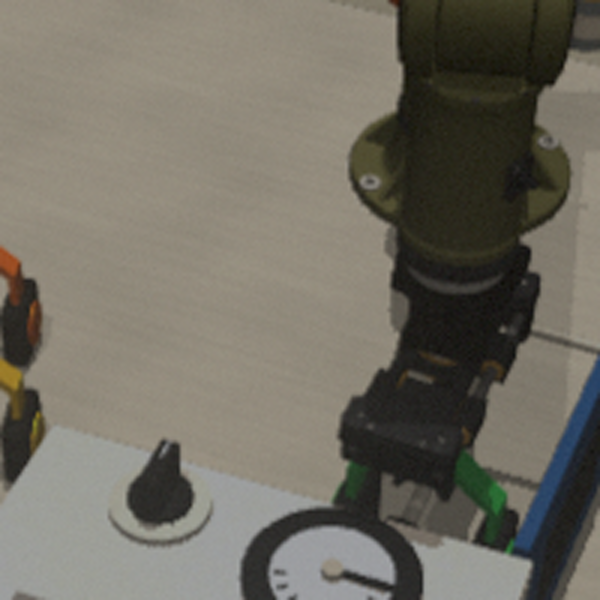

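View pics/w10.png

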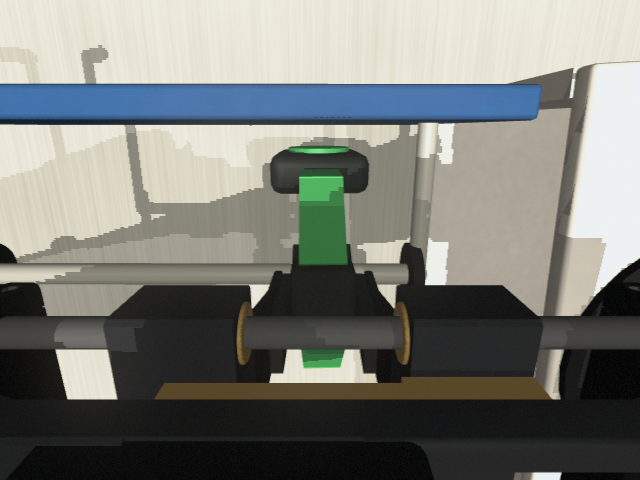

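```bash
python3 -m creep '[{"linear":[0.005,0,0],"twist":[0,0,0],"fingers":1},{"linear":[0.01,0,0],"twist":[0,0,0],"fingers":1},{"linear":[0.014,0,0],"twist":[0,0,0],"fingers":1},{"linear":[0.014,0,0],"twist":[0,0,0],"fingers":1}]' 45;python3 -c "
from h import *
st()"; python3 -m creep '[{"linear":[0.002,0,0],"twist":[0,0,0],"fingers":1},{"linear":[0.002,0,0],"twist":[0,0,0],"fingers":1}]';  python3 -c "
from h import *
st()"
```

```text
time: 17.23
position: [0.5563, 0.1627, 0.1537]
tool_rot: [-0.01, 1.573, 0.008]
ft_force: [0.6, 0.1, -2.7]
grip_width: 0.342
t17.23 P [0.5563 0.1627 0.1537] zaz 0.6 x [-0.0018 -0.0013 -1.    ] F [ 0.6  0.1 -2.7] w 0.342 q [-0.52  0.21  0.21  1.72 -0.05  1.22 -0.28]
time: 17.4
position: [0.557, 0.1628, 0.1528]
tool_rot: [-0.009, 1.571, 0.008]
ft_force: [0.4, 0.2, -1.2]
grip_width: 0.339
t17.40 P [0.557  0.1628 0.1528] zaz 0.6 x [-0.0002 -0.0008 -1.    ] F [ 0.4  0.2 -1.2] w 0.339 q [-0.52  0.21  0.21  1.72 -0.05  1.22 -0.28]
```

```bash
python3 -m creep '[{"linear":[0.002,0,0],"twist":[0,0,0],"fingers":1},{"linear":[0.002,0,0],"twist":[0,0,0],"fingers":1}]';  python3 -m creep '[{"linear":[0.002,0,0],"twist":[0,0,0],"fingers":1},{"linear":[0.002,0,0],"twist":[0,0,0],"fingers":1}]'; python3 - <<'E'
from h import *
st()
im,d=viewer.get_image('wrist');p=viewer.camera_params('wrist'); W=cloud(d,p)
s,P,Q=cur()
for u in (50,150,250,380):
    c=W[255:290,u]; k=np.nanargmax(np.where(abs(c[:,2]-.155)<.01,c[:,2],0)); print(u,c[k])
for u in (305,320,340): print(W[266:290:3,u].round(4).tolist())
E
```

```text
time: 17.57
position: [0.5575, 0.1628, 0.1524]
tool_rot: [-0.009, 1.57, 0.008]
ft_force: [-2.2, -1.0, 5.5]
grip_width: 0.339
time: 17.73
position: [0.5584, 0.1624, 0.1522]
tool_rot: [-0.008, 1.567, 0.008]
ft_force: [-3.6, -2.3, 12.4]
grip_width: 0.34
t17.73 P [0.5584 0.1624 0.1522] zaz 0.6 x [ 0.0035 -0.0001 -1.    ] F [-3.6 -2.3 12.4] w 0.340 q [-0.51  0.21  0.21  1.72 -0.05  1.22 -0.28]
50 [0.4194 0.1601 0.1558]
150 [0.4702 0.1621 0.1544]
250 [0.5222 0.1621 0.157 ]
380 [0.5886 0.1636 0.1568]
[[0.5511, 0.1802, 0.1734], [0.5512, 0.1804, 0.1773], [0.5513, 0.1795, 0.1787], [0.5513, 0.1783, 0.179], [0.5513, 0.1773, 0.1801], [0.5513, 0.1759, 0.1802], [0.5514, 0.1748, 0.181], [0.5513, 0.173, 0.1801]]
[[0.5578, 0.1806, 0.1741], [0.5579, 0.1805, 0.1775], [0.5579, 0.1795, 0.1786], [0.5579, 0.1787, 0.18], [0.5579, 0.1775, 0.1804], [0.5579, 0.1763, 0.1809], [0.5579, 0.1747, 0.1805], [0.5579, 0.1735, 0.181]]
[[0.5669, 0.1804, 0.1734], [0.5667, 0.1803, 0.1768], [0.5667, 0.1797, 0.1787], [0.5667, 0.1784, 0.179], [nan, nan, nan], [0.5666, 0.1762, 0.1805], [0.5667, 0.1749, 0.1809], [0.5667, 0.1736, 0.181]]
```

```bash
python3 -m creep '[{"linear":[-0.003,0,0],"twist":[0,0,0],"fingers":0.25},{"linear":[-0.003,0,0],"twist":[0,0,0],"fingers":0.15},{"linear":[-0.003,0,0],"twist":[0,0,0],"fingers":0.05},{"linear":[-0.003,0,0],"twist":[0,0,0],"fingers":0.0},{"linear":[-0.003,0,0],"twist":[0,0,0],"fingers":0.0},{"linear":[-0.02,0,0],"twist":[0,0,0],"fingers":0.0},{"linear":[-0.045,0,0],"twist":[0,0,0],"fingers":0.0},{"linear":[-0.08,0,0],"twist":[0,0,0],"fingers":0}]';  python3 -c "
from h import *
st();go([0.55,-0.24,0.26],18)
pic('wrist','w11')"
```

```text
time: 18.45
position: [0.5551, 0.1624, 0.2265]
tool_rot: [-0.011, 1.577, 0.006]
ft_force: [1.4, 0.6, -0.4]
grip_width: 0.497
t18.45 P [0.5551 0.1624 0.2265] zaz 0.6 x [-0.0061 -0.0031 -1.    ] F [ 1.4  0.6 -0.4] w 0.497 q [-0.52  0.17  0.21  1.62 -0.03  1.37 -0.29]
linear [-0.0322 -0.4025 -0.0097] twist [-17.4  -0.4   0.1]
```

View pics/w11.png

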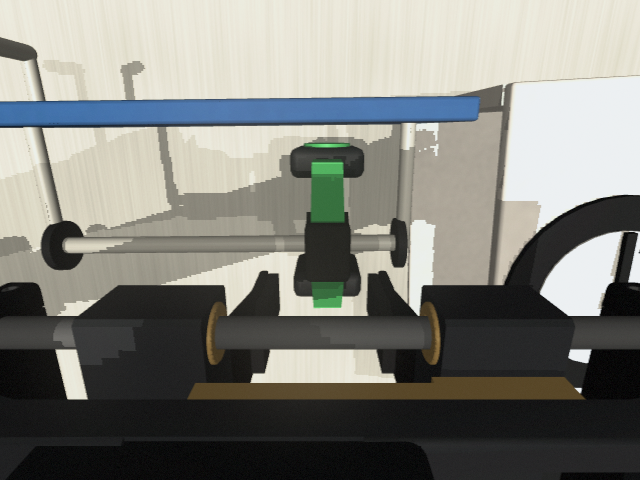

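```bash
python3 -m creep '[{"linear":[-0.03,-0.02,0],"twist":[0,0,0],"fingers":-0.2},{"linear":[-0.05,-0.06,0],"twist":[-2,0,0],"fingers":-0.2},{"linear":[-0.05,-0.10,0],"twist":[-5,0,0],"fingers":-0.2},{"linear":[-0.05,-0.14,0],"twist":[-8,0,0],"fingers":-0.2},{"linear":[-0.05,-0.18,-0.002],"twist":[-11,0,0],"fingers":-0.2},{"linear":[-0.05,-0.22,-0.004],"twist":[-14,0,0],"fingers":-0.2},{"linear":[-0.05,-0.26,-0.006],"twist":[-17,0,0],"fingers":-0.2},{"linear":[-0.05,-0.30,-0.008],"twist":[-18,0,0],"fingers":-0.2}]';  python3 -c "
from h import *
st();go([0.5545,-0.2455,0.24],19)"
```

```text
time: 19.17
position: [0.5519, -0.1389, 0.279]
tool_rot: [-0.258, 1.555, 0.257]
ft_force: [1.4, 0.4, 0.1]
grip_width: 0.596
t19.17 P [ 0.5519 -0.1389  0.279 ] zaz 18.8 x [ 0.0004 -0.0005 -1.    ] F [1.4 0.4 0.1] w 0.596 q [-0.19  0.12  0.43  1.57 -0.05  1.46  0.57]
linear [ 0.039  -0.1017 -0.0319] twist [-0.2  0.   0. ]
```

```bash
python3 -m creep '[{"linear":[0,-0.034,-0.01],"twist":[0,0,0],"fingers":-0.3},{"linear":[0.01,-0.068,-0.021],"twist":[0,0,0],"fingers":-0.3},{"linear":[0.025,-0.095,-0.03],"twist":[0,0,0],"fingers":-0.3},{"linear":[0.039,-0.102,-0.032],"twist":[0,0,0],"fingers":-0.3},{"linear":[0.039,-0.102,-0.032],"twist":[0,0,0],"fingers":-0.3},{"linear":[0.039,-0.102,-0.032],"twist":[0,0,0],"fingers":-0.3}]';  python3 -c "
from h import *
pads('wrist')
st();go([0.5545,-0.2455,0.103],19);pic('wrist','w12')"
```

```text
time: 19.67
position: [0.5541, -0.2435, 0.2391]
tool_rot: [-0.254, 1.558, 0.255]
ft_force: [0.4, 0.9, 0.2]
grip_width: 0.648
wrist pad n 137 [ 0.6841 -0.0749] [0.032  0.0009] ang 4.1 z 0.13293034136676635
wrist pad n 1695 [ 0.5532 -0.2448] [0.0293 0.0415] ang 18.1 z 0.1314192104304857
wrist pad n 1666 [ 0.4306 -0.3185] [0.0289 0.0389] ang 16.2 z 0.13105457130549983
t19.72 P [ 0.5551 -0.2425  0.2402] zaz 18.7 x [-0.0002  0.0004 -1.    ] F [-0.4  0.1  0.2] w 0.652 q [-0.05  0.23  0.5   1.54 -0.11  1.4   0.78]
linear [ 0.1372 -0.0027 -0.0015] twist [-0.3 -0.  -0. ]
```

View pics/w12.png

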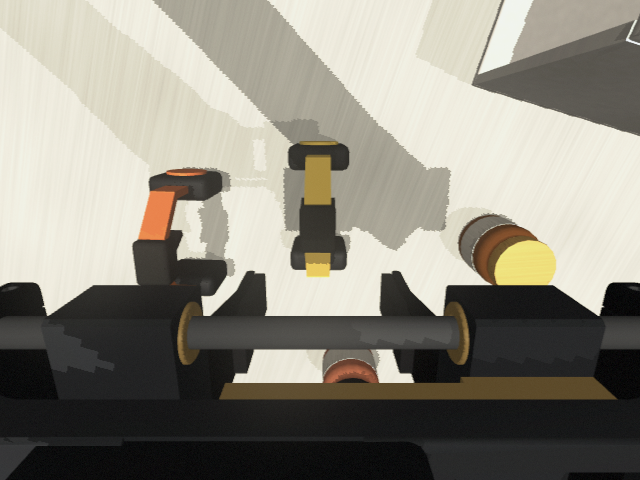

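```bash
python3 -m creep '[{"linear":[0.035,-0.0016,-0.0025],"twist":[0.6,0,0],"fingers":-0.3},{"linear":[0.07,-0.0016,-0.0025],"twist":[0.6,0,0],"fingers":-0.3},{"linear":[0.1,-0.0016,-0.0025],"twist":[0.6,0,0],"fingers":-0.3},{"linear":[0.125,-0.0016,-0.0025],"twist":[0.6,0,0],"fingers":-0.3},{"linear":[0.137,-0.0016,-0.0025],"twist":[0.6,0,0],"fingers":-0.3},{"linear":[0.137,-0.0016,-0.0025],"twist":[0.6,0,0],"fingers":-0.3},{"linear":[0.137,-0.0016,-0.0025],"twist":[0.6,0,0],"fingers":-0.3}]' 45;python3 -c "
from h import *
st()"; python3 -m creep '[{"linear":[0,0,0],"twist":[0,0,0],"fingers":1},{"linear":[0,0,0],"twist":[0,0,0],"fingers":1},{"linear":[0,0,0],"twist":[0,0,0],"fingers":1},{"linear":[0,0,0],"twist":[0,0,0],"fingers":1},{"linear":[0,0,0],"twist":[0,0,0],"fingers":1},{"linear":[0,0,0],"twist":[0,0,0],"fingers":1}]' 45;  python3 -c "
from h import *
st();pic('wrist','w13')"
```

```text
time: 20.35
position: [0.5537, -0.2456, 0.1042]
tool_rot: [-0.249, 1.556, 0.247]
ft_force: [-0.5, -0.7, 0.1]
grip_width: 0.648
t20.35 P [ 0.5537 -0.2456  0.1042] zaz 18.1 x [ 0.0011 -0.0008 -1.    ] F [-0.5 -0.7  0.1] w 0.648 q [-0.03  0.32  0.49  1.72 -0.16  1.14  0.82]
time: 20.85
position: [0.5529, -0.2466, 0.1037]
tool_rot: [-0.247, 1.556, 0.246]
ft_force: [-0.1, -0.3, 2.3]
grip_width: 0.337
t20.85 P [ 0.5529 -0.2466  0.1037] zaz 18.0 x [ 0.0007 -0.0008 -1.    ] F [-0.1 -0.3  2.3] w 0.337 q [-0.03  0.32  0.49  1.72 -0.16  1.14  0.82]
```

View pics/w13.png

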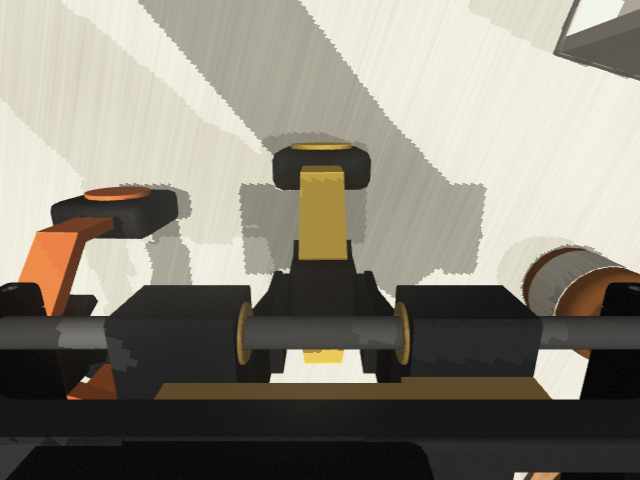

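```bash
python3 -m creep '[{"linear":[-0.02,0,0],"twist":[0,0,0],"fingers":1},{"linear":[-0.045,0,0],"twist":[0,0,0],"fingers":1},{"linear":[-0.075,0,0],"twist":[0,0,0],"fingers":1},{"linear":[-0.105,0,0],"twist":[0,0,0],"fingers":1},{"linear":[-0.135,0,0],"twist":[0,0,0],"fingers":1},{"linear":[-0.165,0,0.0],"twist":[0,0,0],"fingers":1},{"linear":[-0.195,0,0.0],"twist":[0,0,0],"fingers":1},{"linear":[-0.205,0,0.0],"twist":[0,0,0],"fingers":1}]' 45;python3 - <<'E'
from h import *
st()
go([0.491,0.1605,0.305],0.5)
E
```

```text
time: 21.57
position: [0.554, -0.247, 0.3126]
tool_rot: [-0.249, 1.551, 0.244]
ft_force: [1.1, -0.7, -1.3]
grip_width: 0.342
t21.57 P [ 0.554  -0.247   0.3126] zaz 18.0 x [ 0.0059 -0.0025 -1.    ] F [ 1.1 -0.7 -1.3] w 0.342 q [-0.05  0.21  0.52  1.43 -0.1   1.53  0.77]
linear [0.0062 0.4071 0.0661] twist [17.5  0.3  0.2]
```

```bash
python3 -m creep '[{"linear":[0,0.025,0.004],"twist":[0,0,0],"fingers":1},{"linear":[0,0.06,0.01],"twist":[2.5,0,0],"fingers":1},{"linear":[0,0.095,0.016],"twist":[5,0,0],"fingers":1},{"linear":[0,0.13,0.022],"twist":[7.5,0,0],"fingers":1},{"linear":[0,0.165,0.028],"twist":[10,0,0],"fingers":1},{"linear":[0,0.2,0.033],"twist":[12.5,0,0],"fingers":1},{"linear":[0,0.235,0.038],"twist":[15,0,0],"fingers":1},{"linear":[0,0.27,0.043],"twist":[17.5,0,0],"fingers":1}]' 45;python3 - <<'E'
from h import *
st()
go([0.491,0.1605,0.305],0.5)
E
```

```text
time: 22.23
position: [0.5089, 0.0254, 0.3064]
tool_rot: [-0.006, 1.573, 0.005]
ft_force: [0.3, -0.5, -1.6]
grip_width: 0.342
t22.23 P [0.5089 0.0254 0.3064] zaz 0.4 x [-0.0019 -0.001  -1.    ] F [ 0.3 -0.5 -1.6] w 0.342 q [-0.39 -0.02  0.28  1.65  0.01  1.51 -0.1 ]
linear [ 0.0013  0.1352 -0.0169] twist [-0.1 -0.1  0.1]
```

```bash
python3 -m creep '[{"linear":[0,0.03,-0.004],"twist":[0,0,0],"fingers":1},{"linear":[0,0.06,-0.008],"twist":[0,0,0],"fingers":1},{"linear":[0,0.09,-0.012],"twist":[0,0,0],"fingers":1},{"linear":[0,0.115,-0.015],"twist":[0,0,0],"fingers":1},{"linear":[0,0.13,-0.017],"twist":[0,0,0],"fingers":1},{"linear":[0,0.135,-0.017],"twist":[0,0,0],"fingers":1},{"linear":[0.03,0.135,-0.017],"twist":[0,0,0],"fingers":1},{"linear":[0.06,0.135,-0.017],"twist":[0,0,0],"fingers":1}]' 45; python3 -m creep '[{"linear":[0.02,0,0],"twist":[0,0,0],"fingers":1},{"linear":[0.02,0,0],"twist":[0,0,0],"fingers":1},{"linear":[0.02,0,0],"twist":[0,0,0],"fingers":1}]'; python3 - <<'E'
from h import *
pic('wrist','w14');st()
im,d=viewer.get_image('wrist');p=viewer.camera_params('wrist'); W=cloud(d,p)
for u in (50,150,250,280):
    c=W[200:265,u]; k=np.nanargmax(np.where(abs(c[:,2]-.155)<.01,c[:,2],0)); print(u,c[k])
for u in (305,320,340): print(W[254:285:3,u].round(4).tolist())
st()
go([0.491,0.1605,0.17],0.5)
E
```

```text
time: 22.9
position: [0.493, 0.1584, 0.2478]
tool_rot: [-0.007, 1.568, 0.007]
ft_force: [0.2, 0.4, -3.3]
grip_width: 0.341
time: 23.15
position: [0.4912, 0.1572, 0.2265]
tool_rot: [-0.008, 1.574, 0.004]
ft_force: [-0.6, -0.3, -0.4]
grip_width: 0.343
t23.20 P [0.4923 0.1578 0.2282] zaz 0.5 x [ 0.0001 -0.0009 -1.    ] F [ 0.3  0.4 -2.6] w 0.341 q [-0.51  0.03  0.15  1.76 -0.    1.35 -0.35]
50 [ 0.1844  0.155  -0.0004]
150 [0.3702 0.1415 0.1613]
250 [0.442  0.159  0.1579]
280 [0.4634 0.16   0.1582]
[[0.4854, 0.1807, 0.2472], [0.4855, 0.1799, 0.2492], [0.4854, 0.1784, 0.2489], [0.4856, 0.1782, 0.2522], [0.4857, 0.1776, 0.2543], [0.4857, 0.1768, 0.2559], [0.4857, 0.1753, 0.2557], [0.4858, 0.1743, 0.2566], [0.4857, 0.1727, 0.2562], [0.4858, 0.1717, 0.2573], [0.4857, 0.1695, 0.2555]]
[[0.4922, 0.1812, 0.2485], [0.4922, 0.18, 0.2493], [0.4923, 0.1782, 0.2483], [0.4923, 0.1783, 0.2525], [0.4923, 0.1773, 0.2535], [0.4923, 0.1763, 0.2545], [0.4923, 0.1753, 0.2555], [0.4923, 0.1745, 0.257], [0.4923, 0.1728, 0.2564], [0.4923, 0.1717, 0.2571], [0.4923, 0.17, 0.2564]]
[[0.5013, 0.1814, 0.2489], [0.5013, 0.1798, 0.2485], [0.5014, 0.1783, 0.2485], [0.5012, 0.1782, 0.252], [0.5011, 0.1775, 0.2539], [0.5011, 0.1765, 0.2549], [0.5011, 0.1754, 0.2556], [0.5011, 0.1743, 0.2564], [0.5011, 0.1732, 0.2573], [0.5012, 0.1713, 0.256], [0.5012, 0.1696, 0.2555]]
t23.25 P [0.4928 0.1582 0.2292] zaz 0.5 x [ 0.0019 -0.0001 -1.    ] F [ 0.3  0.2 -2. ] w 0.342 q [-0.51  0.03  0.15  1.76 -0.    1.35 -0.35]
linear [ 0.0592  0.0023 -0.0019] twist [-0.   0.1  0. ]
```

View pics/w14.png

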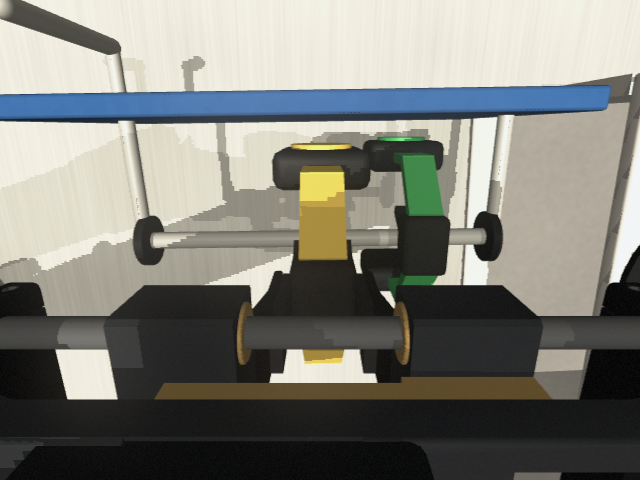

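```bash
python3 -m creep '[{"linear":[0.0,0.002,-0.004],"twist":[0,0,0],"fingers":1},{"linear":[0.015,0.002,-0.0045],"twist":[0,0,0],"fingers":1},{"linear":[0.03,0.002,-0.0045],"twist":[0,0,0],"fingers":1},{"linear":[0.045,0.002,-0.0045],"twist":[0,0,0],"fingers":1},{"linear":[0.058,0.002,-0.0045],"twist":[0,0,0],"fingers":1},{"linear":[0.058,0.002,-0.0045],"twist":[0,0,0],"fingers":1},{"linear":[0.058,0.002,-0.0045],"twist":[0,0,0],"fingers":1}]' 45;python3 - <<'E'
from h import *
st()
im,d,p=pic('wrist','w15')
st()
E
```

```text
time: 23.83
position: [0.4874, 0.1607, 0.1706]
tool_rot: [-0.008, 1.57, 0.007]
ft_force: [0.3, -0.5, -0.6]
grip_width: 0.342
t23.83 P [0.4874 0.1607 0.1706] zaz 0.5 x [ 0.0004 -0.0004 -1.    ] F [ 0.3 -0.5 -0.6] w 0.342 q [-0.51  0.05  0.15  1.85 -0.01  1.24 -0.35]
t23.88 P [0.488  0.1609 0.1713] zaz 0.5 x [ 0.0018  0.0002 -1.    ] F [ 0.1 -0.3 -2.2] w 0.341 q [-0.51  0.05  0.15  1.85 -0.01  1.24 -0.35]
```

View pics/w15.png

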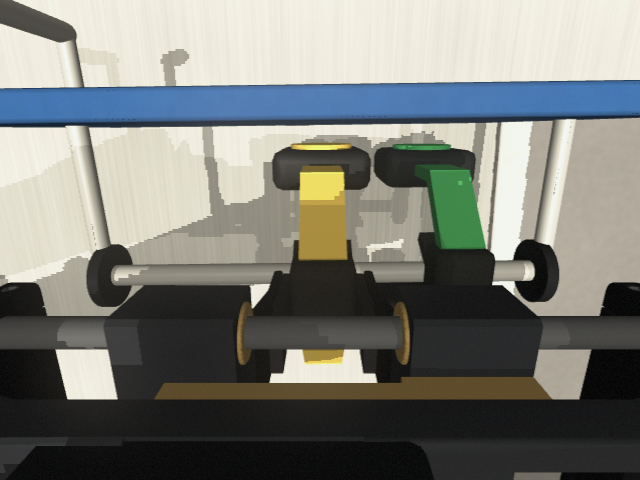

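```bash
python3 -m creep '[{"linear":[0,0,-0.004],"twist":[0,0,0],"fingers":1},{"linear":[0.006,0,-0.004],"twist":[0,0,0],"fingers":1},{"linear":[0.012,0,-0.004],"twist":[0,0,0],"fingers":1},{"linear":[0.017,0,-0.004],"twist":[0,0,0],"fingers":1},{"linear":[0.017,0,-0.004],"twist":[0,0,0],"fingers":1}]' 45;python3 -c "
from h import *
st()"; python3 -m creep '[{"linear":[0.002,0,0],"twist":[0,0,0],"fingers":1},{"linear":[0.002,0,0],"twist":[0,0,0],"fingers":1}]';  python3 -c "
from h import *
st()"
```

```text
time: 24.3
position: [0.4835, 0.1605, 0.1533]
tool_rot: [-0.007, 1.57, 0.007]
ft_force: [-0.8, -0.0, 2.3]
grip_width: 0.343
t24.30 P [0.4835 0.1605 0.1533] zaz 0.5 x [ 0.0005 -0.0003 -1.    ] F [-0.8 -0.   2.3] w 0.343 q [-0.52  0.06  0.15  1.88 -0.01  1.2  -0.36]
time: 24.47
position: [0.4837, 0.1604, 0.1531]
tool_rot: [-0.007, 1.57, 0.007]
ft_force: [-4.8, -1.4, 13.3]
grip_width: 0.341
t24.47 P [0.4837 0.1604 0.1531] zaz 0.5 x [ 0.0008 -0.0002 -1.    ] F [-4.8 -1.4 13.3] w 0.341 q [-0.52  0.06  0.15  1.88 -0.01  1.2  -0.36]
```

Seated (contact at the same height as before). Release.

```bash
python3 -m creep '[{"linear":[-0.003,0,0],"twist":[0,0,0],"fingers":0.25},{"linear":[-0.003,0,0],"twist":[0,0,0],"fingers":0.15},{"linear":[-0.003,0,0],"twist":[0,0,0],"fingers":0.05},{"linear":[-0.003,0,0],"twist":[0,0,0],"fingers":0.05},{"linear":[-0.003,0,0],"twist":[0,0,0],"fingers":0.05},{"linear":[-0.02,0,0],"twist":[0,0,0],"fingers":0.05},{"linear":[-0.05,0,0],"twist":[0,0,0],"fingers":0.05},{"linear":[-0.09,0,0],"twist":[0,0,0],"fingers":0}]';  python3 -c "
from h import *
st();pic('wrist','w16');pads('wrist');pads('top');pads('scene')
go([0.431,-0.319,0.27],16.3)"
```

```text
time: 25.13
position: [0.4813, 0.1597, 0.2387]
tool_rot: [-0.01, 1.577, 0.004]
ft_force: [1.3, 0.5, 0.3]
grip_width: 0.49
t25.13 P [0.4813 0.1597 0.2387] zaz 0.5 x [-0.0063 -0.0035 -1.    ] F [1.3 0.5 0.3] w 0.490 q [-0.52  0.01  0.15  1.76 -0.    1.38 -0.36]
top pad n 160 [ 0.4306 -0.319 ] [0.0294 0.0414] ang 16.9 z 0.13014316146488003
scene pad n 142 [ 0.4318 -0.3176] [0.034  0.0379] ang 17.6 z 0.128559552399022
linear [-0.0285 -0.4793 -0.0573] twist [-15.8   0.1  -0. ]
```

View pics/w16.png

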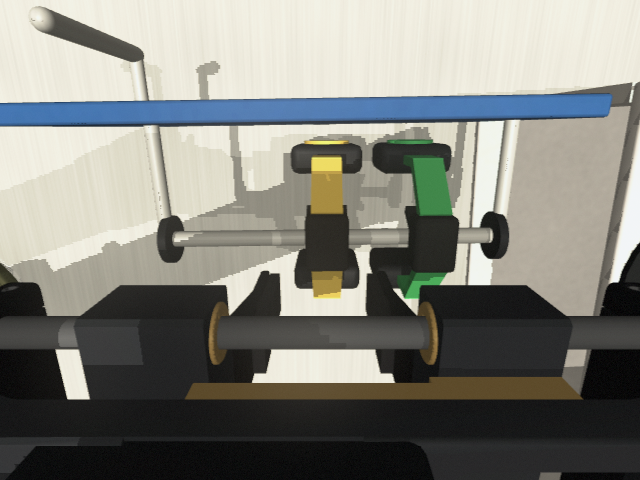

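```bash
python3 -m creep '[{"linear":[-0.03,-0.02,0],"twist":[0,0,0],"fingers":-0.2},{"linear":[-0.05,-0.06,0],"twist":[-2,0,0],"fingers":-0.2},{"linear":[-0.05,-0.10,-0.005],"twist":[-4,0,0],"fingers":-0.2},{"linear":[-0.05,-0.14,-0.01],"twist":[-6,0,0],"fingers":-0.2},{"linear":[-0.05,-0.18,-0.015],"twist":[-8,0,0],"fingers":-0.2},{"linear":[-0.05,-0.22,-0.02],"twist":[-11,0,0],"fingers":-0.2},{"linear":[-0.05,-0.26,-0.025],"twist":[-14,0,0],"fingers":-0.2},{"linear":[-0.05,-0.30,-0.03],"twist":[-16,0,0],"fingers":-0.2}]';  python3 -c "
from h import *
st();go([0.431,-0.319,0.24],16.5)"
```

```text
time: 26.0
position: [0.4546, -0.1414, 0.2894]
tool_rot: [-0.228, 1.561, 0.229]
ft_force: [1.8, -0.4, -0.4]
grip_width: 0.603
t26.00 P [ 0.4546 -0.1414  0.2894] zaz 16.7 x [-0.0024 -0.0003 -1.    ] F [ 1.8 -0.4 -0.4] w 0.603 q [-0.27 -0.1   0.48  1.75  0.05  1.48  0.49]
linear [ 0.0495 -0.1634 -0.0735] twist [ 0.2 -0.1 -0. ]
```

```bash
python3 -m creep '[{"linear":[0,-0.033,-0.015],"twist":[0,0,0],"fingers":-0.3},{"linear":[0,-0.066,-0.03],"twist":[0,0,0],"fingers":-0.3},{"linear":[0,-0.099,-0.044],"twist":[0,0,0],"fingers":-0.3},{"linear":[0.015,-0.132,-0.059],"twist":[0,0,0],"fingers":-0.3},{"linear":[0.035,-0.16,-0.072],"twist":[0,0,0],"fingers":-0.3},{"linear":[0.049,-0.1635,-0.0735],"twist":[0,0,0],"fingers":-0.3},{"linear":[0.049,-0.1635,-0.0735],"twist":[0,0,0],"fingers":-0.3},{"linear":[0.049,-0.1635,-0.0735],"twist":[0,0,0],"fingers":-0.3}]';  python3 -c "
from h import *
pads('wrist')
st();go([0.431,-0.319,0.103],16.5);pic('wrist','w17')"
```

```text
time: 26.67
position: [0.4312, -0.3164, 0.2404]
tool_rot: [-0.225, 1.562, 0.227]
ft_force: [0.8, 1.1, 0.6]
grip_width: 0.647
wrist pad n 1694 [ 0.4299 -0.3209] [0.0297 0.0419] ang 17.1 z 0.13158577615974007
t26.72 P [ 0.4323 -0.316   0.2415] zaz 16.6 x [-0.0015  0.0005 -1.    ] F [1.  0.6 0.7] w 0.651 q [-0.09  0.06  0.71  1.71 -0.04  1.38  0.91]
linear [ 0.1385 -0.0026 -0.0019] twist [ 0.1 -0.1 -0.1]
```

View pics/w17.png

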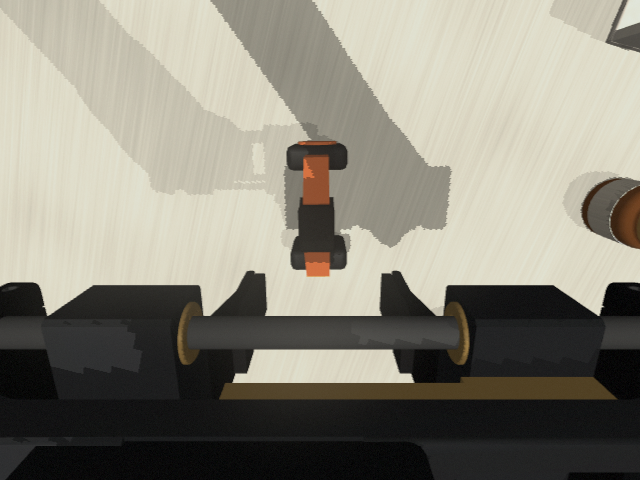

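```bash
python3 -m creep '[{"linear":[0.035,-0.002,-0.0025],"twist":[0,0,0],"fingers":-0.3},{"linear":[0.07,-0.002,-0.0025],"twist":[0,0,0],"fingers":-0.3},{"linear":[0.1,-0.002,-0.0025],"twist":[0,0,0],"fingers":-0.3},{"linear":[0.125,-0.002,-0.0025],"twist":[0,0,0],"fingers":-0.3},{"linear":[0.138,-0.002,-0.0025],"twist":[0,0,0],"fingers":-0.3},{"linear":[0.138,-0.002,-0.0025],"twist":[0,0,0],"fingers":-0.3},{"linear":[0.138,-0.002,-0.0025],"twist":[0,0,0],"fingers":-0.3}]' 45;python3 -c "
from h import *
st()"; python3 -m creep '[{"linear":[0,0,0],"twist":[0,0,0],"fingers":1},{"linear":[0,0,0],"twist":[0,0,0],"fingers":1},{"linear":[0,0,0],"twist":[0,0,0],"fingers":1},{"linear":[0,0,0],"twist":[0,0,0],"fingers":1},{"linear":[0,0,0],"twist":[0,0,0],"fingers":1},{"linear":[0,0,0],"twist":[0,0,0],"fingers":1}]' 45;  python3 -c "
from h import *
st();pic('wrist','w18')"
```

```text
time: 27.35
position: [0.4312, -0.3191, 0.1047]
tool_rot: [-0.228, 1.559, 0.228]
ft_force: [0.9, -0.4, 0.7]
grip_width: 0.649
t27.35 P [ 0.4312 -0.3191  0.1047] zaz 16.6 x [ 0.0002 -0.0005 -1.    ] F [ 0.9 -0.4  0.7] w 0.649 q [-0.05  0.19  0.71  1.89 -0.14  1.11  1.  ]
time: 27.85
position: [0.4304, -0.3203, 0.1047]
tool_rot: [-0.227, 1.558, 0.225]
ft_force: [0.4, 0.2, 2.7]
grip_width: 0.345
t27.85 P [ 0.4304 -0.3203  0.1047] zaz 16.5 x [ 0.0007 -0.0009 -1.    ] F [0.4 0.2 2.7] w 0.345 q [-0.05  0.19  0.71  1.89 -0.14  1.11  1.  ]
```

View pics/w18.png

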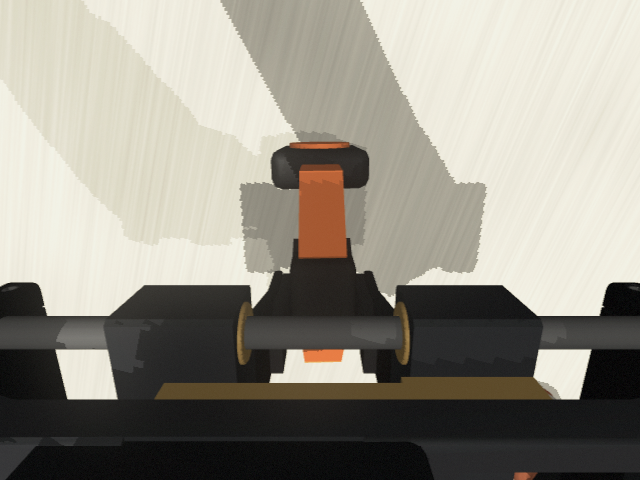

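```bash
python3 -m creep '[{"linear":[-0.02,0,0],"twist":[0,0,0],"fingers":1},{"linear":[-0.045,0,0],"twist":[0,0,0],"fingers":1},{"linear":[-0.075,0,0],"twist":[0,0,0],"fingers":1},{"linear":[-0.105,0,0],"twist":[0,0,0],"fingers":1},{"linear":[-0.135,0,0],"twist":[0,0,0],"fingers":1},{"linear":[-0.165,0,0.0],"twist":[0,0,0],"fingers":1},{"linear":[-0.195,0,0.0],"twist":[0,0,0],"fingers":1},{"linear":[-0.20,0,0.0],"twist":[0,0,0],"fingers":1}]' 45;python3 - <<'E'
from h import *
st()
go([0.415,0.160,0.30],0.5)
E
```

```text
time: 28.57
position: [0.4319, -0.3213, 0.3091]
tool_rot: [-0.23, 1.553, 0.222]
ft_force: [0.9, -0.3, -1.4]
grip_width: 0.343
t28.57 P [ 0.4319 -0.3213  0.3091] zaz 16.5 x [ 0.0068 -0.0037 -1.    ] F [ 0.9 -0.3 -1.4] w 0.343 q [-0.1   0.04  0.72  1.6  -0.02  1.51  0.91]
linear [0.0073 0.4663 0.1206] twist [16.   0.4  0.3]
```

```bash
python3 -m creep '[{"linear":[0,0.025,0.011],"twist":[0,0,0],"fingers":1},{"linear":[0,0.057,0.026],"twist":[2.5,0,0],"fingers":1},{"linear":[0,0.09,0.041],"twist":[5,0,0],"fingers":1},{"linear":[0,0.123,0.056],"twist":[7.5,0,0],"fingers":1},{"linear":[0,0.156,0.071],"twist":[10,0,0],"fingers":1},{"linear":[0,0.189,0.086],"twist":[12.5,0,0],"fingers":1},{"linear":[0,0.222,0.1],"twist":[15,0,0],"fingers":1},{"linear":[0,0.25,0.113],"twist":[16,0,0],"fingers":1}]' 45;python3 - <<'E'
from h import *
st()
go([0.415,0.160,0.30],0.5)
E
```

```text
time: 29.23
position: [0.4668, -0.0453, 0.3029]
tool_rot: [-0.007, 1.572, 0.007]
ft_force: [1.6, -0.3, -0.8]
grip_width: 0.342
t29.23 P [ 0.4668 -0.0453  0.3029] zaz 0.5 x [-0.0016  0.0001 -1.    ] F [ 1.6 -0.3 -0.8] w 0.342 q [-0.36 -0.11  0.36  1.74  0.04  1.51  0.01]
linear [ 0.003   0.2058 -0.05  ] twist [ 0.  -0.1 -0. ]
```

```bash
python3 -m creep '[{"linear":[0,0.03,-0.002],"twist":[0,0,0],"fingers":1},{"linear":[0,0.065,-0.008],"twist":[0,0,0],"fingers":1},{"linear":[0,0.1,-0.016],"twist":[0,0,0],"fingers":1},{"linear":[0,0.135,-0.025],"twist":[0,0,0],"fingers":1},{"linear":[0,0.165,-0.035],"twist":[0,0,0],"fingers":1},{"linear":[0,0.19,-0.044],"twist":[0,0,0],"fingers":1},{"linear":[0,0.203,-0.05],"twist":[0,0,0],"fingers":1},{"linear":[0.0,0.205,-0.052],"twist":[0,0,0],"fingers":1}]' 45; python3 -m creep '[{"linear":[0.03,0,0],"twist":[0,0,0],"fingers":1},{"linear":[0.06,0,0],"twist":[0,0,0],"fingers":1},{"linear":[0.075,0,0],"twist":[0,0,0],"fingers":1},{"linear":[0.075,0,0],"twist":[0,0,0],"fingers":1},{"linear":[0.075,0,0],"twist":[0,0,0],"fingers":1}]'; python3 - <<'E'
from h import *
pic('wrist','w19');st()
im,d=viewer.get_image('wrist');p=viewer.camera_params('wrist'); W=cloud(d,p)
for u in (230,280,370,390,420):
    c=W[200:265,u]; k=np.nanargmax(np.where(abs(c[:,2]-.155)<.01,c[:,2],0)); print(u,c[k])
for u in (305,320,340): print(W[257:270:3,u].round(4).tolist())
st()
go([0.415,0.16,0.17],0.5)
E
```

```text
time: 29.9
position: [0.4117, 0.1595, 0.3026]
tool_rot: [-0.012, 1.573, 0.011]
ft_force: [0.0, -0.1, -2.1]
grip_width: 0.338
time: 30.32
position: [0.4134, 0.155, 0.2281]
tool_rot: [-0.007, 1.573, 0.004]
ft_force: [-0.4, -0.5, -1.5]
grip_width: 0.346
t30.37 P [0.4142 0.1556 0.2294] zaz 0.4 x [ 0.0005 -0.0007 -1.    ] F [ 0.7 -0.7 -1.4] w 0.339 q [-0.53 -0.13  0.1   1.91  0.01  1.36 -0.43]
230 [0.3107 0.1545 0.0015]
280 [0.3851 0.1582 0.1582]
370 [0.4492 0.1611 0.1587]
390 [0.4636 0.1609 0.1577]
420 [0.4797 0.1885 0.169 ]
[[0.4072, 0.1776, 0.2499], [0.4073, 0.1763, 0.2503], [0.4074, 0.1759, 0.253], [0.4074, 0.1749, 0.2541], [0.4075, 0.1741, 0.2557]]
[[0.414, 0.1775, 0.2496], [0.4141, 0.177, 0.2519], [0.4141, 0.1761, 0.2534], [0.4141, 0.1756, 0.2556], [0.4141, 0.1744, 0.2562]]
[[0.4232, 0.1771, 0.2483], [0.4231, 0.1763, 0.2499], [0.4229, 0.1765, 0.2542], [0.4229, 0.1754, 0.2551], [0.4228, 0.1746, 0.2567]]
t30.42 P [0.4146 0.156  0.2301] zaz 0.5 x [ 0.0017  0.0001 -1.    ] F [ 0.  -0.4 -1.8] w 0.338 q [-0.53 -0.14  0.1   1.91  0.01  1.36 -0.43]
linear [0.0601 0.004  0.0003] twist [-0.   0.1 -0. ]
```

View pics/w19.png

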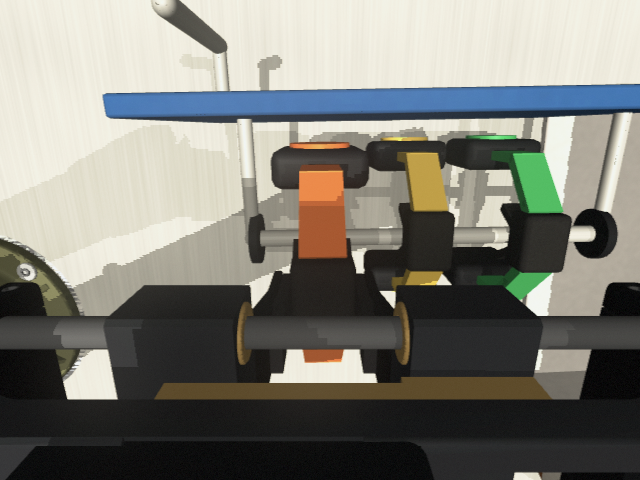

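```bash
python3 -m creep '[{"linear":[0.0,0.003,0],"twist":[0,0,0],"fingers":1},{"linear":[0.015,0.0038,0],"twist":[0,0,0],"fingers":1},{"linear":[0.03,0.0038,0],"twist":[0,0,0],"fingers":1},{"linear":[0.045,0.0038,0],"twist":[0,0,0],"fingers":1},{"linear":[0.059,0.0038,0],"twist":[0,0,0],"fingers":1},{"linear":[0.059,0.0038,0],"twist":[0,0,0],"fingers":1},{"linear":[0.059,0.0038,0],"twist":[0,0,0],"fingers":1}]' 45;python3 - <<'E'
from h import *
im,d,p=pic('wrist','w20')
st()
E
```

```text
time: 31.0
position: [0.4138, 0.1602, 0.1704]
tool_rot: [-0.008, 1.571, 0.007]
ft_force: [-0.4, 0.7, -1.1]
grip_width: 0.341
t31.05 P [0.4143 0.1605 0.1711] zaz 0.5 x [ 0.0015  0.0001 -1.    ] F [ 0.2 -0.3 -1.8] w 0.339 q [-0.53 -0.1   0.1   1.99  0.01  1.24 -0.43]
```

View pics/w20.png

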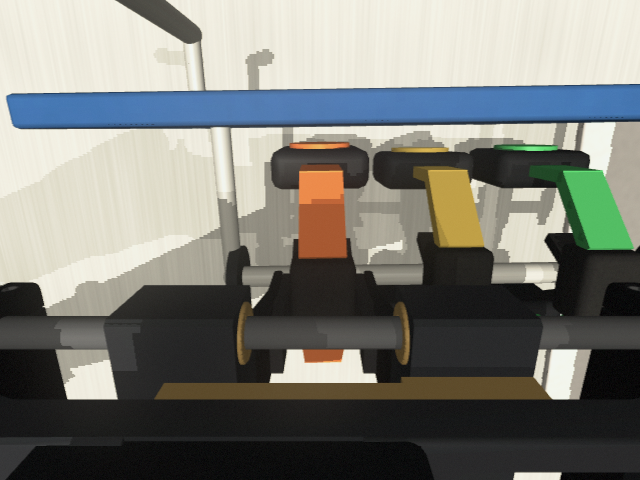

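```bash
python3 -m creep '[{"linear":[0,0,-0.003],"twist":[0,0,0],"fingers":1},{"linear":[0.006,0,-0.003],"twist":[0,0,0],"fingers":1},{"linear":[0.012,0,-0.003],"twist":[0,0,0],"fingers":1},{"linear":[0.017,0,-0.003],"twist":[0,0,0],"fingers":1},{"linear":[0.017,0,-0.003],"twist":[0,0,0],"fingers":1}]' 45;python3 -c "
from h import *
st()"; python3 -m creep '[{"linear":[0.002,0,0],"twist":[0,0,0],"fingers":1},{"linear":[0.002,0,0],"twist":[0,0,0],"fingers":1}]';  python3 -c "
from h import *
st()"
```

```text
time: 31.47
position: [0.411, 0.1603, 0.1538]
tool_rot: [-0.007, 1.57, 0.007]
ft_force: [-2.0, -0.1, 6.0]
grip_width: 0.338
t31.47 P [0.411  0.1603 0.1538] zaz 0.5 x [ 0.0009  0.     -1.    ] F [-2.  -0.1  6. ] w 0.338 q [-0.54 -0.09  0.1   2.02  0.01  1.21 -0.43]
time: 31.63
position: [0.411, 0.1604, 0.1536]
tool_rot: [-0.007, 1.57, 0.007]
ft_force: [-6.0, -2.6, 17.4]
grip_width: 0.337
t31.63 P [0.411  0.1604 0.1536] zaz 0.5 x [ 0.001   0.0003 -1.    ] F [-6.  -2.6 17.4] w 0.337 q [-0.54 -0.09  0.1   2.02  0.01  1.2  -0.43]
```

```bash
python3 -m creep '[{"linear":[-0.003,0,0],"twist":[0,0,0],"fingers":0.25},{"linear":[-0.003,0,0],"twist":[0,0,0],"fingers":0.15},{"linear":[-0.003,0,0],"twist":[0,0,0],"fingers":0.05},{"linear":[-0.003,0,0],"twist":[0,0,0],"fingers":0.05},{"linear":[-0.003,0,0],"twist":[0,0,0],"fingers":0.05},{"linear":[-0.02,0,0],"twist":[0,0,0],"fingers":0.05},{"linear":[-0.05,0,0],"twist":[0,0,0],"fingers":0.05},{"linear":[-0.09,0,0],"twist":[0,0,0],"fingers":0}]';python3 -m creep '[{"linear":[-0.03,0,0],"twist":[0,0,0],"fingers":0},{"linear":[-0.05,0,0],"twist":[0,0,0],"fingers":0},{"linear":[-0.05,-0.02,0.03],"twist":[0,0,0],"fingers":0},{"linear":[-0.05,-0.02,0.03],"twist":[0,0,0],"fingers":0}]';  python3 -c "
from h import *
pic('wrist','w21');pic('scene','s21');pic('top','t21',(220,200,480,340),3);st()
nn('wrist','door_handle');nn('top','door_handle');nn('scene','door_handle')"
```

```text
time: 32.3
position: [0.4086, 0.1591, 0.2389]
tool_rot: [-0.01, 1.577, 0.004]
ft_force: [0.9, 0.1, 0.1]
grip_width: 0.49
time: 32.63
position: [0.4451, 0.1368, 0.2921]
tool_rot: [-0.005, 1.566, 0.002]
ft_force: [-0.3, -0.5, -1.2]
grip_width: 0.501
t32.78 P [0.4404 0.1403 0.29  ] zaz 0.5 x [-0.0017 -0.001  -1.    ] F [-0.3  0.4 -0. ] w 0.499 q [-0.51 -0.11  0.14  1.77  0.02  1.48 -0.37]
door_handle [0.3368 0.2871 0.181 ] 0.57
door_handle [0.3344 0.287  0.1795] 0.81
door_handle [0.3355 0.2869 0.178 ] 0.96
```

View pics/w21.png

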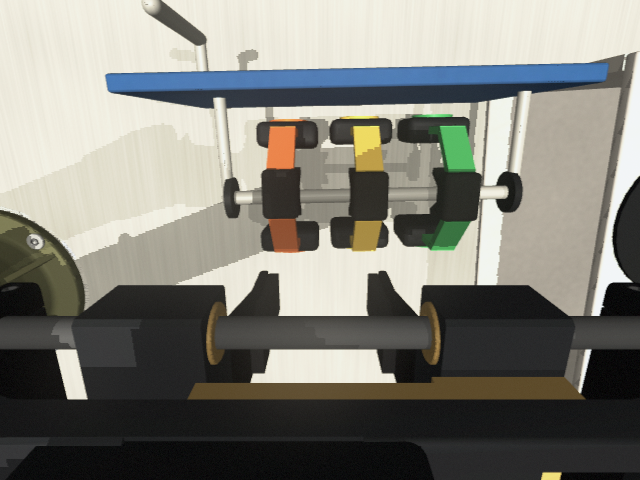

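View pics/s21.png

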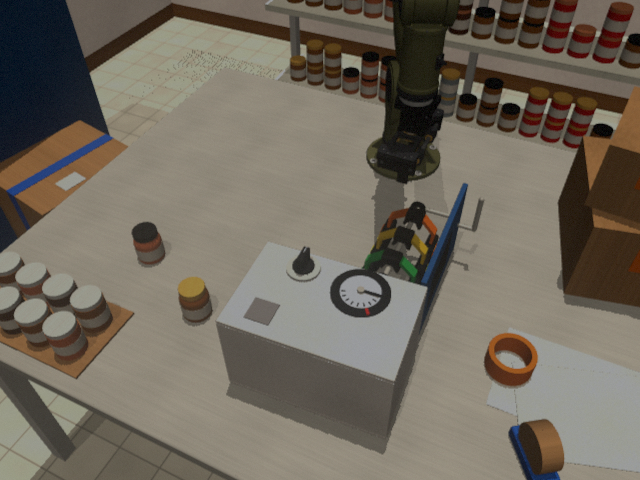

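```bash
python3 -c "
from h import *
st();go([0.3355,0.287,0.285],46)"
```

```text
t32.93 P [0.44   0.1409 0.2902] zaz 0.6 x [-0.0013 -0.001  -1.    ] F [ 0.5 -0.4  0.5] w 0.502 q [-0.52 -0.11  0.14  1.77  0.02  1.48 -0.37]
linear [ 0.0052  0.1472 -0.103 ] twist [-45.4  -0.1   0. ]
```

```bash
python3 -m creep '[{"linear":[0,0.02,-0.01],"twist":[-6,0,0],"fingers":0.05},{"linear":[0,0.042,-0.024],"twist":[-12,0,0],"fingers":0.05},{"linear":[0,0.064,-0.04],"twist":[-18,0,0],"fingers":0.05},{"linear":[0,0.086,-0.056],"twist":[-24,0,0],"fingers":0.05},{"linear":[0,0.108,-0.073],"twist":[-30,0,0],"fingers":0.05},{"linear":[0,0.13,-0.09],"twist":[-36,0,0],"fingers":0.05},{"linear":[0,0.147,-0.103],"twist":[-42,0,0],"fingers":0.05},{"linear":[0,0.147,-0.103],"twist":[-45.4,0,0],"fingers":0.05}]';python3 -m creep '[{"linear":[0,0,0],"twist":[0,0,0],"fingers":0.05},{"linear":[0,0,0],"twist":[0,0,0],"fingers":0.05}]'; python3 - <<'E'
from h import *
st()
im,d,p=pic('wrist','w22'); nn('wrist','door_handle'); W=cloud(d,p)
m=(abs(W[...,2]-.201)<.006)&(abs(W[...,0]-.336)<.03)&(abs(W[...,1]-.288)<.03); q=W[m]; print(len(q),np.median(q,0),q.min(0),q.max(0))
st();go([0.3355,0.287,0.168],46)
E
```

```text
time: 33.6
position: [0.3321, 0.2908, 0.2905]
tool_rot: [-0.636, 1.476, 0.638]
ft_force: [-0.3, 0.3, -0.4]
grip_width: 0.471
time: 33.77
position: [0.3361, 0.2863, 0.2906]
tool_rot: [-0.627, 1.479, 0.625]
ft_force: [0.4, 0.2, 0.7]
grip_width: 0.474
t33.77 P [0.3361 0.2863 0.2906] zaz 45.9 x [ 0.     -0.0012 -1.    ] F [0.4 0.2 0.7] w 0.474 q [-0.72 -0.15 -0.04  1.8  -0.    1.49  0.04]
door_handle [0.3324 0.2871 0.1799] 0.59
100 [0.3337 0.2921 0.2046] [0.331  0.2831 0.195 ] [0.3423 0.2947 0.207 ]
t33.87 P [0.3367 0.2858 0.2907] zaz 45.8 x [-0.0001 -0.001  -1.    ] F [-0.3  0.4  0.2] w 0.477 q [-0.72 -0.15 -0.04  1.8  -0.    1.49  0.04]
linear [0.1227 0.0018 0.0001] twist [-0.2 -0.   0. ]
```

View pics/w22.png

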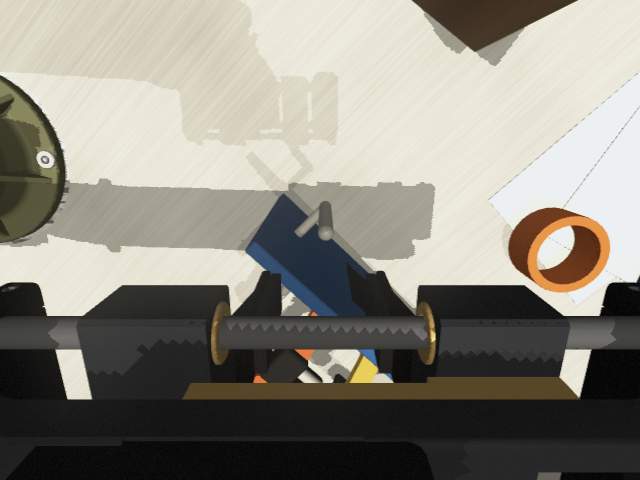

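```bash
python3 -m creep '[{"linear":[0.03,0.002,0],"twist":[0,0,0],"fingers":0.05},{"linear":[0.06,0.002,0],"twist":[0,0,0],"fingers":0.05},{"linear":[0.09,0.002,0],"twist":[0,0,0],"fingers":0.05},{"linear":[0.112,0.002,0],"twist":[0,0,0],"fingers":0.05},{"linear":[0.122,0.002,0],"twist":[0,0,0],"fingers":0.05},{"linear":[0.122,0.002,0],"twist":[0,0,0],"fingers":0.05}]' 40;python3 -c "
from h import *
st()"; python3 -m creep '[{"linear":[0,0,0],"twist":[0,0,0],"fingers":1},{"linear":[0,0,0],"twist":[0,0,0],"fingers":1},{"linear":[0,0,0],"twist":[0,0,0],"fingers":1},{"linear":[0,0,0],"twist":[0,0,0],"fingers":1},{"linear":[0,0,0],"twist":[0,0,0],"fingers":1},{"linear":[0,0,0],"twist":[0,0,0],"fingers":1}]' 40; python3 -c "
from h import *
st();arc(range(-3,-27,-3))"
```

```text
time: 34.37
position: [0.3341, 0.286, 0.1665]
tool_rot: [-0.627, 1.484, 0.623]
ft_force: [0.1, 0.5, 0.0]
grip_width: 0.472
t34.37 P [0.3341 0.286  0.1665] zaz 45.8 x [-0.0035 -0.0039 -1.    ] F [0.1 0.5 0. ] w 0.472 q [-0.72 -0.09 -0.04  2.   -0.    1.24  0.03]
time: 34.87
position: [0.3358, 0.2882, 0.1696]
tool_rot: [-0.626, 1.477, 0.626]
ft_force: [0.8, -0.5, 1.4]
grip_width: 0.122
t34.87 P [0.3358 0.2882 0.1696] zaz 45.9 x [ 0.0018  0.0006 -1.    ] F [ 0.8 -0.5  1.4] w 0.122 q [-0.72 -0.09 -0.04  2.   -0.    1.24  0.04]
r 0.29891611378945593 theta 91.37774746835578
-3 [-0.    -0.01  -0.012] tw -3.0
-6 [-0.     -0.0207 -0.0235] tw -6.0
-9 [-0.     -0.0319 -0.0344] tw -9.0
-12 [-0.     -0.0437 -0.0447] tw -12.0
-15 [-0.     -0.056  -0.0543] tw -15.0
-18 [-0.     -0.0688 -0.0633] tw -18.0
-21 [-0.     -0.0821 -0.0716] tw -21.0
-24 [-0.     -0.0957 -0.0793] tw -24.0
```

```bash
python3 -m creep '[{"linear":[0,-0.003,-0.004],"twist":[-1,0,0],"fingers":1},{"linear":[0,-0.01,-0.012],"twist":[-3,0,0],"fingers":1},{"linear":[0,-0.0207,-0.0235],"twist":[-6,0,0],"fingers":1},{"linear":[0,-0.0319,-0.0344],"twist":[-9,0,0],"fingers":1},{"linear":[0,-0.0437,-0.0447],"twist":[-12,0,0],"fingers":1},{"linear":[0,-0.056,-0.0543],"twist":[-15,0,0],"fingers":1},{"linear":[0,-0.0688,-0.0633],"twist":[-18,0,0],"fingers":1},{"linear":[0,-0.0821,-0.0716],"twist":[-21,0,0],"fingers":1}]' 45; python3 -c "
from h import *
st();arc(range(-3,-27,-3))"
```

```text
time: 35.53
position: [0.3443, 0.1788, 0.1695]
tool_rot: [-0.91, 1.371, 0.91]
ft_force: [1.4, 1.2, 3.9]
grip_width: 0.119
t35.53 P [0.3443 0.1788 0.1695] zaz 67.1 x [ 0.0007  0.0008 -1.    ] F [1.4 1.2 3.9] w 0.119 q [-0.66 -0.22  0.1   2.11  0.02  1.26  0.6 ]
r 0.29972866869821146 theta 70.25970903603147
-3 [-0.     -0.01   -0.0121] tw -3.0
-6 [-0.     -0.0207 -0.0236] tw -6.0
-9 [-0.     -0.0319 -0.0345] tw -9.0
-12 [-0.     -0.0438 -0.0449] tw -12.0
-15 [-0.     -0.0561 -0.0546] tw -15.0
-18 [-0.     -0.0689 -0.0636] tw -18.0
-21 [-0.     -0.0822 -0.072 ] tw -21.0
-24 [-0.     -0.0959 -0.0796] tw -24.0
```

```bash
python3 -m creep '[{"linear":[0,-0.01,-0.012],"twist":[-3,0,0],"fingers":1},{"linear":[0,-0.0207,-0.0235],"twist":[-6,0,0],"fingers":1},{"linear":[0,-0.0319,-0.0344],"twist":[-9,0,0],"fingers":1},{"linear":[0,-0.0437,-0.0447],"twist":[-12,0,0],"fingers":1},{"linear":[0,-0.056,-0.0543],"twist":[-15,0,0],"fingers":1},{"linear":[0,-0.0688,-0.0633],"twist":[-18,0,0],"fingers":1},{"linear":[0,-0.0821,-0.0716],"twist":[-21,0,0],"fingers":1},{"linear":[0,-0.0957,-0.0793],"twist":[-24,0,0],"fingers":1}]' 45; python3 -c "
from h import *
st();arc(range(-3,-27,-3));pic('scene','s23',(200,100,480,310),2.8)"
```

```text
time: 36.2
position: [0.401, 0.068, 0.1696]
tool_rot: [-1.223, 1.2, 1.224]
ft_force: [-1.5, 1.3, 3.0]
grip_width: 0.124
t36.20 P [0.401  0.068  0.1696] zaz 91.1 x [-0.0003  0.0003 -1.    ] F [-1.5  1.3  3. ] w 0.124 q [-0.61 -0.2   0.33  2.08  0.07  1.26  1.29]
r 0.3003227308298246 theta 46.31457652828026
-3 [-0.     -0.0101 -0.0121] tw -3.0
-6 [-0.     -0.0207 -0.0236] tw -6.0
-9 [-0.     -0.032  -0.0346] tw -9.0
-12 [-0.     -0.0438 -0.045 ] tw -12.0
-15 [-0.     -0.0562 -0.0547] tw -15.0
-18 [-0.     -0.069  -0.0638] tw -18.0
-21 [-0.0001 -0.0823 -0.0722] tw -21.0
-24 [-0.0001 -0.096  -0.0799] tw -24.0
```

View pics/s23.png

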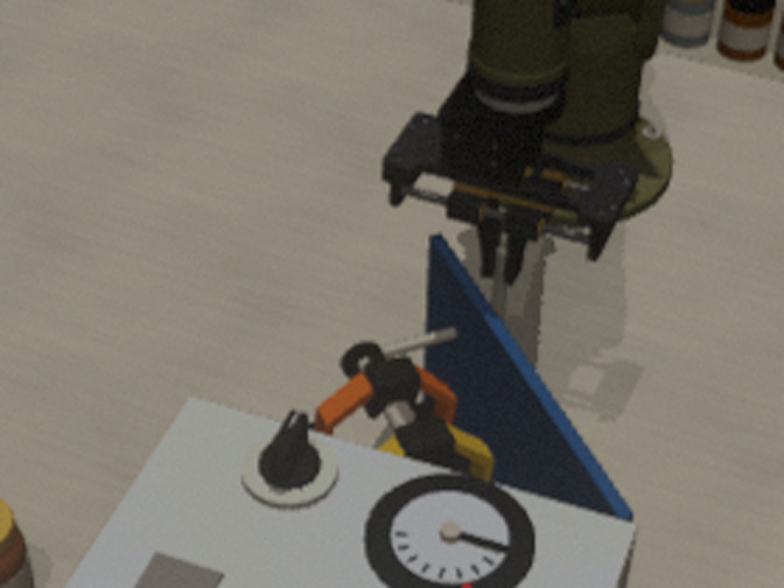

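```bash
python3 -m creep '[{"linear":[0,-0.01,-0.012],"twist":[-3,0,0],"fingers":1},{"linear":[0,-0.0207,-0.0236],"twist":[-6,0,0],"fingers":1},{"linear":[0,-0.032,-0.0346],"twist":[-9,0,0],"fingers":1},{"linear":[0,-0.0438,-0.045],"twist":[-12,0,0],"fingers":1},{"linear":[0,-0.0562,-0.0547],"twist":[-15,0,0],"fingers":1},{"linear":[0,-0.069,-0.0638],"twist":[-18,0,0],"fingers":1},{"linear":[0,-0.0823,-0.0722],"twist":[-21,0,0],"fingers":1},{"linear":[0,-0.096,-0.0799],"twist":[-24,0,0],"fingers":1}]' 45; python3 -c "
from h import *
st();arc(range(-2,-27,-2))"
```

```text
time: 36.92
position: [0.4985, -0.0101, 0.1696]
tool_rot: [-1.524, 0.97, 1.524]
ft_force: [-1.6, 0.7, 4.7]
grip_width: 0.126
t36.92 P [ 0.4985 -0.0101  0.1696] zaz 115.1 x [-0.0004  0.     -1.    ] F [-1.6  0.7  4.7] w 0.126 q [-0.55  0.02  0.52  1.89 -0.01  1.24  1.99]
r 0.3004818716388352 theta 22.304009137172436
-2 [-0.     -0.0066 -0.0081] tw -2.0
-4 [-0.     -0.0136 -0.016 ] tw -4.0
-6 [-0.     -0.0208 -0.0236] tw -6.0
-8 [-0.     -0.0282 -0.031 ] tw -8.0
-10 [-0.     -0.0359 -0.0381] tw -10.0
-12 [-0.     -0.0439 -0.045 ] tw -12.0
-14 [-0.     -0.0521 -0.0515] tw -14.0
-16 [-0.     -0.0605 -0.0578] tw -16.0
-18 [-0.     -0.0691 -0.0638] tw -18.0
-20 [-0.     -0.0779 -0.0694] tw -20.0
-22 [-0.     -0.0869 -0.0748] tw -22.0
-24 [-0.     -0.0961 -0.0798] tw -24.0
-26 [-0.     -0.1055 -0.0845] tw -26.0
```

```bash
python3 -m creep '[{"linear":[0,-0.0066,-0.0081],"twist":[-2,0,0],"fingers":1},{"linear":[0,-0.0136,-0.016],"twist":[-4,0,0],"fingers":1},{"linear":[0,-0.0208,-0.0236],"twist":[-6,0,0],"fingers":1},{"linear":[0,-0.0282,-0.031],"twist":[-8,0,0],"fingers":1},{"linear":[0,-0.0359,-0.0381],"twist":[-10,0,0],"fingers":1},{"linear":[0,-0.0439,-0.045],"twist":[-12,0,0],"fingers":1},{"linear":[0,-0.0521,-0.0515],"twist":[-14,0,0],"fingers":1},{"linear":[0,-0.0605,-0.0578],"twist":[-16,0,0],"fingers":1}]' 45; python3 -c "
from h import *
st();arc(range(-1,-10,-1));pic('scene','s24',(200,100,480,310),2.8)"
```

```text
time: 37.58
position: [0.5777, -0.0367, 0.1696]
tool_rot: [-1.714, 0.781, 1.715]
ft_force: [-1.3, -1.1, 3.9]
grip_width: 0.126
t37.58 P [ 0.5777 -0.0367  0.1696] zaz 131.0 x [-0.0004 -0.0001 -1.    ] F [-1.3 -1.1  3.9] w 0.126 q [-0.46  0.21  0.55  1.71 -0.11  1.25  2.4 ]
r 0.3003581086589791 theta 6.32301129200601
-1 [-0.     -0.0033 -0.0041] tw -1.0
-2 [-0.     -0.0066 -0.0081] tw -2.0
-3 [-0.     -0.0101 -0.0121] tw -3.0
-4 [-0.     -0.0136 -0.016 ] tw -4.0
-5 [-0.     -0.0171 -0.0198] tw -5.0
-6 [-0.     -0.0208 -0.0236] tw -6.0
-7 [-0.     -0.0245 -0.0273] tw -7.0
-8 [-0.     -0.0282 -0.031 ] tw -8.0
-9 [-0.     -0.032  -0.0346] tw -9.0
```

View pics/s24.png

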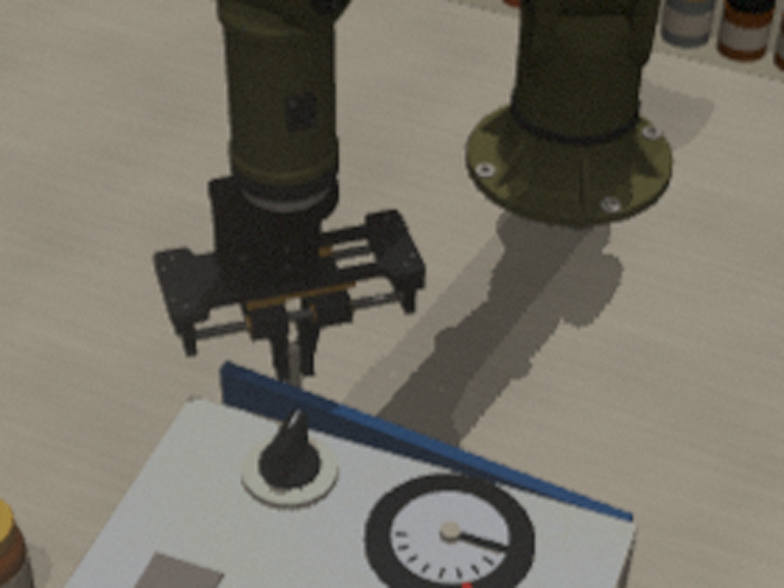

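```bash
python3 -m creep '[{"linear":[0,-0.0033,-0.0041],"twist":[-1,0,0],"fingers":1},{"linear":[0,-0.0055,-0.0068],"twist":[-1.7,0,0],"fingers":1},{"linear":[0,-0.0078,-0.0095],"twist":[-2.3,0,0],"fingers":1},{"linear":[0,-0.0101,-0.0121],"twist":[-3,0,0],"fingers":1},{"linear":[0,-0.0119,-0.014],"twist":[-3.5,0,0],"fingers":1},{"linear":[0,-0.0136,-0.016],"twist":[-4,0,0],"fingers":1},{"linear":[0,-0.0154,-0.0179],"twist":[-4.5,0,0],"fingers":1},{"linear":[0,-0.0171,-0.0198],"twist":[-5,0,0],"fingers":1}]' 45; python3 -c "
from h import *
st();arc([-.5,-1,-1.5,-2])"
```

```text
time: 38.3
position: [0.6033, -0.0403, 0.1696]
tool_rot: [-1.771, 0.717, 1.771]
ft_force: [-0.3, -1.1, 4.9]
grip_width: 0.123
t38.30 P [ 0.6033 -0.0403  0.1696] zaz 135.9 x [ 0.     -0.0002 -1.    ] F [-0.3 -1.1  4.9] w 0.123 q [-0.43  0.27  0.54  1.65 -0.14  1.27  2.51]
r 0.3002853009571689 theta 1.3968287548043405
-0.5 [ 0.     -0.0016 -0.002 ] tw -0.5
-1 [ 0.     -0.0033 -0.0041] tw -1.0
-1.5 [ 0.     -0.005  -0.0061] tw -1.5
-2 [ 0.     -0.0066 -0.0081] tw -2.0
```

```bash
python3 -m creep '[{"linear":[0,-0.0008,-0.001],"twist":[0,0,0],"fingers":1},{"linear":[0,-0.0016,-0.002],"twist":[0,0,0],"fingers":1},{"linear":[0,-0.0024,-0.003],"twist":[0,0,0],"fingers":1},{"linear":[0,-0.0033,-0.0041],"twist":[0,0,0],"fingers":1},{"linear":[0,-0.0041,-0.005],"twist":[0,0,0],"fingers":1},{"linear":[0,-0.005,-0.006],"twist":[0,0,0],"fingers":1}]' 45; python3 -c "
from h import *
st();arc([0])"; python3 -m creep '[{"linear":[0,-0.0008,-0.001],"twist":[0,0,0],"fingers":1},{"linear":[0,-0.0016,-0.002],"twist":[0,0,0],"fingers":1},{"linear":[0,-0.0016,-0.002],"twist":[0,0,0],"fingers":1}]' 45; python3 -c "
from h import *
st();arc([0]);pic('scene','s25',(200,150,480,360),2.8);pic('top','t25',(220,120,380,250),3.2)"
```

```text
time: 38.8
position: [0.6104, -0.0409, 0.1696]
tool_rot: [-1.77, 0.718, 1.772]
ft_force: [-6.2, 0.1, 8.5]
grip_width: 0.121
t38.80 P [ 0.6104 -0.0409  0.1696] zaz 135.9 x [-0.0014 -0.0003 -1.    ] F [-6.2  0.1  8.5] w 0.121 q [-0.42  0.29  0.54  1.63 -0.15  1.27  2.52]
r 0.30021783580202654 theta 0.02891869957300619
0 [0. 0. 0.] tw 0.0
time: 39.05
position: [0.6103, -0.0408, 0.1696]
tool_rot: [-1.764, 0.719, 1.778]
ft_force: [-10.2, 1.1, 11.4]
grip_width: 0.123
t39.05 P [ 0.6103 -0.0408  0.1696] zaz 135.9 x [-0.0073  0.0009 -1.    ] F [-10.2   1.1  11.4] w 0.123 q [-0.42  0.29  0.54  1.62 -0.15  1.28  2.52]
r 0.30019954770985463 theta 0.04725747179281248
0 [0. 0. 0.] tw 0.0
```

View pics/s25.png

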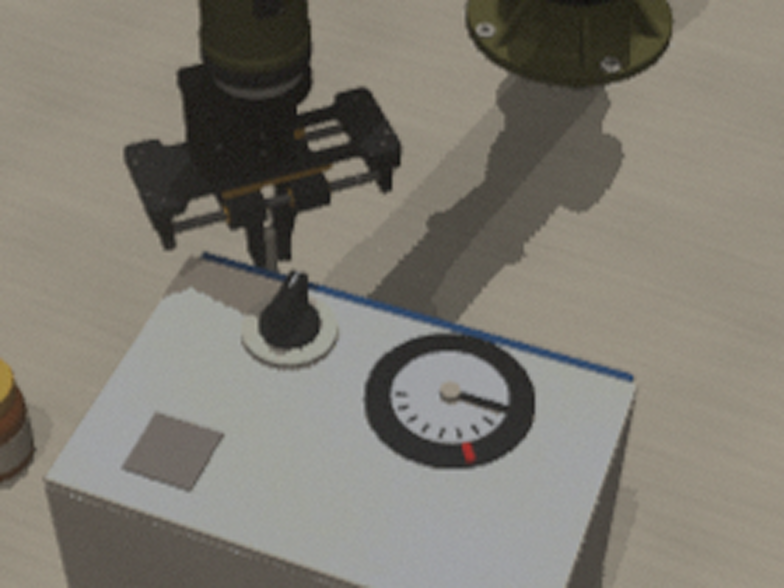

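```bash
python3 -m creep '[{"linear":[0,0.0008,0.001],"twist":[0,0,0],"fingers":0.7},{"linear":[0,0.0008,0.001],"twist":[0,0,0],"fingers":0.5},{"linear":[0,0.0016,0.002],"twist":[0,0,0],"fingers":0.2},{"linear":[0,0.0016,0.002],"twist":[0,0,0],"fingers":0.05},{"linear":[0,0.0016,0.002],"twist":[0,0,0],"fingers":0.05},{"linear":[-0.02,0.0016,0.002],"twist":[0,0,0],"fingers":0.05},{"linear":[-0.05,0.0016,0.002],"twist":[0,0,0],"fingers":0.05},{"linear":[-0.09,0.0016,0.002],"twist":[0,0,0],"fingers":0.05}]' 40; python3 -m creep '[{"linear":[-0.03,0,0],"twist":[0,0,0],"fingers":0.05},{"linear":[-0.06,0,0],"twist":[0,0,0],"fingers":0.05},{"linear":[-0.09,0.0,0.0],"twist":[0,0,0],"fingers":0.05}]'; python3 - <<'E'
from h import *
st()
for c in ("top","scene"):
    im,d,p=pic(c,c+"26",(220,120,380,250) if c=="top" else (200,200,440,380),3.2)
    for l in ("knob_grip","pointer_tip","mark_tip","door_handle"): nn(c,l)
E
```

```text
time: 39.82
position: [0.6095, -0.0405, 0.2568]
tool_rot: [-1.766, 0.721, 1.777]
ft_force: [0.7, -0.6, 0.9]
grip_width: 0.467
time: 40.07
position: [0.6112, -0.0407, 0.3505]
tool_rot: [-1.771, 0.717, 1.77]
ft_force: [0.8, -0.8, 0.3]
grip_width: 0.479
t40.07 P [ 0.6112 -0.0407  0.3505] zaz 135.9 x [ 0.0003 -0.0006 -1.    ] F [ 0.8 -0.8  0.3] w 0.479 q [-0.43  0.23  0.56  1.33 -0.12  1.61  2.49]
knob_grip [0.7028 0.0245 0.2494] 0.62
pointer_tip [0.7059 0.1962 0.2221] 0.51
knob_grip [0.7066 0.0245 0.25  ] 0.7
pointer_tip [0.7072 0.193  0.2247] 0.46
pointer_tip [ 0.6115 -0.0408  0.1816] 0.37
mark_tip [0.7448 0.1779 0.2251] 0.35
door_handle [ 0.6106 -0.0432  0.1787] 0.71
door_handle [ 0.6575 -0.4436 -0.001 ] 0.39
```

View pics/top26.png

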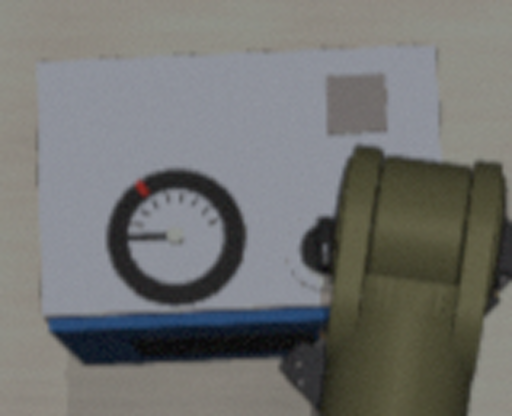

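```bash
python3 -c "
from h import *
go([0.76,0.12,0.37],93)"
```

```text
linear [-0.0227 -0.2191  0.0046] twist [42.9  0.  -0.1]
```

```bash
python3 -m creep '[{"linear":[-0.01,-0.02,0],"twist":[4,0,0],"fingers":0},{"linear":[-0.023,-0.05,0],"twist":[10,0,0],"fingers":0},{"linear":[-0.023,-0.08,0],"twist":[16,0,0],"fingers":0},{"linear":[-0.023,-0.11,0],"twist":[22,0,0],"fingers":0},{"linear":[-0.023,-0.14,0],"twist":[28,0,0],"fingers":0},{"linear":[-0.023,-0.17,0],"twist":[34,0,0],"fingers":0},{"linear":[-0.023,-0.2,0],"twist":[40,0,0],"fingers":0},{"linear":[-0.023,-0.219,0.0046],"twist":[43,0,0],"fingers":0}]'; python3 -m creep '[{"linear":[0,0,0],"twist":[0,0,0],"fingers":0},{"linear":[0,0,0],"twist":[0,0,0],"fingers":0},{"linear":[0,0,0],"twist":[0,0,0],"fingers":0}]';python3 - <<'E'
from h import *
st()
im,d,p=pic("wrist","w27")
for l in ("knob_grip","pointer_tip","mark_tip"): nn("wrist",l)
E
```

```text
time: 41.23
position: [0.7618, 0.1223, 0.3691]
tool_rot: [-1.244, 1.188, 1.246]
ft_force: [0.7, -0.7, -0.3]
grip_width: 0.5
time: 41.48
position: [0.7601, 0.1187, 0.3713]
tool_rot: [-1.247, 1.187, 1.246]
ft_force: [-0.1, -0.8, 0.3]
grip_width: 0.498
t41.48 P [0.7601 0.1187 0.3713] zaz 92.9 x [-0.0011 -0.0019 -1.    ] F [-0.1 -0.8  0.3] w 0.498 q [-0.45  0.66  0.61  0.74 -0.37  1.82  1.58]
knob_grip [0.7017 0.0265 0.2536] 0.95
pointer_tip [0.7146 0.1959 0.2225] 0.59
mark_tip [0.744  0.1776 0.2251] 0.6
mark_tip [0.7019 0.0262 0.2531] 0.3
```

View pics/w27.png

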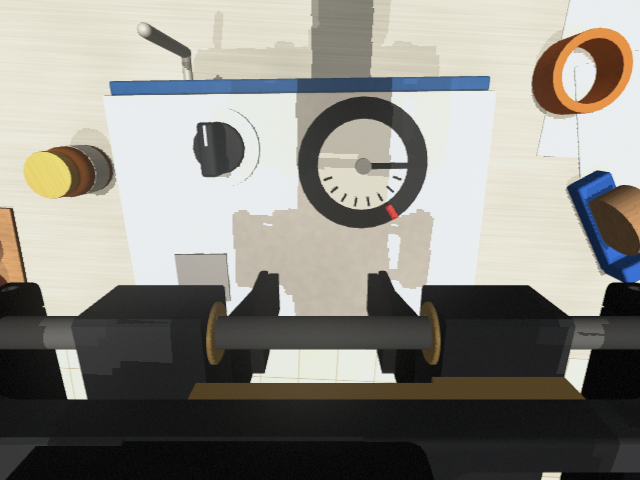

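```bash
cat >> h.py <<'E'
def dial(im,d,p,box=(295,95,430,230)):
    W=cloud(d,p); u0,v0,u1,v1=box
    sub=im[v0:v1,u0:u1].astype(int); w=W[v0:v1,u0:u1]
    red=(sub[...,0]-sub[...,1]>60)&(sub[...,0]-sub[...,2]>60)
    K=p["K"];T=p["cam_to_world"]
    def plane(u,v,z):
        r=T[:3,:3]@np.array([(u-K[0,2])/K[0,0],(v-K[1,2])/K[1,1],1]); return T[:3,3]+r*(z-T[2,3])/r[2]
    vv,uu=np.nonzero(red); R_=np.array([plane(u+u0,v+v0,.2235)[:2] for u,v in zip(uu,vv)])
    dark=sub.max(-1)<70
    n,L,S,C=cv2.connectedComponentsWithStats(dark.astype(np.uint8)); ring=1+np.argmax(S[1:,4])
    vv,uu=np.nonzero(L==ring); G=np.array([plane(u+u0,v+v0,.2235)[:2] for u,v in zip(uu,vv)])
    (c,r)=cv2.minEnclosingCircle(G.astype(np.float32)); c=np.array(c)
    print("ring c",c,"r",r,"red",R_.mean(0),len(R_),"z med red",np.nanmedian(w[red][:,2]), "ring z",np.nanmedian(w[L==ring][:,2]))
    # pointer: dark pixels r between .012 and .034
    vv,uu=np.nonzero(sub.max(-1)<90); D=np.array([plane(u+u0,v+v0,.2235)[:2] for u,v in zip(uu,vv)])-c
    rr=np.hypot(*D.T); k=(rr>.010)&(rr<.026); a=np.degrees(np.arctan2(D[k][:,1],D[k][:,0]))
    m=R_.mean(0)-c; print("mark ang %.1f rad %.4f"%(np.degrees(np.arctan2(m[1],m[0])),np.hypot(*m)),"pointer ang med %.1f"%np.median(a),"std %.1f n %d"%(a.std(),k.sum()))
E
python3 - <<'E'
from h import *
im,d,p=pic("wrist","w28")
dial(im,d,p)
W=cloud(d,p)
m=(W[...,2]>.245)&(W[...,2]<.266)&(abs(W[...,0]-.703)<.04)&(abs(W[...,1]-.026)<.04)
print("knob",m.sum(),cv2.minAreaRect(W[m][:,:2].astype(np.float32)),np.nanmedian(W[m],0))
q=np.argwhere(m); print(q.min(0),q.max(0))
cv2.imwrite("pics/w28c.png",cv2.resize(im[80:240,170:440,::-1],None,fx=2.9,fy=2.9,interpolation=cv2.INTER_CUBIC))
E
```

```text
ring c [0.7132 0.1515] r 0.0569547675549984 red [0.7538 0.1815] 105 z med red 0.22365714778686613 ring z 0.21975579569217163
mark ang 36.4 rad 0.0504 pointer ang med 91.4 std 5.5 n 103
knob 1162 ((0.7044576406478882, 0.025866003707051277), (0.04140063747763634, 0.01451610866934061), 3.528132200241089) [0.7037 0.0279 0.2591]
[122 197] [176 222]
```

View pics/w28c.png

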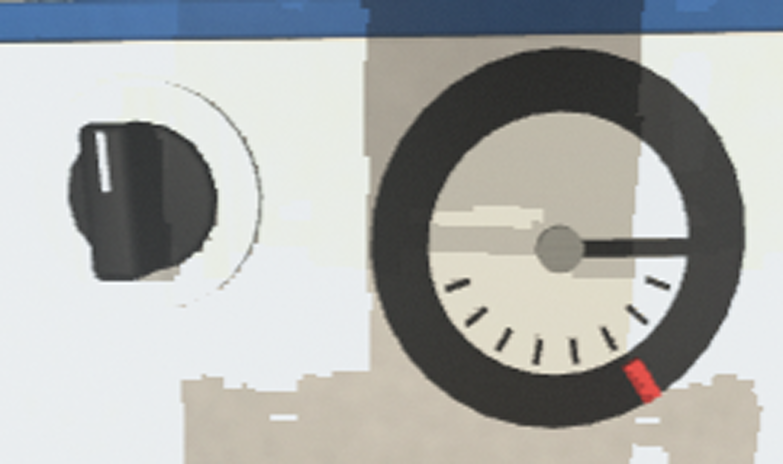

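```bash
python3 -c "
from h import *
go([0.7045,0.0259,0.30],93.5)"
```

```text
linear [ 0.0728  0.0601 -0.0899] twist [-0.6 -0.   0. ]
```

```bash
python3 -m creep '[{"linear":[0,0.02,-0.03],"twist":[-0.6,0,0],"fingers":0},{"linear":[0.01,0.04,-0.06],"twist":[-0.6,0,0],"fingers":0},{"linear":[0.03,0.06,-0.09],"twist":[-0.6,0,0],"fingers":0},{"linear":[0.05,0.06,-0.09],"twist":[-0.6,0,0],"fingers":0},{"linear":[0.072,0.06,-0.09],"twist":[-0.6,0,0],"fingers":0},{"linear":[0.072,0.06,-0.09],"twist":[-0.6,0,0],"fingers":0},{"linear":[0.072,0.06,-0.09],"twist":[-0.6,0,0],"fingers":0}]';python3 - <<'E'
from h import *
im,d,p=pic("wrist","w29")
W=cloud(d,p)
m=(W[...,2]>.245)&(W[...,2]<.266)&(abs(W[...,0]-.703)<.04)&(abs(W[...,1]-.026)<.04)
print("knob",m.sum(),cv2.minAreaRect(W[m][:,:2].astype(np.float32)),np.nanmedian(W[m],0))
st();go([0.7045,0.0259,0.227],93.5)
E
```

```text
time: 42.32
position: [0.7042, 0.0273, 0.2996]
tool_rot: [-1.254, 1.18, 1.256]
ft_force: [-0.5, -0.0, 0.1]
grip_width: 0.501
knob 1445 ((0.7050644159317017, 0.025317944586277008), (0.0414414219558239, 0.01365696731954813), 3.5316691398620605) [0.7027 0.0252 0.2608]
t42.37 P [0.7051 0.0273 0.3009] zaz 93.6 x [ 0.0006 -0.0002 -1.    ] F [0.2 0.1 1.1] w 0.498 q [-0.49  0.47  0.64  1.16 -0.28  1.59  1.73]
linear [ 0.0739  0.0007 -0.0013] twist [ 0.1 -0.   0. ]
```

View pics/w29.png

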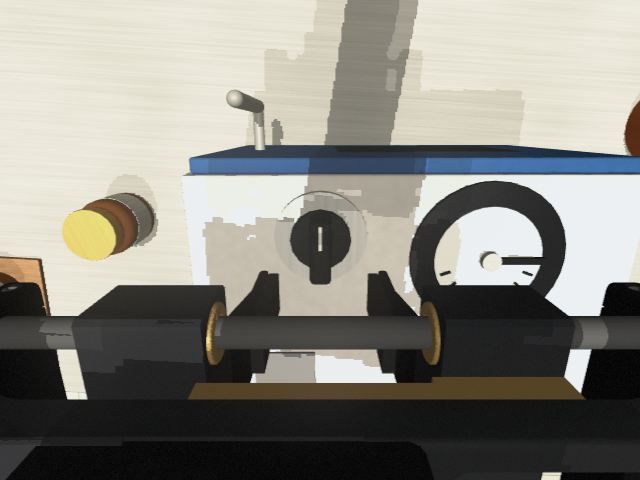

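```bash
python3 -m creep '[{"linear":[0.02,0,-0.001],"twist":[0,0,0],"fingers":0},{"linear":[0.04,0,-0.0015],"twist":[0,0,0],"fingers":0},{"linear":[0.06,0,-0.0015],"twist":[0,0,0],"fingers":0},{"linear":[0.073,0,-0.0015],"twist":[0,0,0],"fingers":0},{"linear":[0.073,0,-0.0015],"twist":[0,0,0],"fingers":0},{"linear":[0.073,0,-0.0015],"twist":[0,0,0],"fingers":0}]' 20;python3 -c "
from h import *
st()"; python3 -m creep '[{"linear":[0,0,0],"twist":[0,0,0],"fingers":1},{"linear":[0,0,0],"twist":[0,0,0],"fingers":1},{"linear":[0,0,0],"twist":[0,0,0],"fingers":1},{"linear":[0,0,0],"twist":[0,0,0],"fingers":1},{"linear":[0,0,0],"twist":[0,0,0],"fingers":1},{"linear":[0,0,0],"twist":[0,0,0],"fingers":1},{"linear":[0,0,0],"twist":[0,0,0],"fingers":1}]' 20; python3 -c "
from h import *
st()"
```

```text
time: 42.87
position: [0.7055, 0.0256, 0.2276]
tool_rot: [-1.256, 1.18, 1.254]
ft_force: [0.2, -0.2, 0.9]
grip_width: 0.498
t42.87 P [0.7055 0.0256 0.2276] zaz 93.6 x [ 0.0004 -0.0009 -1.    ] F [ 0.2 -0.2  0.9] w 0.498 q [-0.5   0.49  0.63  1.29 -0.28  1.45  1.74]
time: 43.45
position: [0.7052, 0.0254, 0.2274]
tool_rot: [-1.255, 1.179, 1.254]
ft_force: [-0.8, 0.4, 1.9]
grip_width: 0.16
t43.45 P [0.7052 0.0254 0.2274] zaz 93.5 x [ 0.0005 -0.0004 -1.    ] F [-0.8  0.4  1.9] w 0.160 q [-0.5   0.49  0.63  1.29 -0.28  1.45  1.74]
```

```bash
for i in 1 2 3; do python3 -m creep '[{"linear":[0,0,0],"twist":[6,0,0],"fingers":1},{"linear":[0,0,0],"twist":[12,0,0],"fingers":1},{"linear":[0,0,0],"twist":[18,0,0],"fingers":1},{"linear":[0,0,0],"twist":[24,0,0],"fingers":1},{"linear":[0,0,0],"twist":[30,0,0],"fingers":1},{"linear":[0,0,0],"twist":[36,0,0],"fingers":1},{"linear":[0,0,0],"twist":[42,0,0],"fingers":1},{"linear":[0,0,0],"twist":[48,0,0],"fingers":1}]' 25; done; python3 -c "
from h import *
st();pic('top','t30',(220,120,380,250),3.2);pic('scene','s30',(250,220,430,355),4.4);pic('wrist','w30')"
```

```text
time: 44.12
position: [0.7048, 0.0242, 0.2274]
tool_rot: [-0.618, 1.483, 0.615]
ft_force: [-1.1, -1.7, 1.4]
grip_width: 0.162
time: 44.78
position: [0.7036, 0.0237, 0.2273]
tool_rot: [0.038, 1.574, -0.041]
ft_force: [-4.9, -2.1, 1.9]
grip_width: 0.163
time: 45.45
position: [0.7024, 0.0243, 0.2273]
tool_rot: [0.691, 1.462, -0.696]
ft_force: [-8.2, -0.4, 4.7]
grip_width: 0.162
t45.45 P [0.7024 0.0243 0.2273] zaz -50.8 x [-0.0058 -0.0007 -1.    ] F [-8.2 -0.4  4.7] w 0.162 q [-0.76  0.65  1.12  1.3  -0.58  1.53 -0.59]
```

View pics/s30.png

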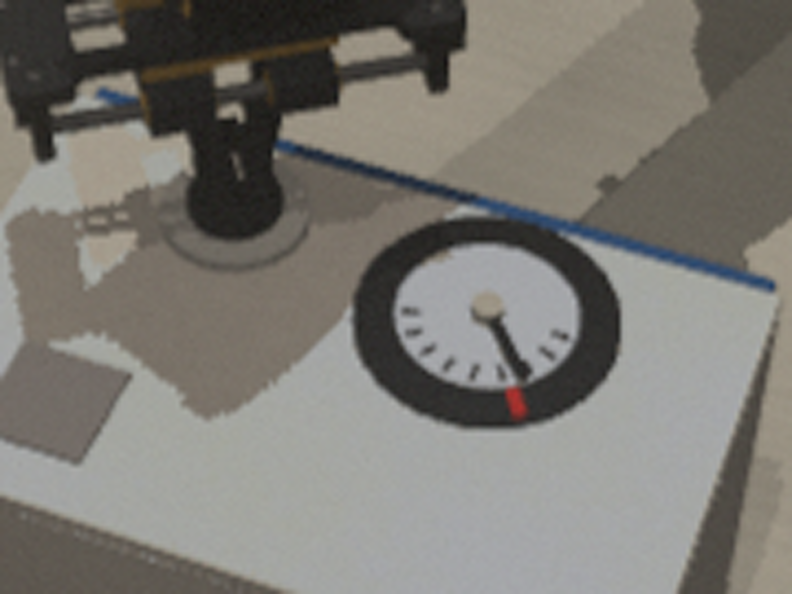

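View pics/w30.png

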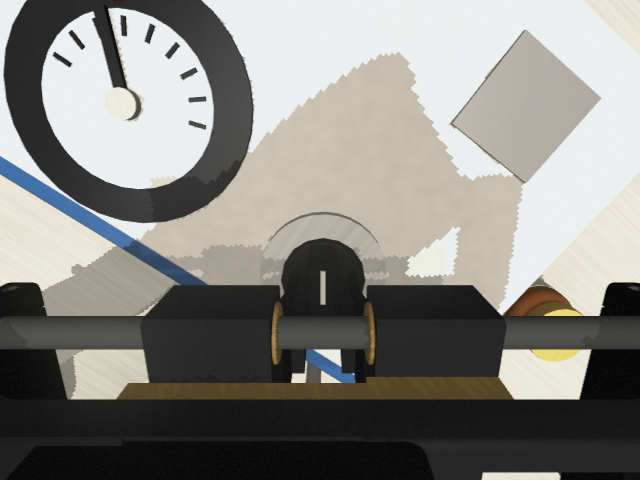

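View pics/t30.png

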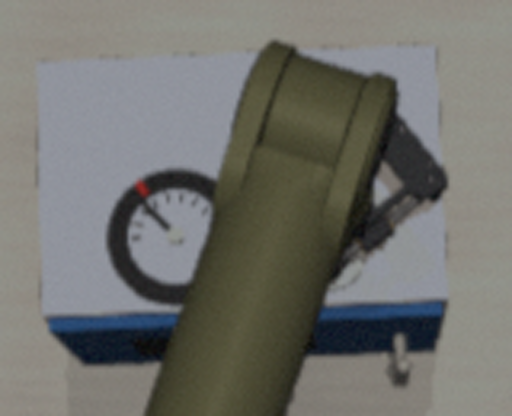

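```bash
cat >> h.py <<'E'
def plane(p,u,v,z):
    K=p["K"];T=p["cam_to_world"]
    r=T[:3,:3]@np.array([(u-K[0,2])/K[0,0],(v-K[1,2])/K[1,1],1]); return (T[:3,3]+r*(z-T[2,3])/r[2])[:2]
E
python3 - <<'E'
from h import *
p=viewer.camera_params("scene")
f=lambda x,y,z:plane(p,250+x/4.4,220+y/4.4,z)
for zh,zp,zr in ((.228,.224,.220),(.226,.222,.221),(.222,.222,.222)):
    c=f(487,307,zh)
    for n,x,y,z in(("tip",525,375,zp),("red_in",515,392,zr),("red_out",519,416,zr)):
        m=f(x,y,z)-c; print(zh,n,c,np.hypot(*m),np.degrees(np.arctan2(m[1],m[0])))
# heights from wrist pic
im,d=viewer.get_image("wrist"); q=viewer.camera_params("wrist"); W=cloud(d,q)
for u,v in((121,103),(118,80),(112,55),(107,30),(30,60),(120,24),(60,100)): print((u,v),W[v,u])
E
```

```text
0.228 tip [0.7165 0.1539] 0.036619175919640624 48.74296467391616
0.228 red_in [0.7165 0.1539] 0.04073109177937549 39.924732398650946
0.228 red_out [0.7165 0.1539] 0.053137137873388286 37.57334864811233
0.226 tip [0.7149 0.1533] 0.036715021580859354 48.736882366702886
0.226 red_in [0.7149 0.1533] 0.043050641946800854 38.792048978617736
0.226 red_out [0.7149 0.1533] 0.05547136680960142 36.79508079303559
0.222 tip [0.7118 0.1522] 0.039693101902887905 46.41432976337465
0.222 red_in [0.7118 0.1522] 0.0469868562856991 37.15414737627337
0.222 red_out [0.7118 0.1522] 0.05942997775358035 35.63433592059443
(121, 103) [0.7138 0.1509 0.2281]
(118, 80) [0.7208 0.158  0.2257]
(112, 55) [0.7282 0.165  0.2262]
(107, 30) [0.7355 0.1712 0.227 ]
(30, 60) [0.7008 0.1969 0.219 ]
(120, 24) [0.7403 0.1711 0.2214]
(60, 100) [0.6947 0.177  0.2208]
```

```bash
python3 -m creep '[{"linear":[0,0,0],"twist":[5,0,0],"fingers":1},{"linear":[0,0,0],"twist":[10,0,0],"fingers":1},{"linear":[0,0,0],"twist":[14,0,0],"fingers":1},{"linear":[0,0,0],"twist":[17,0,0],"fingers":1},{"linear":[0,0,0],"twist":[17,0,0],"fingers":1}]' 25; python3 - <<'E'
from h import *
st();pic('scene','s31',(310,255,400,322),8.8);im,d,p=pic('wrist','w31')
W=cloud(d,p); np.savez('w31.npz',d=d,im=im,K=p['K'],T=p['cam_to_world'])
E
```

```text
time: 46.07
position: [0.7022, 0.0247, 0.2273]
tool_rot: [0.915, 1.374, -0.921]
ft_force: [-9.2, -0.1, 5.6]
grip_width: 0.158
t46.07 P [0.7022 0.0247 0.2273] zaz -67.7 x [-0.0065 -0.0003 -1.    ] F [-9.2 -0.1  5.6] w 0.158 q [-0.77  0.67  1.16  1.3  -0.61  1.55 -0.87]
```

View pics/s31.png

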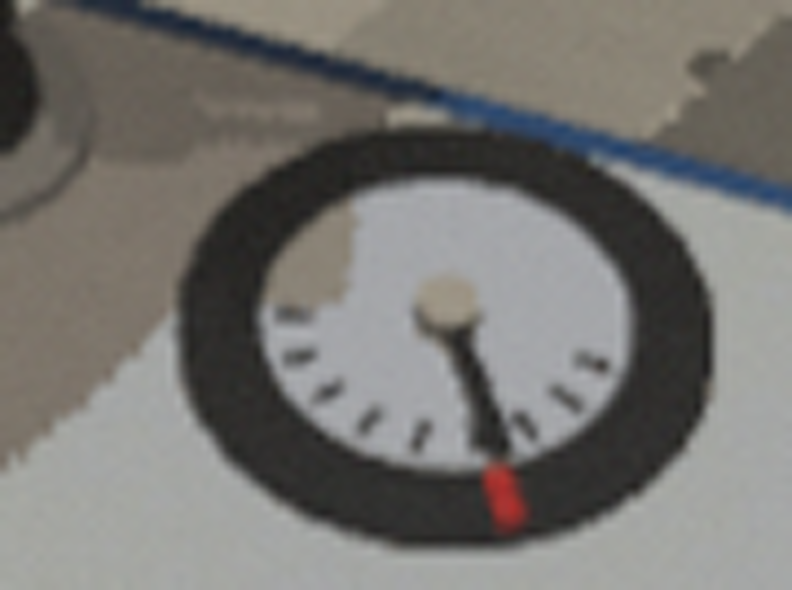

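View pics/w31.png

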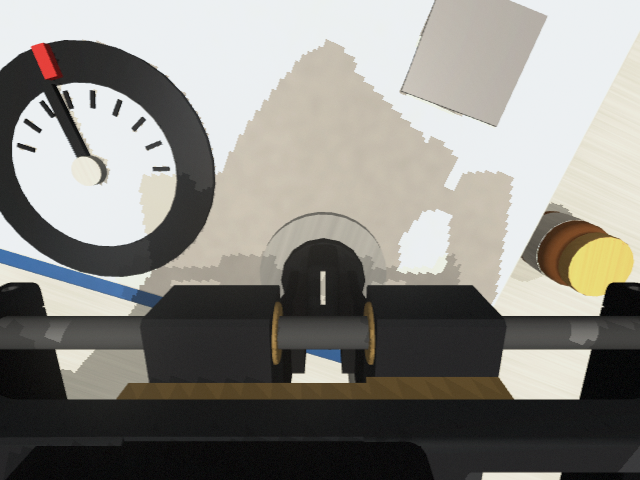

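```bash
cat > an.py <<'E'
from h import *
import sys
f=np.load(sys.argv[1]); d,im=f['d'],f['im'].astype(int); p={'K':f['K'],'cam_to_world':f['T']}; W=cloud(d,p)
u0,v0,u1,v1=map(int,sys.argv[2:6])
S=(slice(v0,v1),slice(u0,u1)); s=im[S]; w=W[S]
red=(s[...,0]-s[...,1]>80)&(s[...,0]-s[...,2]>80)
v,u=np.nonzero(red); 
def onz(mask,z):
    v,u=np.nonzero(mask); return np.array([plane(p,a+u0,b+v0,z) for a,b in zip(u,v)])
print("red z",np.nanmedian(w[red][:,2]),np.nanpercentile(w[red][:,2],[5,95]),red.sum())
# ring: dark at z<.222
dark=(s.max(-1)<75)
ring=dark&(w[...,2]<.2235)&(w[...,2]>.215)
n,L,St,C=cv2.connectedComponentsWithStats(ring.astype(np.uint8)); ring=L==(1+np.argmax(St[1:,4]))
zr=np.nanmedian(w[ring][:,2]); G=onz(ring,zr)
# robust circle fit outer edge using least squares on outer contour points
from scipy.optimize import least_squares
cn=max(cv2.findContours(ring.astype(np.uint8),cv2.RETR_EXTERNAL,cv2.CHAIN_APPROX_NONE)[0],key=len)[:,0]
cn=np.array([q for q in cn if 2<q[0]<u1-u0-3 and 2<q[1]<v1-v0-3])
E=np.array([plane(p,a+u0,b+v0,zr) for a,b in cn])
r=least_squares(lambda t:np.hypot(E[:,0]-t[0],E[:,1]-t[1])-t[2],[.713,.152,.055],loss='soft_l1',f_scale=.001).x
print("ring z",zr,"centre",r)
# hub
c=r[:2]
c2=np.array([0.7138,.1525])
zred=np.nanmedian(w[red][:,2]); Rw=onz(red,zred); rad=np.hypot(*(Rw-c).T)
m=Rw.mean(0)-c
print("mark mean",np.degrees(np.arctan2(m[1],m[0])),"rad range",rad.min(),rad.max())
inner=Rw[rad<rad.min()+.004].mean(0)-c; print("mark inner",np.degrees(np.arctan2(inner[1],inner[0])))
rw=np.hypot(w[...,0]-c[0],w[...,1]-c[1])
pt=(s.max(-1)<90)&(w[...,2]>.2235)&(w[...,2]<.230)&(rw<.044)&(rw>.009)
q=w[pt]; zp=np.nanmedian(q[:,2]); Q=onz(pt,zp)
a=np.polyfit(Q[:,0]-c[0],Q[:,1]-c[1],1); vx=np.linalg.svd(Q-Q.mean(0))[2][0]; vx*=np.sign(vx@(Q.mean(0)-c))
t=Q.mean(0)-c
print("pointer n",pt.sum(),"z",zp,"axis dir %.2f"%np.degrees(np.arctan2(vx[1],vx[0])),"from centre %.2f"%np.degrees(np.arctan2(t[1],t[0])),"maxr",np.hypot(*(Q-c).T).max())
E
python3 an.py w31.npz 0 30 220 280
```

```text
red z 0.22375353927259878 [0.2225 0.2249] 491
ring z 0.2197402819385823 centre [0.7138 0.1503 0.0572]
mark mean 37.566286691295765 rad range 0.043357023961487544 0.05741075601505832
mark inner 37.62637702947765
pointer n 904 z 0.22561651893096407 axis dir 40.11 from centre 40.66 maxr 0.042801982796797144
```

```bash
python3 -m creep '[{"linear":[0,0,0],"twist":[3,0,0],"fingers":1},{"linear":[0,0,0],"twist":[6,0,0],"fingers":1},{"linear":[0,0,0],"twist":[7,0,0],"fingers":1},{"linear":[0,0,0],"twist":[7,0,0],"fingers":1},{"linear":[0,0,0],"twist":[7,0,0],"fingers":1}]' 25; python3 - <<'E'
from h import *
st();pic('scene','s32',(310,255,400,322),8.8);im,d,p=pic('wrist','w32')
np.savez('w32.npz',d=d,im=im,K=p['K'],T=p['cam_to_world'])
E
python3 an.py w32.npz 0 30 240 300
```

```text
time: 46.58
position: [0.7022, 0.0249, 0.2273]
tool_rot: [1.006, 1.33, -1.012]
ft_force: [-9.3, -0.3, 5.4]
grip_width: 0.16
t46.58 P [0.7022 0.0249 0.2273] zaz -74.5 x [-0.0066  0.0001 -1.    ] F [-9.3 -0.3  5.4] w 0.160 q [-0.78  0.68  1.17  1.3  -0.61  1.55 -0.98]
red z 0.22372760451566048 [0.2226 0.2249] 453
ring z 0.21973513750524842 centre [0.7139 0.1501 0.0572]
mark mean 37.7174142793534 rad range 0.0434062169221748 0.057581195383785644
mark inner 37.75459694070528
pointer n 860 z 0.2255903169490629 axis dir 39.19 from centre 38.42 maxr 0.04307118260442782
```

View pics/s32.png

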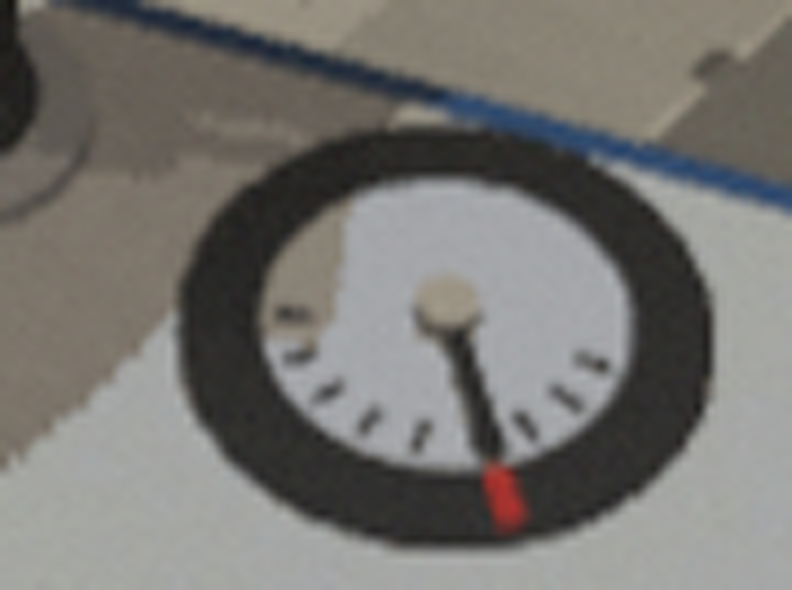

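View pics/w32.png

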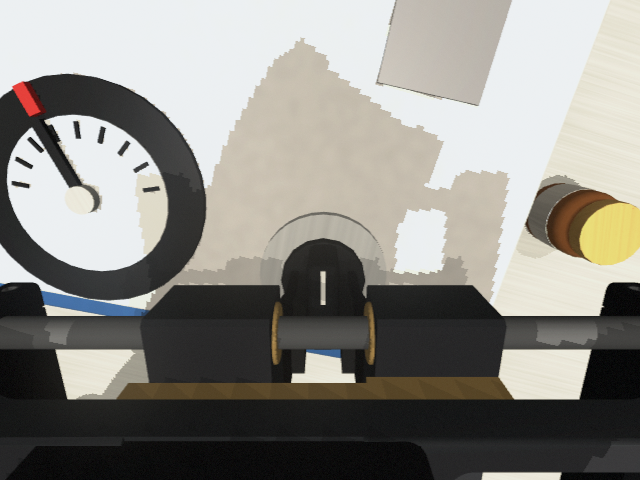

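```bash
python3 -m creep '[{"linear":[0,0,0],"twist":[1,0,0],"fingers":1},{"linear":[0,0,0],"twist":[2,0,0],"fingers":1},{"linear":[0,0,0],"twist":[2,0,0],"fingers":1}]' 25; python3 -m creep '[{"linear":[0,0,0],"twist":[0,0,0],"fingers":0.6},{"linear":[0,0,0],"twist":[0,0,0],"fingers":0.3},{"linear":[0,0,0],"twist":[0,0,0],"fingers":0.1},{"linear":[0,0,0],"twist":[0,0,0],"fingers":0.1},{"linear":[-0.03,0,0],"twist":[0,0,0],"fingers":0.1},{"linear":[-0.06,0,0],"twist":[0,0,0],"fingers":0.1},{"linear":[-0.1,0,0],"twist":[0,0,0],"fingers":0.1}]' 25; python3 - <<'E'
from h import *
st();go([0.655,0.13,0.38],-76);im,d,p=pic('wrist','w33')
E
```

```text
time: 46.93
position: [0.7022, 0.0249, 0.2273]
tool_rot: [1.032, 1.317, -1.039]
ft_force: [-8.9, 0.3, 5.3]
grip_width: 0.16
time: 47.52
position: [0.7043, 0.0261, 0.3257]
tool_rot: [1.031, 1.315, -1.036]
ft_force: [0.1, 0.4, 0.6]
grip_width: 0.442
t47.52 P [0.7043 0.0261 0.3257] zaz -76.5 x [-0.0039 -0.0006 -1.    ] F [0.1 0.4 0.6] w 0.442 q [-0.72  0.64  1.17  1.12 -0.59  1.72 -1.06]
linear [-0.0542 -0.0238 -0.1125] twist [-0.5 -0.   0.2]
```

View pics/w33.png

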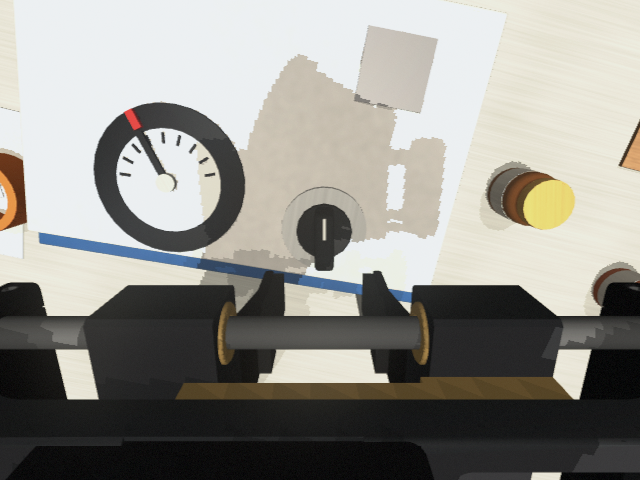

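```bash
python3 -m creep '[{"linear":[-0.02,-0.005,-0.03],"twist":[0,0,0],"fingers":0.1},{"linear":[-0.04,-0.012,-0.06],"twist":[0,0,0],"fingers":0.1},{"linear":[-0.04,-0.02,-0.09],"twist":[0,0,0],"fingers":0.1},{"linear":[-0.04,-0.024,-0.112],"twist":[0,0,0],"fingers":0.1},{"linear":[-0.04,-0.024,-0.112],"twist":[0,0,0],"fingers":0.1},{"linear":[-0.04,-0.024,-0.112],"twist":[0,0,0],"fingers":0.1}]' 25; python3 - <<'E'
from h import *
st();im,d,p=pic('wrist','w34')
np.savez('w34.npz',d=d,im=im,K=p['K'],T=p['cam_to_world'])
cv2.imwrite("pics/w34c.png",cv2.resize(im[90:270,230:430,::-1],None,fx=3.3,fy=3.3,interpolation=cv2.INTER_CUBIC))
nn('wrist','pointer_tip');nn('wrist','mark_tip')
E
python3 an.py w34.npz 230 80 430 280
```

```text
time: 48.07
position: [0.6554, 0.1309, 0.3667]
tool_rot: [1.03, 1.313, -1.031]
ft_force: [0.5, -0.1, 0.5]
grip_width: 0.452
t48.07 P [0.6554 0.1309 0.3667] zaz -76.2 x [ 0.0002 -0.0003 -1.    ] F [ 0.5 -0.1  0.5] w 0.452 q [-0.94  0.54  1.19  1.15 -0.51  1.75 -1.24]
pointer_tip [0.7521 0.18   0.2239] 0.94
mark_tip [0.746  0.175  0.2243] 0.42
red z 0.22373311873542404 [0.2225 0.2248] 124
ring z 0.21971795064411864 centre [0.7125 0.1476 0.0557]
mark mean 36.80909255087224 rad range 0.04507135268371861 0.05862941252121235
mark inner 36.84049143657908
pointer n 210 z 0.2256361657001407 axis dir 39.84 from centre 36.83 maxr 0.041793667011093556
```

View pics/w34c.png

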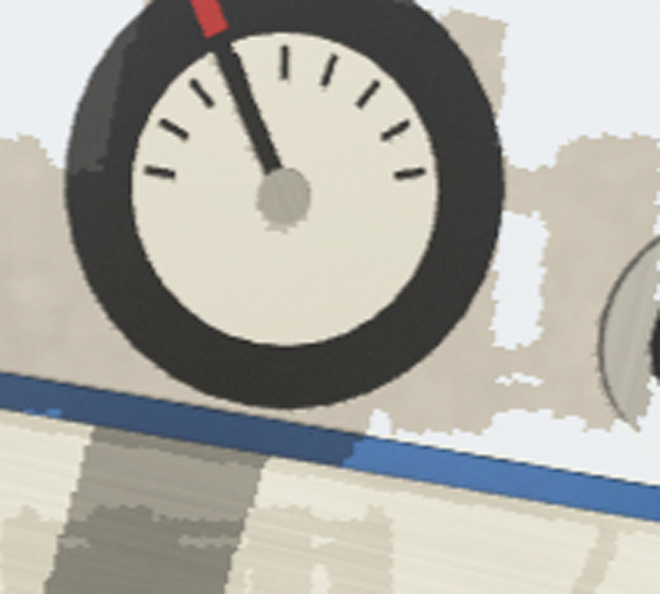

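```bash
python3 - <<'E'
from h import *
f=np.load('w34.npz'); p={'K':f['K'],'cam_to_world':f['T']}; d=f['d'];im=f['im'].astype(int);W=cloud(d,p)
g=lambda x,y,z:plane(p,230+x/3.3,90+y/3.3,z)
c=g(284,195,.2283); print("hub",c)
for n,x,y,z in(("tip",222,48,.2256),("redin",216,33,.2237),("redout",200,-5,.2237),("ring inner ctr",285,189,.2197)):
    q=g(x,y,z); m=q-c; print(n,q,np.hypot(*m),np.degrees(np.arctan2(m[1],m[0])))
# inner white disc circle fit
s=im[80:280,230:430]; wh=(s.min(-1)>140).astype(np.uint8)
n,L,S,C=cv2.connectedComponentsWithStats(wh)
i=L[150,85]; print(S[i])
cn=max(cv2.findContours((L==i).astype(np.uint8),cv2.RETR_EXTERNAL,cv2.CHAIN_APPROX_NONE)[0],key=len)[:,0]
E=np.array([plane(p,a+230,b+80,.220) for a,b in cn])
from scipy.optimize import least_squares
r=least_squares(lambda t:np.hypot(E[:,0]-t[0],E[:,1]-t[1])-t[2],[.713,.152,.04],loss='soft_l1',f_scale=.0007).x; print("white",r)
for n,x,y,z in(("tip",222,48,.2256),("redin",216,33,.2237),("redout",200,-5,.2237)):
    m=g(x,y,z)-r[:2]; print(n,np.hypot(*m),np.degrees(np.arctan2(m[1],m[0])))
E
```

```text
hub [0.714  0.1486]
tip [0.7451 0.1719] 0.03882986909233207 36.842073857563456
redin [0.7483 0.1743] 0.04280322100407391 36.822908688145674
redout [0.756 0.18 ] 0.05244686471393427 36.792851371007075
ring inner ctr [0.7151 0.1487] 0.0010713861724699868 6.980744733296187
[   0  134  200   66 7419]
white [872.8208  74.7911 875.3887]
tip 875.2623214535819 -175.10939343924292
redin 875.2589425054538 -175.10953028989488
redout 875.2507436799169 -175.10986266415995
```

```bash
python3 -m creep '[{"linear":[-0.02,0.01,0.0],"twist":[0,0,0],"fingers":0.1},{"linear":[-0.04,0.0,0.03],"twist":[0,0,0],"fingers":0.1},{"linear":[-0.06,-0.03,0.04],"twist":[0,0,0],"fingers":0.1},{"linear":[-0.06,-0.06,0.04],"twist":[0,0,0],"fingers":0.1},{"linear":[-0.06,-0.1,0.04],"twist":[0,0,0],"fingers":0.1},{"linear":[-0.06,-0.14,0.04],"twist":[0,0,0],"fingers":0.1},{"linear":[-0.06,-0.14,0.04],"twist":[0,0,0],"fingers":0.1}]'; python3 - <<'E'
from h import *
st();pic('scene','s35');im,d,p=pic('top','t35',(220,120,380,250),3.2);pic('wrist','w35')
nn('top','door_handle');nn('scene','door_handle');nn('top','jar1');nn('scene','tape'); nn('scene','headset1')
W=cloud(d,p)
m=(abs(W[...,2]-.2125)<.005)&(W[...,0]>.55)&(W[...,0]<.95)&(abs(W[...,1]-.1)<.25); print(cv2.minAreaRect(W[m][:,:2].astype(np.float32)))
E
```

```text
time: 48.8
position: [0.5259, 0.0528, 0.4278]
tool_rot: [1.04, 1.316, -1.032]
ft_force: [1.1, -2.0, 0.1]
grip_width: 0.451
t48.80 P [0.5259 0.0528 0.4278] zaz -76.6 x [-0.001   0.0076 -1.    ] F [ 1.1 -2.   0.1] w 0.451 q [-1.28  0.05  1.21  1.38 -0.06  1.75 -1.42]
door_handle [ 0.6064 -0.0434  0.1789] 0.69
door_handle [ 0.6101 -0.0402  0.1808] 0.68
jar1 [ 0.6565 -0.4384 -0.0016] 0.89
jar1 [ 0.7571 -0.2327 -0.0001] 0.82
tape [0.5996 0.4539 0.0014] 0.75
((0.7407721877098083, 0.09796703606843948), (0.2755371928215027, 0.34100136160850525), 3.3686180114746094)
```

View pics/s35.png

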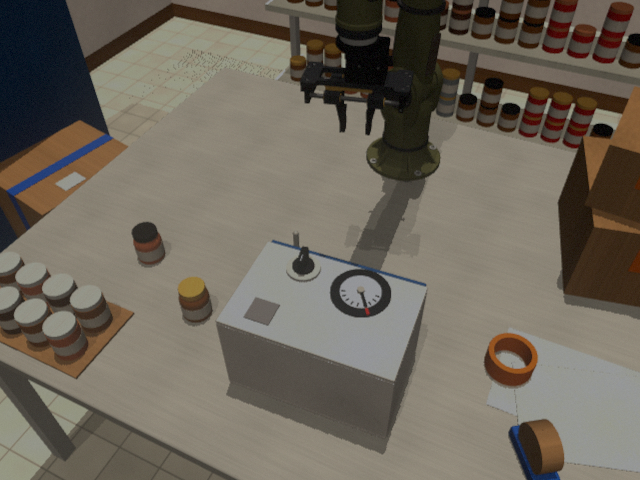

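View pics/t35.png

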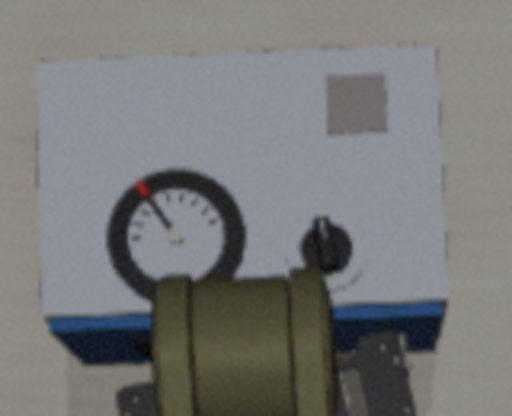

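View pics/w35.png

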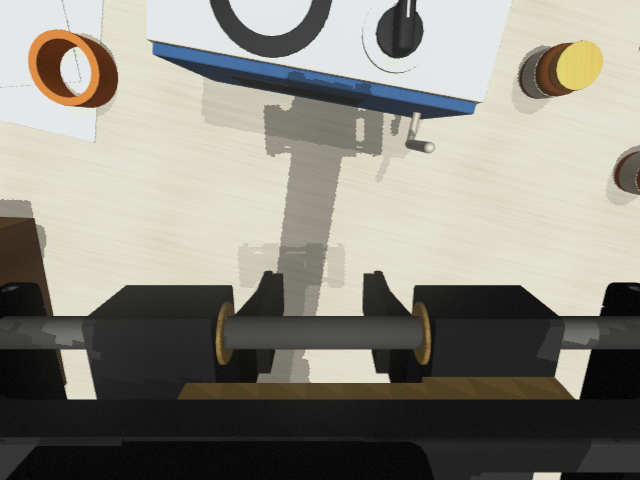

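```bash
python3 -m creep '[{"linear":[0,0,0],"twist":[0,0,0],"fingers":0.1},{"linear":[0,0,0],"twist":[0,0,0],"fingers":0.1},{"linear":[0,0,0],"twist":[0,0,0],"fingers":0.1}]'; python3 -c "
from bench import job; print(job.close_job())"
```

```text
time: 49.45
position: [0.5291, 0.0568, 0.4267]
tool_rot: [1.032, 1.31, -1.036]
ft_force: [-0.2, -0.1, -0.5]
grip_width: 0.449
the job is handed in; nothing more can be done
None
```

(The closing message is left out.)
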